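# Empty the used jars into the waste box and bolt its cover down

## Task

The waste box's bolt has been left shut: first press its spring button and slide the bolt back until the button pops up through the unlocked hole. Then put every used jar in the box - tip out the tray, drop in the strays, and set the empty tray back upright on its mat. Finally fit the cover plate, one edge hooked under the steel lip and the other lowered flat, and slide the bolt over it until the button pops up through the locked hole, leaving the bottle and the tip box undisturbed.

Things in the scene. Friction and masses are not known exactly. Their poses are not given: they have to be found in the camera images.
- box_mouth (a point): Yellow open-topped waste box, fixed, outside 220 x 214 x 130 mm, floor 6 mm, walls 6 mm. Point: centre of its mouth at rim height; x, y along its sides, z up. Open 208 mm in x, 170 mm in y; 15 mm ledges on both y sides, flush with the rim, carry the cover plate. Two low end stops on the +y rim: inner faces at y = +105 mm, 10 mm above the rim. Steel lip on the -y rim; bolt tube outside the +y side.
- box_lip (a point): Steel lip on the box's -y rim, 170 mm long in x. Point: middle of its overhang's free edge, at the overhang's underside, 16 mm above the rim (85 mm in -y from the mouth's centre). The overhang goes 18 mm further in -y to the lip's upright (inner face 103 mm from the mouth's centre) and is 4 mm thick. Axes as the box.
- bolt_tip (a point): Bolt along the box's y, at x = 0: a fixed square steel tube (122 to 226 mm from the mouth's centre in +y, 34 mm wide, top face 34 mm above the rim), and in it a sliding aluminium bar, 22 mm wide, 18 mm high, its underside 11 mm above the rim. Point: centre of the bar's end face towards the mouth, at y = +70 mm locked (over the plate's edge), +120 mm unlocked (clear of the mouth).
- bolt (a joint): Position of the bolt bar in m: 0 = locked, 0.050 = unlocked; grows as the bar moves to the box's +y. The tube's top has two holes 50 mm apart joined by a narrow slot: in either one the button's collar rises and blocks the bar (about 2 mm play). The bar meets an end stop 1.5 mm beyond either hole. Rubs with about 2 N.
- button (a joint): How far the bolt's spring button is pressed, in m: 0 = up (popped through a hole), 0.008 = fully down, about 5 N. Its collar is clear of the hole from about 0.006; between the holes it cannot rise and reads 0.004 or more.
- button_top (a point): Centre of the top face of the spring button's black cap, which rides on the bolt bar and stands above the tube: 23 mm diameter, 24 mm tall, top 68 mm above the box's rim when up. Under the cap 10 mm are free above the tube when up, 2 mm when fully pressed. It can be pinched from above, pressed and slid along while pressed. Axes as the box.
- plate_handle (a point): Loose white perforated cover plate, 196 x 200 x 6 mm (x, y, z), 0.3 kg, with a black upright blade handle in the middle of its top: 90 mm long along x, 12 mm thick, 40 mm tall. Point: the blade's centre, 26 mm above the plate's underside. Fitted, it lies flat on the rim, blade parallel to the lip, one edge under the lip, the other inside the end stops (8 mm play in y).
- tray_handle (a point): Loose grey tray, 124 mm wide (x), 170 mm long (y), 0.22 kg, walls 42 mm high on three sides; the +y end is open, with a 6 mm ramp, for pouring, and starts towards the waste box. An aluminium blade handle spans the middle: 134 mm long along x, 12 mm thick, 28 mm tall. Point: the blade's centre, 104 mm above the tray's underside. Starts on its mat; jars slide out at 40 to 60 deg tilt.
- mat_center (a point): The tray's black rubber mat, 160 x 210 x 3 mm, fixed. Point: centre of its top; y along its length.
- jar1_mid (a point): A used sample jar: upright closed cylinder, 42 mm diameter, 60 mm tall, white with a black screw cap, 45 g; the point is its centre, 30 mm above its foot, z along its axis. Starts standing in the tray, if present.
- jar2_mid (a point): A used sample jar: upright closed cylinder, 42 mm diameter, 60 mm tall, white with a black screw cap, 45 g; the point is its centre, 30 mm above its foot, z along its axis. Starts standing in the tray, if present.
- jar3_mid (a point): A used sample jar: upright closed cylinder, 42 mm diameter, 60 mm tall, white with a black screw cap, 45 g; the point is its centre, 30 mm above its foot, z along its axis. Starts standing in the tray, if present.
- jar4_mid (a point): A used sample jar: upright closed cylinder, 42 mm diameter, 60 mm tall, white with a black screw cap, 45 g; the point is its centre, 30 mm above its foot, z along its axis. Starts standing in the tray, if present.
- jar5_mid (a point): A used sample jar: upright closed cylinder, 42 mm diameter, 60 mm tall, white with a black screw cap, 45 g; the point is its centre, 30 mm above its foot, z along its axis. A stray that starts standing on the bench, if present.
- jar6_mid (a point): A used sample jar: upright closed cylinder, 42 mm diameter, 60 mm tall, white with a black screw cap, 45 g; the point is its centre, 30 mm above its foot, z along its axis. A stray that starts standing on the bench, if present.
- jar7_mid (a point): A used sample jar: upright closed cylinder, 42 mm diameter, 60 mm tall, white with a black screw cap, 45 g; the point is its centre, 30 mm above its foot, z along its axis. A stray that starts standing on the bench, if present.
- bottle: Bystander: amber bottle, 68 mm diameter, 150 mm tall; origin at its foot.
- tipbox: Bystander: blue and white tip box, 85 x 125 x 57 mm; origin at the centre of its underside.
There are look-alikes about, which are no part of the job. Of the things that look like the part that bears tray_handle, take the one that is farthest to the robot's left at the start.

How it is judged:
On the way, in this order (a step that is already met when the one before it is completed fails the run):
1. the bolt is slid back and its button has popped up through the unlocked hole (value of joint bolt between 0.045 and 0.0535 m and value of joint button below 0.0025 m), for 0.2 s.
2. the tray, with jars still to go in, is tipped at the box (angle between tray_handle's own z axis and vertical above 0.35 rad and horizontal distance between tray_handle and box_mouth below 0.26 m).
3. every jar is in the waste box (x of jar1_mid in the frame of box_mouth between -0.106 and 0.106 m and y of jar1_mid in the frame of box_mouth between -0.103 and 0.103 m and z of each of jar1_mid, jar2_mid, jar3_mid, jar4_mid, jar5_mid, jar6_mid, jar7_mid in the frame of box_mouth below -0.015 m and x of jar2_mid in the frame of box_mouth between -0.106 and 0.106 m and y of jar2_mid in the frame of box_mouth between -0.103 and 0.103 m and x of jar3_mid in the frame of box_mouth between -0.106 and 0.106 m and y of jar3_mid in the frame of box_mouth between -0.103 and 0.103 m and x of jar4_mid in the frame of box_mouth between -0.106 and 0.106 m and y of jar4_mid in the frame of box_mouth between -0.103 and 0.103 m and x of jar5_mid in the frame of box_mouth between -0.106 and 0.106 m and y of jar5_mid in the frame of box_mouth between -0.103 and 0.103 m and x of jar6_mid in the frame of box_mouth between -0.106 and 0.106 m and y of jar6_mid in the frame of box_mouth between -0.103 and 0.103 m and x of jar7_mid in the frame of box_mouth between -0.106 and 0.106 m and y of jar7_mid in the frame of box_mouth between -0.103 and 0.103 m), for 0.2 s.
4. the cover plate lies flat on the rim with its edge under the lip (x of plate_handle in the frame of box_mouth between -0.014 and 0.014 m and y of plate_handle in the frame of box_mouth between -0.008 and 0.008 m and z of plate_handle in the frame of box_mouth between 0.02 and 0.031 m and angle between plate_handle's own z axis and vertical below 0.03 rad and angle between the x axis of plate_handle and the x axis of box_mouth, either way round below 0.1 rad), for 0.2 s.
At the end, for the whole second after the job is handed in: All jars in the box below the rim; plate flat on the rim under the lip (0.03 rad; within 14 mm in x, 8 mm in y, 0.1 rad square); bolt within 4 mm of locked, button up (under 2.5 mm); tray upright on its mat, within 45 mm of its centre (all of step 3 and all of step 4 and value of joint bolt between -0.0035 and 0.004 m and value of joint button below 0.0025 m and horizontal distance between tray_handle and mat_center below 0.045 m and angle between tray_handle's own z axis and vertical below 0.06 rad and height (world z) of tray_handle below 0.118 m); the robot touches nothing.
It fails at once if the bottle is shoved or knocked over (distance of bottle from where it was at the start of the episode above 0.04 m or angle between bottle's own z axis and vertical above 0.4 rad).
It fails at once if the tip box is shoved or knocked over (distance of tipbox from where it was at the start of the episode above 0.04 m or angle between tipbox's own z axis and vertical above 0.4 rad).
Of jar1, jar2, jar3, jar4 only 2 to 4 are there at a start; the rules pass over those that are not, and their reading is None.
Of jar5, jar6, jar7 only 2 to 3 are there at a start; the rules pass over those that are not, and their reading is None.
At some moment in a run one of jar5, jar6, jar7 may be knocked a few centimetres aside while the robot is not near it.
It also fails if it takes over 210 s, if anything falls off the work surface, if the arm or the gripper's body presses on something with over 40 N, if the wrist force passes 120 N, or if a joint passes its speed limit or range.

## Robot

A 7-joint arm with a two-finger parallel gripper is mounted at the origin on the work surface. World frame = base frame: x ahead of the robot, y to its left, z up, the work surface at z = 0. Lengths are in m, angles in rad, forces in N, time in s.
With the tool pointing down it reaches from about 0.425 to 1.025 m from the base axis. Payload 9.4 kg.
Tool frame: the origin (TCP) lies at the very end of the fingers, on their centre line; the grasp point (between the pads) lies 19 mm behind it; z points along the fingers, y is the direction in which the jaws open and shut (so a half turn about z gives the same grasp; the last joint's range is limited). The gripper opens to 93 mm and grips with 3 to 60 N. Pads are 15 mm wide; open, the fingers measure 128 mm over their backs; the gripper's body (75 mm by 188 mm) begins 65 mm behind the grasp point.
Start: joints at [1.222, 0.599, -0.003, 1.599, 0.002, 0.943, -0.08], TCP at [0.195, -0.698, 0.219] pointing down, gripper open.
Joint ranges: [-2.57, 2.57], [-0.35, 1.97], [-1.29, 1.29], [0.11, 2.56], [-1.05, 4.19], [0.11, 1.86], [-2.63, 2.63]. Speed limits (rad/s): [2.22, 2.22, 3.01, 3.01, 3.14, 3.14, 3.14].

## Interface

Orientations are given as a unit quaternion [x, y, z, w].
In Python, from plant import sensors, eyes, bot gives the robot as it stands. The module is installed in compiled form; this text tells all that it offers.
- The arm moves only by the tool apply_moves, never from a script. Its argument "increments" is a list that holds one entry, the list of rows, each a list of 5 numbers: the shift along the tool's x, y, z in m, then the turn about the tool's z in degrees, then the opening, from 0 (shut) to 1 (fully open). A call has 1 to 20 rows; each row shifts and turns the pose as measured when the row begins, along the tool's axes as they then stand; what a row does not reach is not made up. A row lasts 1/12 s, in which the tool goes at most 41.7 mm and 7.16 degrees, less where a joint would pass 70% of its speed; a pose out of reach is approached as far as the arm can. A call is refused whole if a number of a shift passes 0.0417 or a number of a turn 7.16, either way. A call with a gripper value outside its range is refused whole. The fingers move at their own pace and stop on an object; "grip_force" is the grip in N (left out, the last holds). Time passes only in rows, so rows that do not move let the fingers close. It gives the time, the measured TCP pose, the force and the opening at its end, in the units of the state.
- sensors.state(): the state, without advancing time (a new reading comes with each control period).
- eyes.capture(name): name is "side" or "top" or "wrist"; returns the picture (480x640x3 uint8, red, green, blue); there is no depth.
- eyes.get_calibration(name): a dict with "fovy" (degrees; the focal length in pixels is half the picture's height over the tangent of half this angle, whatever the lens; pixels are square), "cx", "cy" (the principal point, pixels), "distortion" ([k1, k2, p1, p2, k3] as OpenCV has them; the pictures are not rectified), "rvec" (rotation vector, rad) and "tvec" (3), from world to camera coordinates, as OpenCV has them. Camera axes: x right, y down, z forward; pixel columns grow to the right and rows downward; lengths in m; the calibration is good to about 2 mm. A picture is of the moment at which its call begins: read the wrist's pose just before it. get_calibration takes no time and is no camera call; for the wrist camera it gives the pose at the moment of the call.
- bot.finish_job(): hands the job in, once; it reports no verdict.
The state is a dict: "time_s": time; "q": joint angles; "joint_velocities": joint speeds; "effort": joint torques, N m; "tool_pos": TCP position; "tool_rot": TCP orientation; "wrist_force": force on the tool from outside, world axes, zero at the start; "moment": the same for the moment, N m; "gripper_width": finger opening in m.
Only numpy, scipy, OpenCV 4.12 (cv2) and the standard library are available. Lean on these libraries where they do the work, as an engineer would, in place of code of your own. Each camera call takes 0.05 s, during which the arm holds its last target.

## Working session

There is one attempt and no reset: what is moved stays moved. The work goes in short steps, Python scripts to look and compute and a tool call to move; the robot and the scene stay as the last step left them, time stands still between calls to the robot, and variables do not carry over. Pictures are saved under pics/ and viewed, and the job is handed in when it is done.

Besides the shell and the picture viewer there is one more tool, called after "Request:" by a JSON object that holds its "name" and its "arguments". apply_moves: Moves the arm, as the interface text tells. Its arguments: {"type":"object","properties":{"increments":{"type":"array","items":{"type":"array","items":{"type":"array","items":{"type":"number"}}}},"grip_force":{"type":"number"}},"required":["increments"]}

```bash
mkdir -p pics; cat > h.py <<'E'
import numpy as np, cv2
from plant import sensors, eyes, bot
def cal(n):
    c=eyes.get_calibration(n); f=240/np.tan(np.radians(c["fovy"])/2)
    K=np.array([[f,0,c["cx"]],[0,f,c["cy"]],[0,0,1.]]); D=np.array(c["distortion"],float)
    return K,D,np.array(c["rvec"],float).reshape(3,1),np.array(c["tvec"],float).reshape(3,1)
def ray(C,uv):
    K,D,r,t=C; R=cv2.Rodrigues(r)[0]
    p=cv2.undistortPoints(np.array(uv,float).reshape(-1,1,2),K,D).reshape(-1,2)
    d=np.c_[p,np.ones(len(p))]@R; o=(-R.T@t).ravel(); return o,d
def onz(C,uv,z):
    o,d=ray(C,uv); return o+d*((z-o[2])/d[:,2])[:,None]
def proj(C,P):
    K,D,r,t=C; return cv2.projectPoints(np.array(P,float).reshape(-1,1,3),r,t,K,D)[0].reshape(-1,2)
def tri(C1,u1,C2,u2):
    o1,d1=ray(C1,[u1]);o2,d2=ray(C2,[u2]);d1=d1[0];d2=d2[0]
    A=np.c_[d1,-d2]; s=np.linalg.lstsq(A,o2-o1,rcond=None)[0]
    a=o1+s[0]*d1;b=o2+s[1]*d2; return (a+b)/2,np.linalg.norm(a-b)
def snap(n,f):
    C=cal(n); im=eyes.capture(n); cv2.imwrite("pics/"+f+".png",im[:,:,::-1]); return C,im
E
python3 - <<'E'
from h import *
for n in ("top","side","wrist"): snap(n,n+"0")
s=sensors.state(); print(s)
for n in ("top","side"): 
    C=cal(n); print(n,C, ray(C,[[320,240]]))
E
```

```text
{'time_s': 0.15, 'q': array([ 1.22230906,  0.59991684, -0.00252807,  1.59993486,  0.00179916,
        0.94291014, -0.07978916]), 'joint_velocities': array([-0.00186957, -0.0029294 ,  0.0004562 , -0.00231525, -0.00063768,
        0.00045414,  0.00199376]), 'effort': array([ 2.89419455e-03, -7.65591359e+01,  1.49919424e+00, -2.52566779e+01,
       -5.22939919e-02,  1.48513442e-02,  1.36401136e-04]), 'tool_pos': array([ 0.19451357, -0.6980408 ,  0.21798031]), 'tool_rot': array([ 9.90776696e-01,  1.35503496e-01, -1.38318362e-04, -5.67015511e-04]), 'wrist_force': array([ 0.31267357, -0.17648344, -1.14508744]), 'moment': array([ 0.00475881, -0.02424247,  0.02621945]), 'gripper_width': 0.09299315389869685}
top (array([[512.87367407,   0.        , 314.27812935],
       [  0.        , 512.87367407, 243.89531475],
       [  0.        ,   0.        ,   1.        ]]), array([0.04257603, 0.        , 0.        , 0.        , 0.        ]), array([[ 2.09928245],
       [-2.13117098],
       [ 0.18566538]]), array([[-0.07357221],
       [ 0.55090374],
       [ 1.45339705]])) (array([ 0.26582544, -0.10163447,  1.52979674]), array([[ 0.19592748,  0.00185401, -0.98070951]]))
side (array([[434.58165515,   0.        , 329.8453257 ],
       [  0.        , 434.58165515, 238.90703089],
       [  0.        ,   0.        ,   1.        ]]), array([-0.08699142,  0.        ,  0.        ,  0.        ,  0.        ]), array([[ 0.57613436],
       [-2.76532918],
       [ 0.99738713]]), array([[0.46264565],
       [0.33883997],
       [1.04970725]])) (array([0.25228416, 0.55908952, 1.0268936 ]), array([[ 0.28163889, -0.57258729, -0.77028757]]))
```

View pics/top0.png

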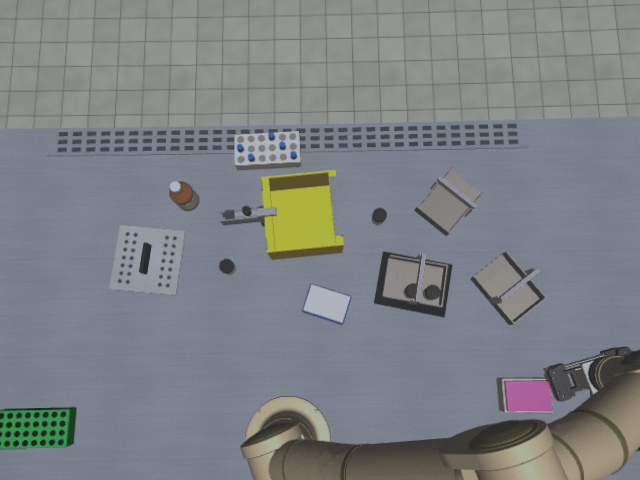

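View pics/side0.png

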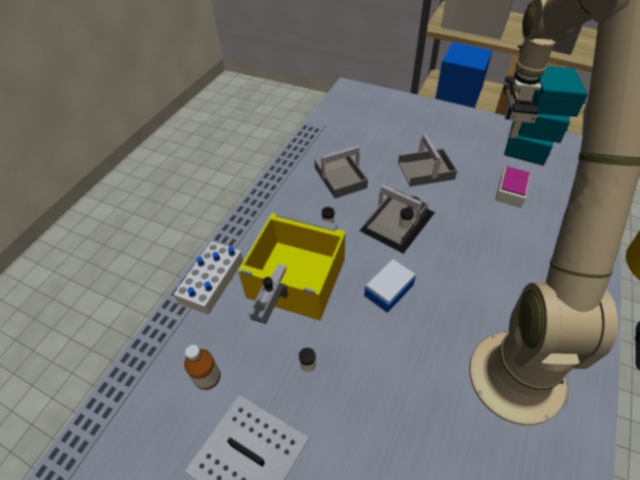

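View pics/wrist0.png

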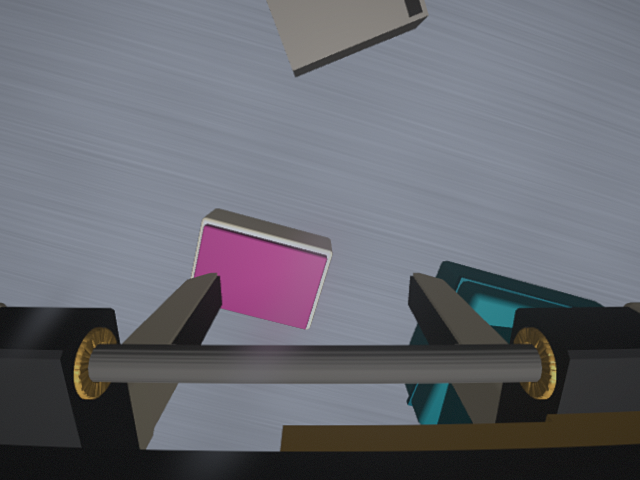

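```bash
python3 - <<'E'
import cv2
a=cv2.imread("pics/top0.png"); b=cv2.imread("pics/side0.png")
cv2.imwrite("pics/z1.png",cv2.resize(a[120:320,200:460],(780,600),interpolation=cv2.INTER_CUBIC))
cv2.imwrite("pics/z2.png",cv2.resize(b[140:380,180:480],(750,600),interpolation=cv2.INTER_CUBIC))
E
```

```text
(no output)
```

View pics/z1.png

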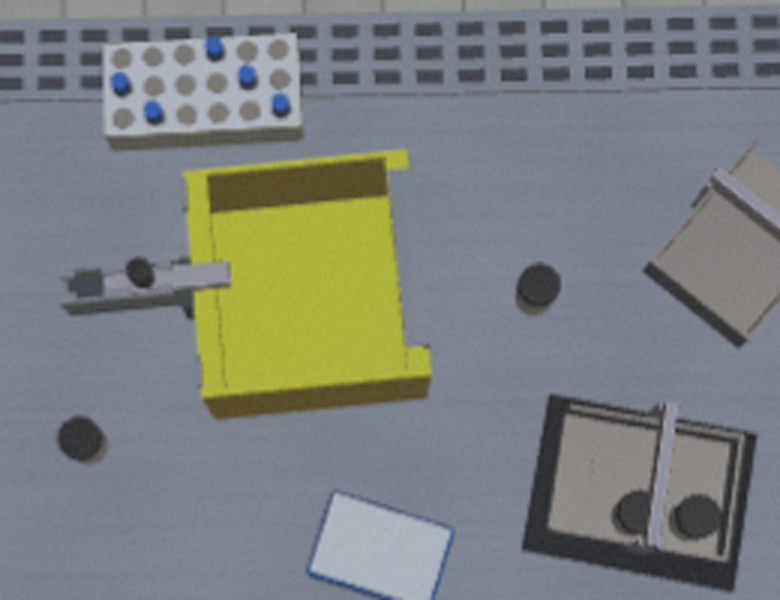

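View pics/z2.png

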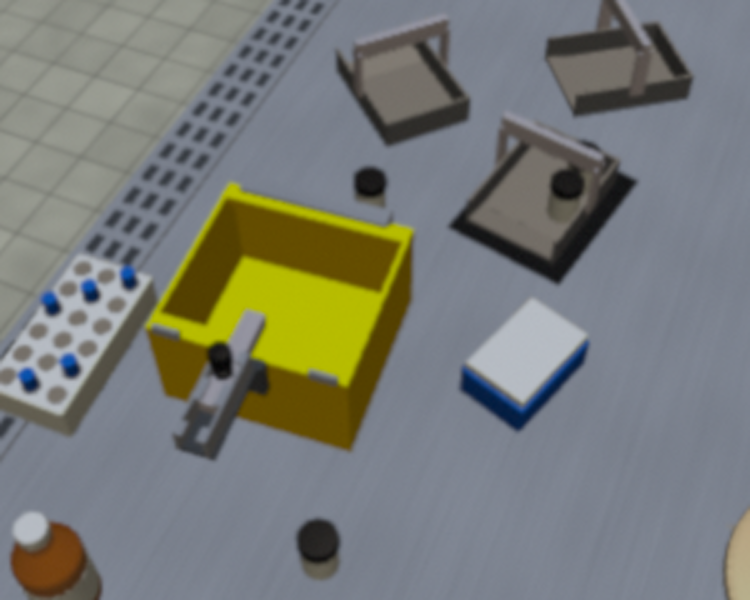

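```bash
python3 - <<'E'
from h import *
T=cal("top")
z=lambda x,y:(200+(x+.5)/3-.5,120+(y+.5)/3-.5)
c=onz(T,[z(185,172),z(204,398),z(431,376),z(408,150)],.13); print("rim",c.round(4)); 
ctr=c.mean(0); print(ctr)
for i in range(4): print(np.linalg.norm(c[i]-c[(i+1)%4]), np.degrees(np.arctan2(*(c[(i+1)%4]-c[i])[1::-1])))
print("mat",onz(T,[z(549,395),z(523,550),z(733,591),z(756,434)],.003).round(4), onz(T,[z(549,395),z(523,550),z(733,591),z(756,434)],.003).mean(0))
print("handle ends top",onz(T,[z(671,404),z(653,545)],.118).round(4))
print("strays",onz(T,[z(540,284),z(81,438)],.06).round(4))
print("button",onz(T,[z(140,268)],.198).round(4))
print("tip",onz(T,[z(335,492),z(452,530)],.057).round(4))
im=cv2.imread("pics/top0.png")
cv2.imwrite("pics/z3.png",cv2.resize(im[210:310,100:200],(600,600),interpolation=cv2.INTER_CUBIC))
E
```

```text
rim [[ 0.7315  0.0655  0.13  ]
 [ 0.513   0.0467  0.13  ]
 [ 0.5302 -0.1635  0.13  ]
 [ 0.7494 -0.1469  0.13  ]]
[ 0.63103433 -0.04955782  0.13      ]
0.219261473951893 -175.09037342700498
0.21091317400592138 -85.31719373405687
0.21977149070888466 4.33941544190662
0.21309892924549412 94.81933499719383
mat [[ 0.5328 -0.2871  0.003 ]
 [ 0.3782 -0.2554  0.003 ]
 [ 0.3357 -0.4583  0.003 ]
 [ 0.4901 -0.4907  0.003 ]] [ 0.43423107 -0.37285909  0.003     ]
handle ends top [[ 0.5025 -0.3852  0.118 ]
 [ 0.3727 -0.3619  0.118 ]]
strays [[ 0.6335 -0.2756  0.06  ]
 [ 0.4881  0.1729  0.06  ]]
button [[0.62   0.0972 0.198 ]]
tip [[ 0.4322 -0.0719  0.057 ]
 [ 0.3942 -0.1831  0.057 ]]
```

View pics/z3.png

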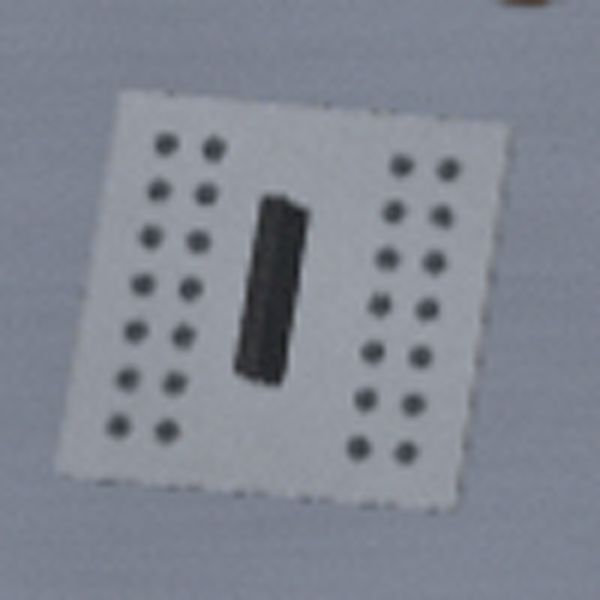

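```bash
cat >> h.py <<'E'
BOX=np.array([.631,-.0496,.13]); BA=np.radians(4.7)
def b2w(x,y,z=0):
    c,s=np.cos(BA),np.sin(BA); return BOX+np.array([c*x-s*y,s*x+c*y,z])
def w2b(p):
    d=np.array(p)-BOX;c,s=np.cos(BA),np.sin(BA); return np.array([c*d[0]+s*d[1],-s*d[0]+c*d[1],d[2]])
def tool():
    from scipy.spatial.transform import Rotation as R
    s=sensors.state(); M=R.from_quat(s["tool_rot"]).as_matrix(); return s,np.array(s["tool_pos"]),M
def to(p,yaw=None):
    s,P,M=tool(); d=M.T@(np.array(p)-P); y=np.degrees(np.arctan2(M[1,0],M[0,0]))
    print("t",round(s["time_s"],2),"P",P.round(4),"yaw",round(y,2),"tilt",np.degrees(np.arccos(-M[2,2])).round(2),"F",np.round(s["wrist_force"],1),"w",round(s["gripper_width"],4))
    print("d",d.round(4),"n",round(np.abs(d).max()/.0417,1), "" if yaw is None else ("turn",round(((y-yaw+180)%360)-180,2)))
E
python3 - <<'E'
from h import *
T=cal("top");S=cal("side")
print(tri(T,(246.5,208.8),S,(180+219/2.5,140+350/2.5)), b2w(0,.147,.068))
print("side box",[onz(S,[(180+a/2.5,140+b/2.5)],.13).round(4) for a,b in((150,328),(348,384),(412,232),(233,186))])
print([proj(T,b2w(x,y)).round(1) for x,y in((-.11,-.107),(.11,-.107),(.11,.107),(-.11,.107))])
print("bottle",onz(T,[(176,187)],.15))
to(b2w(0,.147,.12),4.7)
E
```

```text
(array([0.62055358, 0.097133  , 0.19267247]), np.float64(0.002778051805587183)) [0.61895504 0.0969057  0.198     ]
side box [array([[0.7244, 0.0668, 0.13  ]]), array([[0.5118, 0.0473, 0.13  ]]), array([[ 0.5289, -0.1574,  0.13  ]]), array([[ 0.7406, -0.1406,  0.13  ]])]
[array([[344., 245.]]), array([[335.8, 169.7]]), array([[261.1, 176.9]]), array([[267.2, 252.5]])]
bottle [[0.69959412 0.30201448 0.15      ]]
t 0.15 P [ 0.1945 -0.698   0.218 ] yaw 15.58 tilt 0.07 F [ 0.3 -0.2 -1.1] w 0.093
d [ 0.6223 -0.6518 -0.0313] n 15.6 ('turn', np.float64(10.88))
```

Request:
{"name": "apply_moves", "arguments": {"increments": [[[0,0,-0.03,5.5,0.5],[0,0,-0.03,5.4,0.5]]], "grip_force": 20}}

```text
time_s: 0.32
tool_pos: [0.1933, -0.6948, 0.2716]
tool_rot: [0.999, 0.039, -0.002, -0.007]
wrist_force: [0.5, 0.2, 0.6]
gripper_width: 0.084
```

```bash
python3 - <<'E'
from h import *
to(b2w(0,.147,.12),4.7)
E
```

```text
t 0.32 P [ 0.1933 -0.6948  0.2716] yaw 4.51 tilt 0.81 F [0.5 0.2 0.6] w 0.084
d [ 0.4867 -0.7554  0.0304] n 18.1 ('turn', np.float64(-0.19))
```

Request:
{"name": "apply_moves", "arguments": {"increments": [[[0.021,-0.032,0,0,0.5],[0.021,-0.032,0,0,0.5],[0.021,-0.032,0,0,0.5],[0.021,-0.032,0,0,0.5],[0.021,-0.032,0,0,0.5],[0.021,-0.032,0,0,0.5],[0.021,-0.032,0,0,0.5],[0.021,-0.032,0,0,0.5],[0.021,-0.032,0,0,0.5],[0.021,-0.032,0,0,0.5],[0.021,-0.032,0,0,0.5],[0.021,-0.032,0,0,0.5],[0.021,-0.032,0,0,0.5],[0.021,-0.032,0,0,0.5],[0.021,-0.032,0,0,0.5],[0.021,-0.032,0,0,0.5],[0.021,-0.032,0,0,0.5],[0.021,-0.032,0,0,0.5],[0.021,-0.032,0,0,0.5]]]}}

```text
time_s: 1.9
tool_pos: [0.5576, -0.0421, 0.2767]
tool_rot: [1.0, 0.028, -0.002, -0.001]
wrist_force: [0.7, -0.9, 0.3]
gripper_width: 0.0466
```

```bash
python3 - <<'E'
from h import *
to(b2w(0,.147,.12),4.7)
C,im=snap("top","top1"); snap("wrist","w1")
to(b2w(0,.147,.12),4.7)
E
```

```text
t 1.9 P [ 0.5576 -0.0421  0.2767] yaw 3.17 tilt 0.29 F [ 0.7 -0.9  0.3] w 0.0466
d [ 0.0691 -0.1354  0.0267] n 3.2 ('turn', np.float64(-1.53))
t 2.0 P [ 0.5597 -0.0368  0.2765] yaw 3.69 tilt 0.34 F [-0.5 -0.1  0.5] w 0.0464
d [ 0.0679 -0.1294  0.0269] n 3.1 ('turn', np.float64(-1.01))
```

View pics/top1.png

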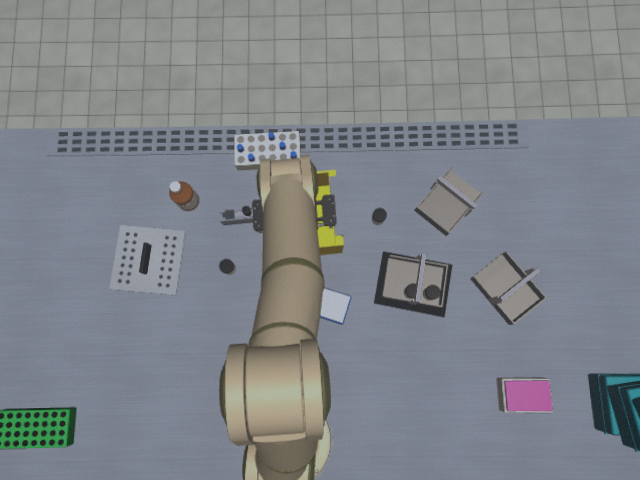

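View pics/w1.png

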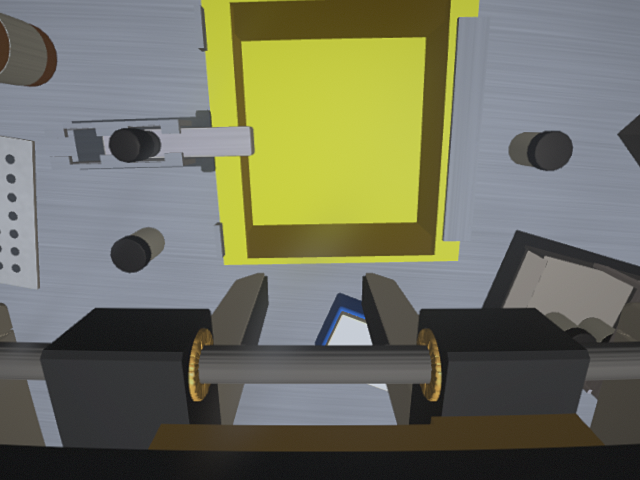

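```bash
python3 - <<'E'
from h import *
W=cal("wrist")
print("cap",onz(W,[(126,145)],.198), b2w(0,.147,.068))
print("rim",w2b(onz(W,[(224,265),],.13)[0]),w2b(onz(W,[(458,261),],.13)[0]))
print("bartip",w2b(onz(W,[(253,141)],.159)[0]), "lip L edge ends",[w2b(onz(W,[p],.15)[0]).round(4) for p in ((459,17),(444,241),(477,17))])
print("stray",onz(W,[(128,253),(551,150)],.06))
to(b2w(0,.147,.12),4.7)
E
```

```text
cap [[0.61864862 0.09220343 0.198     ]] [0.61895504 0.0969057  0.198     ]
rim [-0.11084466  0.10313042  0.        ] [-0.11029415 -0.11015467  0.        ]
bartip [-0.00101105  0.06475687  0.029     ] lip L edge ends [array([ 0.084 , -0.0873,  0.02  ]), array([-0.0849, -0.0885,  0.02  ]), array([ 0.0841, -0.1005,  0.02  ])]
stray [[ 0.49127779  0.16945274  0.06      ]
 [ 0.63361169 -0.27580857  0.06      ]]
t 2.0 P [ 0.5597 -0.0368  0.2765] yaw 3.69 tilt 0.34 F [-0.5 -0.1  0.5] w 0.0464
d [ 0.0679 -0.1294  0.0269] n 3.1 ('turn', np.float64(-1.01))
```

Request:
{"name": "apply_moves", "arguments": {"increments": [[[0.017,-0.032,0,-1.0,0.5],[0.017,-0.032,0,0,0.5],[0.017,-0.032,0,0,0.5],[0.017,-0.032,0,0,0.5],[0,0,0,0,0.5],[0,0,0,0,0.5]]]}}

```text
time_s: 2.5
tool_pos: [0.6178, 0.0984, 0.2747]
tool_rot: [0.999, 0.041, -0.003, -0.002]
wrist_force: [-0.1, -1.0, -0.0]
gripper_width: 0.0467
```

```bash
python3 - <<'E'
from h import *
to([.6188,.0955,.182],4.7)
snap("wrist","w2")
C=cal("wrist"); print(proj(C,[.6188,.0955,.198]))
E
```

```text
t 2.5 P [0.6178 0.0984 0.2747] yaw 4.71 tilt 0.44 F [-0.1 -1.  -0. ] w 0.0467
d [0.0014 0.0033 0.0926] n 2.2 ('turn', np.float64(0.01))
[[320.6724586  242.24547289]]
```

View pics/w2.png

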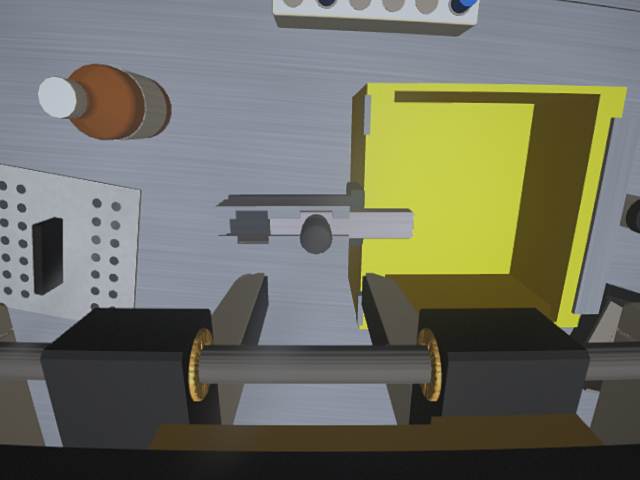

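Request:
{"name": "apply_moves", "arguments": {"increments": [[[0.001,0.001,0.03,0,0.5],[0,0.001,0.03,0,0.5],[0,0,0.02,0,0.5],[0,0,0.011,0,0.5],[0,0,0,0,0.5]]]}}

```text
time_s: 2.97
tool_pos: [0.6178, 0.0901, 0.1822]
tool_rot: [0.999, 0.038, -0.002, -0.001]
wrist_force: [-0.1, 0.0, 0.4]
gripper_width: 0.0465
```

```bash
python3 - <<'E'
from h import *
to([.6188,.0958,.182],4.7)
E
```

```text
t 2.97 P [0.6178 0.0901 0.1822] yaw 4.39 tilt 0.24 F [-0.1  0.   0.4] w 0.0465
d [ 0.0015 -0.0056  0.0002] n 0.1 ('turn', np.float64(-0.31))
```

Request:
{"name": "apply_moves", "arguments": {"increments": [[[0.001,-0.005,0,0,0.5],[0,0,0,0,0.1],[0,0,0,0,0.1],[0,0,0,0,0.1],[0,0,0,0,0.1],[0,0,0,0,0.1]]], "grip_force": 30}}

```text
time_s: 3.47
tool_pos: [0.618, 0.0967, 0.1849]
tool_rot: [0.999, 0.038, -0.001, -0.004]
wrist_force: [2.9, -0.9, -10.6]
gripper_width: 0.0222
```

```bash
python3 - <<'E'
from h import *
to([.6188,.0958,.182],4.7)
E
```

```text
t 3.47 P [0.618  0.0967 0.1849] yaw 4.31 tilt 0.41 F [  2.9  -0.9 -10.6] w 0.0222
d [0.0007 0.001  0.0029] n 0.1 ('turn', np.float64(-0.39))
```

Request:
{"name": "apply_moves", "arguments": {"increments": [[[0,0,0.006,0,0.1],[0,0,0.004,0,0.1],[0,0,0,0,0.1]]]}}

```text
time_s: 3.72
tool_pos: [0.6182, 0.0968, 0.1767]
tool_rot: [0.999, 0.038, 0.0, -0.003]
wrist_force: [-2.3, 0.4, 4.9]
gripper_width: 0.0222
```

```bash
python3 - <<'E'
from h import *
to([.6188,.0958,.176],4.7)
E
```

```text
t 3.72 P [0.6182 0.0968 0.1767] yaw 4.34 tilt 0.39 F [-2.3  0.4  4.9] w 0.0222
d [0.0005 0.0011 0.0007] n 0.0 ('turn', np.float64(-0.36))
```

Request:
{"name": "apply_moves", "arguments": {"increments": [[[0,-0.01,0.001,0,0.1],[0,-0.012,0.001,0,0.1],[0,-0.012,0.001,0,0.1],[0,-0.01,0,0,0.1],[0,0,0,0,0.1]]]}}

```text
time_s: 4.13
tool_pos: [0.6149, 0.1362, 0.1776]
tool_rot: [0.999, 0.035, 0.001, -0.0]
wrist_force: [-2.6, 1.5, 4.5]
gripper_width: 0.0221
```

```bash
python3 - <<'E'
from h import *
to([.6182-.0041,.0967+.0498,.176],4.7)
E
```

```text
t 4.13 P [0.6149 0.1362 0.1776] yaw 4.01 tilt 0.13 F [-2.6  1.5  4.5] w 0.0221
d [-0.0001 -0.0103  0.0016] n 0.2 ('turn', np.float64(-0.69))
```

Request:
{"name": "apply_moves", "arguments": {"increments": [[[0,-0.008,0,0,0.1],[0,-0.004,0,0,0.1],[0,0,0,0,0.1],[0,0,-0.004,0,0.1],[0,0,-0.004,0,0.1],[0,0,0,0,0.1]]]}}

```text
time_s: 4.63
tool_pos: [0.6139, 0.1469, 0.1847]
tool_rot: [0.999, 0.034, 0.001, 0.001]
wrist_force: [1.4, 0.4, -3.1]
gripper_width: 0.0221
```

```bash
python3 - <<'E'
from h import *
to([.6182-.0041,.0967+.0498,.176],4.7)
E
```

```text
t 4.63 P [0.6139 0.1469 0.1847] yaw 3.93 tilt 0.1 F [ 1.4  0.4 -3.1] w 0.0221
d [0.0002 0.0004 0.0087] n 0.2 ('turn', np.float64(-0.77))
```

Request:
{"name": "apply_moves", "arguments": {"increments": [[[0,0,0,0,0.5],[0,0,0,0,0.5],[0,0,0,0,0.5],[0,0,-0.03,0,0.5],[0,0,-0.04,0,0.5],[0,0,-0.02,0,0.5],[0,0,0,0,0.5]]]}}

```text
time_s: 5.22
tool_pos: [0.6141, 0.1461, 0.2772]
tool_rot: [0.999, 0.033, -0.001, 0.001]
wrist_force: [0.6, 0.1, 0.3]
gripper_width: 0.0463
```

```bash
python3 - <<'E'
from h import *
to([.437,-.373,.24],-10.5)
C,im=snap("wrist","w3")
W=cal("wrist"); print(proj(W,[[.6141,.1466,.198],[.6141,.1466,.190]]))
E
```

```text
t 5.22 P [0.6141 0.1461 0.2772] yaw 3.81 tilt 0.1 F [0.6 0.1 0.3] w 0.0463
d [-0.2112  0.5061  0.038 ] n 12.1 ('turn', np.float64(14.31))
[[313.9251462  242.85752618]
 [313.93778372 239.57707593]]
```

View pics/w3.png

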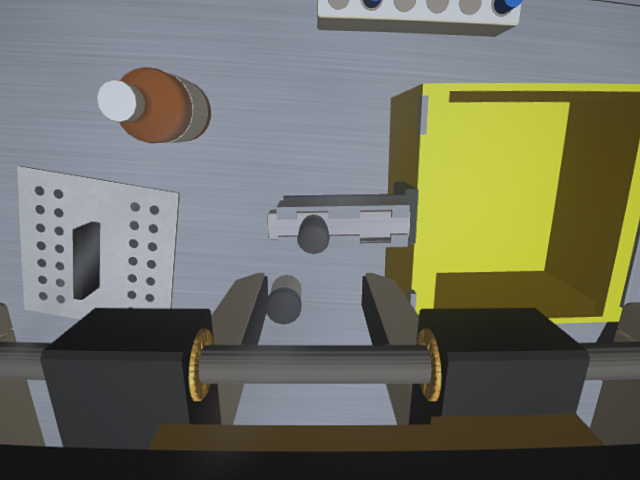

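Request:
{"name": "apply_moves", "arguments": {"increments": [[[0,0,0,7.1,0.6],[0,0,0,7.1,0.6],[-0.0055,0.038,0,0,0.6],[-0.0055,0.038,0,0,0.6],[-0.0055,0.038,0,0,0.6],[-0.0055,0.038,0,0,0.6],[-0.0055,0.038,0,0,0.6],[-0.0055,0.038,0,0,0.6],[-0.0055,0.038,0,0,0.6],[-0.0055,0.038,0,0,0.6],[-0.0055,0.038,0,0,0.6],[-0.0055,0.038,0,0,0.6],[-0.0055,0.038,0,0,0.6],[-0.0055,0.038,0,0,0.6],[-0.0055,0.038,0,0,0.6],[0,0,0,0,0.6],[0,0,0,0,0.6]]]}}

```text
time_s: 6.68
tool_pos: [0.4333, -0.3432, 0.2592]
tool_rot: [0.995, -0.096, -0.009, -0.0]
wrist_force: [-0.1, 0.9, -0.4]
gripper_width: 0.0556
```

```bash
python3 - <<'E'
from h import *
to([.437,-.373,.24],-10.5)
C,im=snap("wrist","w4")
W=cal("wrist"); print(proj(W,[[.5025,-.3852,.118],[.3727,-.3619,.118]]))
E
```

```text
t 6.68 P [ 0.4333 -0.3432  0.2592] yaw -11.02 tilt 1.07 F [-0.1  0.9 -0.4] w 0.0556
d [0.0097 0.0285 0.019 ] n 0.7 ('turn', np.float64(-0.52))
[[348.82983609 126.96547545]
 [347.0748935  278.32001671]]
```

View pics/w4.png

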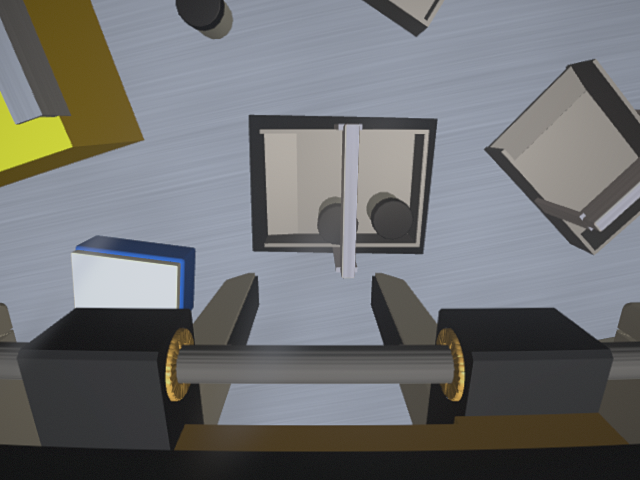

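Request:
{"name": "apply_moves", "arguments": {"increments": [[[0.005,0.015,0.02,-0.5,0.6],[0.005,0.014,0.035,0,0.6],[0,0,0.035,0,0.6],[0,0,0.03,0,0.6],[0,0,0.02,0,0.6],[0,0,0,0,0.6]]]}}

```text
time_s: 7.23
tool_pos: [0.4402, -0.3678, 0.1138]
tool_rot: [0.996, -0.087, -0.007, -0.0]
wrist_force: [-0.5, 1.0, 0.7]
gripper_width: 0.0559
```

```bash
python3 - <<'E'
from h import *
to([.4376,-.3736,.090],-10.3)
E
```

```text
t 7.23 P [ 0.4402 -0.3678  0.1138] yaw -9.96 tilt 0.8 F [-0.5  1.   0.7] w 0.0559
d [-0.0013  0.0062  0.0238] n 0.6 ('turn', np.float64(0.34))
```

Request:
{"name": "apply_moves", "arguments": {"increments": [[[-0.001,0.006,0.012,0.3,0.6],[0,0,0.011,0,0.6],[0,0,0,0,0.6],[0,0,0,0,0],[0,0,0,0,0],[0,0,0,0,0],[0,0,0,0,0],[0,0,0,0,0]]], "grip_force": 25}}

```text
time_s: 7.9
tool_pos: [0.4428, -0.3681, 0.0938]
tool_rot: [0.996, -0.085, -0.005, -0.001]
wrist_force: [-0.5, 0.4, 0.1]
gripper_width: 0.0269
```

```bash
python3 - <<'E'
from h import *
to([.4376,-.3736,.090],-10.3)
E
```

```text
t 7.9 P [ 0.4428 -0.3681  0.0938] yaw -9.77 tilt 0.62 F [-0.5  0.4  0.1] w 0.0269
d [-0.0041  0.0063  0.0038] n 0.2 ('turn', np.float64(0.53))
```

Request:
{"name": "apply_moves", "arguments": {"increments": [[[0,0,0,0,0],[0,0,0,0,0],[0,0,0,0,0],[0,0,0,0,0]]]}}

```text
time_s: 8.23
tool_pos: [0.4429, -0.3692, 0.095]
tool_rot: [0.996, -0.086, -0.004, 0.0]
wrist_force: [0.5, 0.2, -3.1]
gripper_width: 0.0118
```

```bash
python3 - <<'E'
from h import *
to([.4376,-.3736,.090],-10.3)
E
```

```text
t 8.23 P [ 0.4429 -0.3692  0.095 ] yaw -9.83 tilt 0.51 F [ 0.5  0.2 -3.1] w 0.0118
d [-0.0044  0.0052  0.0051] n 0.1 ('turn', np.float64(0.47))
```

Request:
{"name": "apply_moves", "arguments": {"increments": [[[0,0,-0.02,0,0],[0,0,-0.04,0,0],[0,0,-0.04,0,0],[0,0,-0.04,0,0],[0,0,-0.04,0,0],[0,0,-0.01,-5,0],[0,0,0,-5,0],[0,0,0,-4,0],[0,0,0,0,0]]]}}

```text
time_s: 8.98
tool_pos: [0.4422, -0.3655, 0.2909]
tool_rot: [0.999, 0.042, -0.009, -0.005]
wrist_force: [-0.4, 0.4, -3.6]
gripper_width: 0.0123
```

```bash
python3 - <<'E'
from h import *
to(b2w(.005,-.035,.14),4.7)
E
```

```text
t 8.98 P [ 0.4422 -0.3655  0.2909] yaw 4.84 tilt 1.12 F [-0.4  0.4 -3.6] w 0.0123
d [ 0.22   -0.2636  0.02  ] n 6.3 ('turn', np.float64(0.14))
```

Request:
{"name": "apply_moves", "arguments": {"increments": [[[0.011,-0.013,0,0,0],[0.016,-0.019,0,0,0],[0.02,-0.024,0,0,0],[0.02,-0.024,0,0,0],[0.02,-0.024,0,0,0],[0.02,-0.024,0,0,0],[0.02,-0.024,0,0,0],[0.02,-0.024,0,0,0],[0.02,-0.024,0,0,0],[0.018,-0.021,0,0,0],[0.014,-0.016,0,0,0],[0.01,-0.012,0,0,0],[0.006,-0.008,0,0,0],[0,0,0,0,0],[0,0,0,0,0]]]}}

```text
time_s: 10.23
tool_pos: [0.6391, -0.0799, 0.2759]
tool_rot: [1.0, 0.021, -0.021, -0.009]
wrist_force: [-0.5, -0.3, -2.9]
gripper_width: 0.0123
```

```bash
python3 - <<'E'
from h import *
to(b2w(.005,-.035,.14),4.7)
snap("side","s5"); snap("wrist","w5")
E
```

```text
t 10.23 P [ 0.6391 -0.0799  0.2759] yaw 2.44 tilt 2.58 F [-0.5 -0.3 -2.9] w 0.0123
d [-0.0001  0.0042  0.0059] n 0.1 ('turn', np.float64(-2.26))
```

View pics/s5.png

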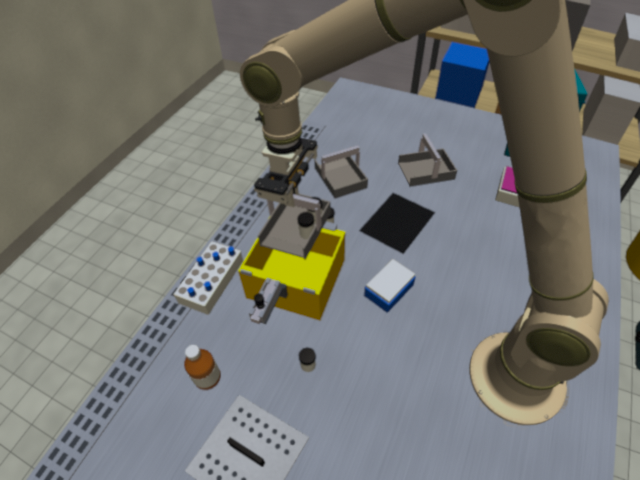

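View pics/w5.png

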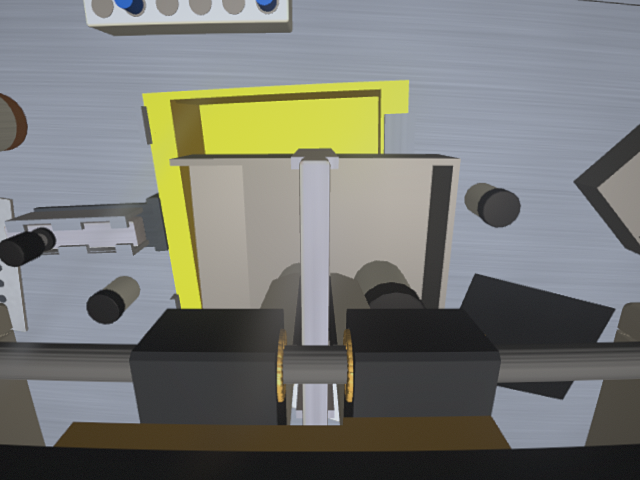

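Request:
{"name": "apply_moves", "arguments": {"increments": [[[0,0.004,0.014,-2.2,0],[0,0,0.012,0,0],[0,0,0.006,0,0],[0,0,0.003,0,0],[0,0,0,0,0]]]}}

```text
time_s: 10.75
tool_pos: [0.6349, -0.0882, 0.2424]
tool_rot: [0.999, 0.035, -0.02, -0.009]
wrist_force: [0.8, -2.0, 0.5]
gripper_width: 0.012
```

```bash
python3 - <<'E'
from h import *
to(b2w(.005,-.035,.112),4.7)
E
```

```text
t 10.75 P [ 0.6349 -0.0882  0.2424] yaw 4.05 tilt 2.51 F [ 0.8 -2.   0.5] w 0.012
d [ 0.0042 -0.0039  0.0003] n 0.1 ('turn', np.float64(-0.65))
```

Request:
{"name": "apply_moves", "arguments": {"increments": [[[0,0,0,-0.6,0],[0,-0.006,0.002,0,0],[0,-0.008,0.005,0,0],[0,-0.008,0.006,0,0],[0,-0.006,0.006,0,0],[0,0,0,0,0]]], "grip_force": 5}}

```text
time_s: 11.25
tool_pos: [0.6318, -0.0592, 0.2237]
tool_rot: [0.999, 0.038, -0.019, -0.008]
wrist_force: [-0.2, -1.0, -1.2]
gripper_width: 0.0181
```

```bash
python3 - <<'E'
from h import *
s,P,M=tool();print(w2b(P))
to(b2w(.005,-.035,.112),4.7)
snap("side","s6"); snap("wrist","w6")
E
```

```text
[ 2.18607626e-05 -9.62625791e-03  9.36632953e-02]
t 11.25 P [ 0.6318 -0.0592  0.2237] yaw 4.41 tilt 2.34 F [-0.2 -1.  -1.2] w 0.0181
d [ 0.0044  0.025  -0.019 ] n 0.6 ('turn', np.float64(-0.29))
```

View pics/s6.png

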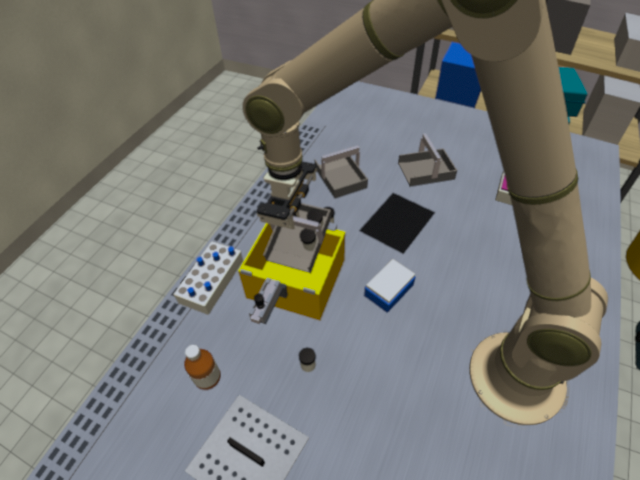

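View pics/w6.png

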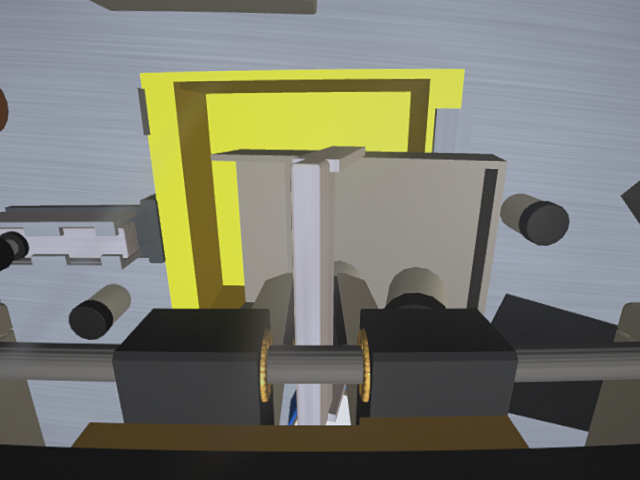

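Request:
{"name": "apply_moves", "arguments": {"increments": [[[0,-0.008,0.008,0,0],[0,-0.007,0.009,0,0],[0,-0.006,0.009,0,0],[0,-0.005,0.009,0,0],[0,-0.004,0.009,0,0],[0,0,0,0,0]]]}}

```text
time_s: 11.85
tool_pos: [0.6287, -0.0274, 0.1778]
tool_rot: [0.999, 0.037, -0.017, -0.008]
wrist_force: [0.0, 1.0, -0.5]
gripper_width: 0.0264
```

```bash
python3 - <<'E'
from h import *
s,P,M=tool();print(w2b(P))
to(b2w(.005,-.035,.112),4.7)
C,im=snap("side","s7"); cv2.imwrite("pics/s7z.png",cv2.resize(im[150:330,200:400,::-1],None,fx=3,fy=3)); snap("wrist","w7")
E
```

```text
[-0.00047122  0.02231836  0.04782379]
t 11.85 P [ 0.6287 -0.0274  0.1778] yaw 4.31 tilt 2.21 F [ 0.   1.  -0.5] w 0.0264
d [ 0.0037  0.0561 -0.0654] n 1.6 ('turn', np.float64(-0.39))
```

View pics/s7z.png

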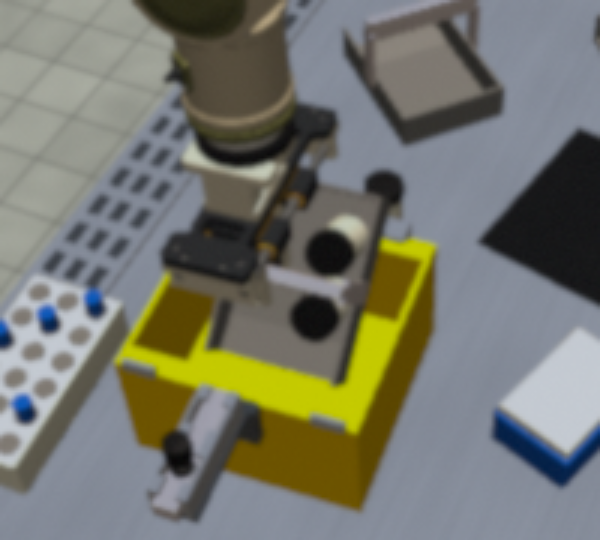

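View pics/w7.png

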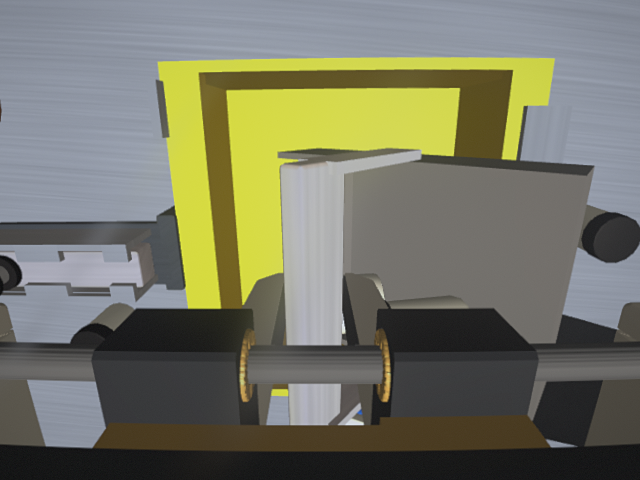

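Request:
{"name": "apply_moves", "arguments": {"increments": [[[0,-0.003,0.008,0,0],[0,-0.003,0.008,0,0],[0,-0.001,0.008,0,0],[0,-0.001,0.005,0,0],[0,0,0,0,0],[0,0,0,0,0]]]}}

```text
time_s: 12.45
tool_pos: [0.6286, -0.0182, 0.1482]
tool_rot: [0.999, 0.037, -0.016, -0.009]
wrist_force: [0.4, 1.6, -0.5]
gripper_width: 0.0287
```

```bash
python3 - <<'E'
from h import *
s,P,M=tool();print(w2b(P))
to(b2w(.005,-.035,.112),4.7)
C,im=snap("side","s8"); cv2.imwrite("pics/s8z.png",cv2.resize(im[150:330,200:400,::-1],None,fx=3,fy=3)); snap("wrist","w8")
E
```

```text
[0.00019476 0.03146625 0.0181641 ]
t 12.45 P [ 0.6286 -0.0182  0.1482] yaw 4.26 tilt 2.06 F [ 0.4  1.6 -0.5] w 0.0287
d [ 0.0024  0.0647 -0.0952] n 2.3 ('turn', np.float64(-0.44))
```

View pics/s8z.png

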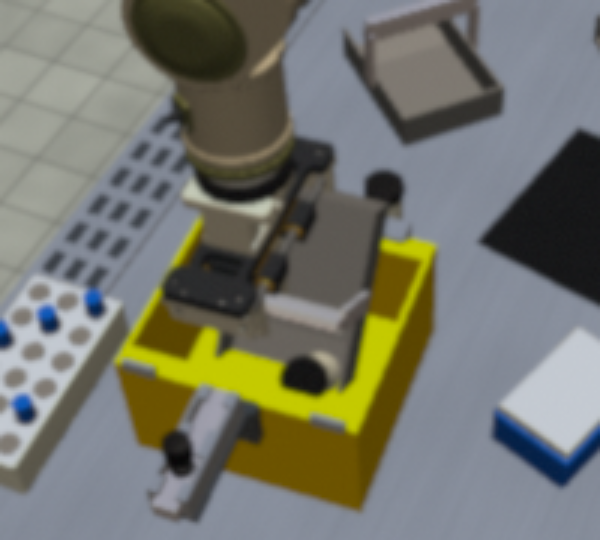

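View pics/w8.png

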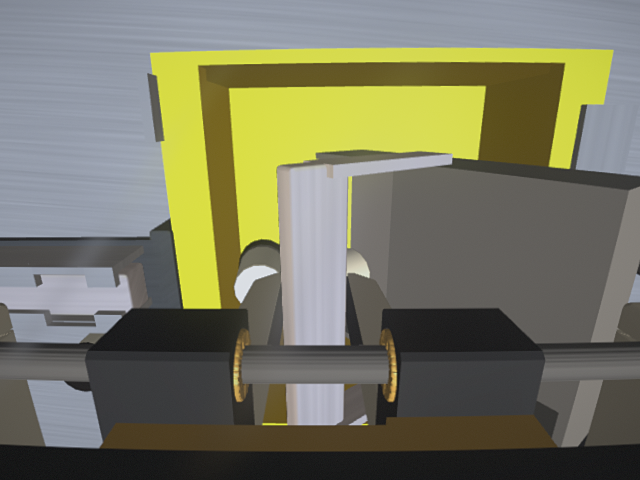

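Request:
{"name": "apply_moves", "arguments": {"increments": [[[0,0,0.003,0,0],[0,0,0,0,0],[0,0,0,0,0],[0,0,0,0,0]]]}}

```text
time_s: 12.88
tool_pos: [0.6288, -0.018, 0.146]
tool_rot: [0.999, 0.037, -0.015, -0.009]
wrist_force: [0.7, 2.6, -0.2]
gripper_width: 0.0288
```

```bash
python3 - <<'E'
from h import *
to(b2w(.005,-.035,.112),4.7)
C,im=snap("side","s9"); cv2.imwrite("pics/s9z.png",cv2.resize(im[150:330,200:400,::-1],None,fx=3,fy=3)); snap("wrist","w9")
E
```

```text
t 12.88 P [ 0.6288 -0.018   0.146 ] yaw 4.25 tilt 2.02 F [ 0.7  2.6 -0.2] w 0.0288
d [ 0.0023  0.0648 -0.0974] n 2.3 ('turn', np.float64(-0.45))
```

View pics/s9z.png

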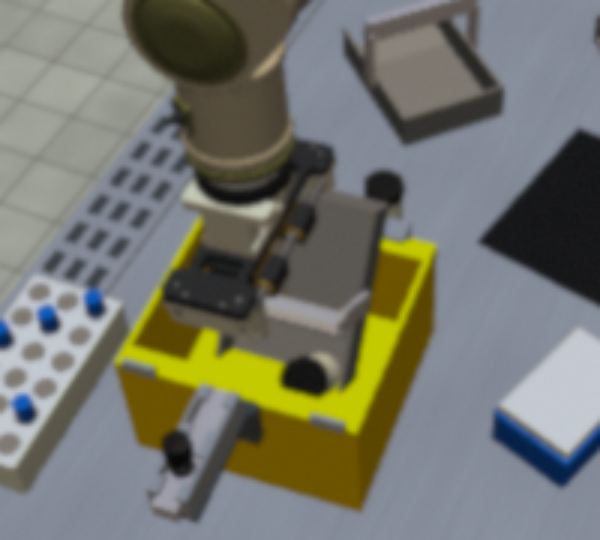

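View pics/w9.png

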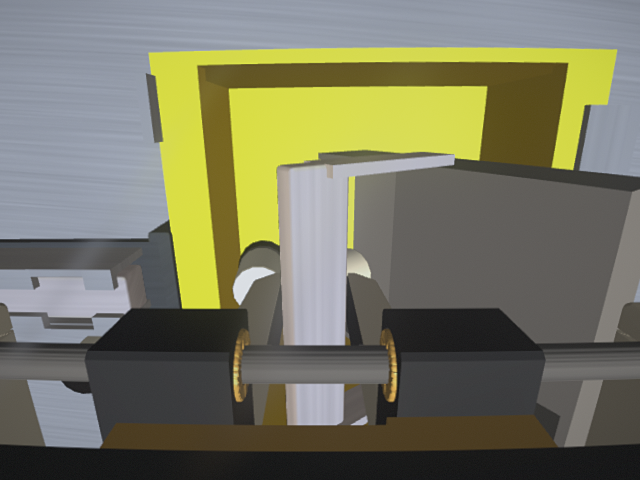

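Request:
{"name": "apply_moves", "arguments": {"increments": [[[0,0.004,-0.014,0,0],[0,0.006,-0.016,0,0],[0,0.006,-0.016,0,0],[0,0,0,0,0],[0,0,0,0,0]]]}}

```text
time_s: 13.4
tool_pos: [0.6312, -0.0325, 0.1925]
tool_rot: [0.999, 0.038, -0.016, -0.01]
wrist_force: [-0.5, 3.4, 0.6]
gripper_width: 0.0249
```

```bash
python3 - <<'E'
from h import *
to(b2w(.005,-.035,.112),4.7)
C,im=snap("side","s10"); cv2.imwrite("pics/s10z.png",cv2.resize(im[150:330,200:400,::-1],None,fx=3,fy=3)); snap("wrist","w10")
E
```

```text
t 13.4 P [ 0.6312 -0.0325  0.1925] yaw 4.36 tilt 2.15 F [-0.5  3.4  0.6] w 0.0249
d [ 0.0022  0.0509 -0.0507] n 1.2 ('turn', np.float64(-0.34))
```

View pics/s10z.png

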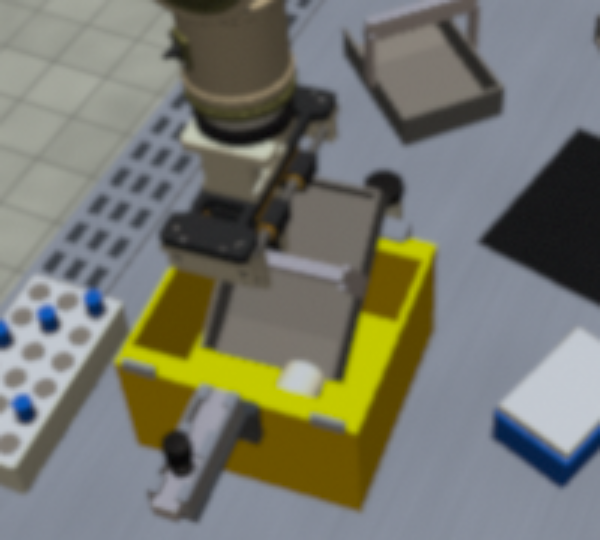

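View pics/w10.png

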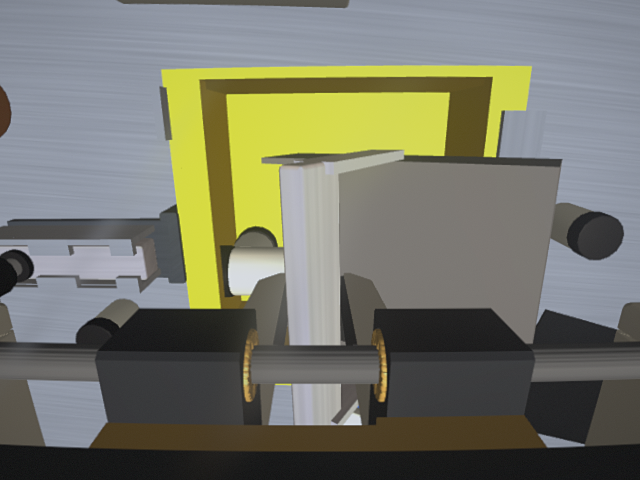

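Request:
{"name": "apply_moves", "arguments": {"increments": [[[0,0.006,-0.014,0,0],[0,0.008,-0.012,0,0],[0,0.008,-0.01,0,0],[0,0.006,-0.012,0,0],[0,0,-0.015,0,0],[0,0,0,0,0]]], "grip_force": 8}}

```text
time_s: 14.0
tool_pos: [0.6327, -0.0667, 0.252]
tool_rot: [0.999, 0.037, -0.021, -0.009]
wrist_force: [0.7, -1.1, -2.1]
gripper_width: 0.012
```

```bash
python3 - <<'E'
from h import *
to(b2w(.005,-.035,.112),4.7)
C,im=snap("side","s11"); cv2.imwrite("pics/s11z.png",cv2.resize(im[150:330,200:400,::-1],None,fx=3,fy=3))
E
```

```text
t 14.0 P [ 0.6327 -0.0667  0.252 ] yaw 4.3 tilt 2.59 F [ 0.7 -1.1 -2.1] w 0.012
d [0.0053 0.018  0.0095] n 0.4 ('turn', np.float64(-0.4))
```

View pics/s11z.png

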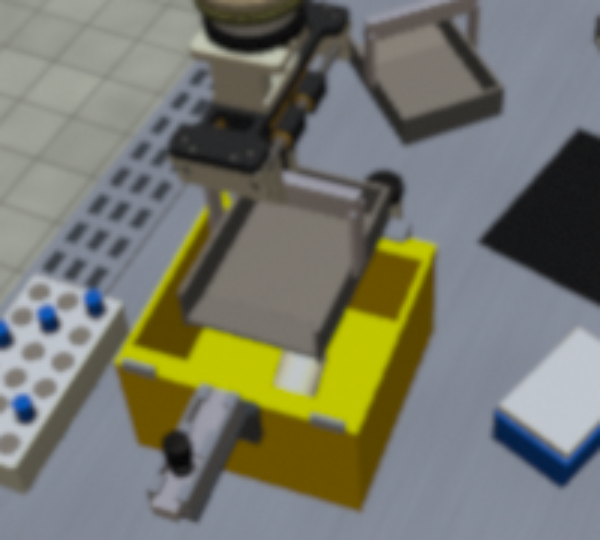

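Request:
{"name": "apply_moves", "arguments": {"increments": [[[0,0,-0.02,0,0],[0,0,-0.02,0,0],[-0.012,0.016,0,0,0],[-0.02,0.027,0,0,0],[-0.022,0.03,0,0,0],[-0.022,0.03,0,0,0],[-0.022,0.03,0,0,0],[-0.022,0.03,0,0,0],[-0.022,0.03,0,0,0],[-0.022,0.03,0,0,0],[-0.02,0.027,0,0,0],[-0.012,0.016,0,0,0],[-0.008,0.01,0,0,0],[0,0,0,5,0],[0,0,0,5,0],[0,0,0,4,0],[0,0,0,0,0]]], "grip_force": 25}}

```text
time_s: 15.47
tool_pos: [0.4327, -0.3709, 0.2757]
tool_rot: [0.995, -0.09, -0.034, -0.009]
wrist_force: [0.4, -0.3, -1.1]
gripper_width: 0.0117
```

```bash
python3 - <<'E'
from h import *
to([.4424,-.3692,.12],-9.8)
snap("wrist","w12")
E
```

```text
t 15.47 P [ 0.4327 -0.3709  0.2757] yaw -10.34 tilt 4.08 F [ 0.4 -0.3 -1.1] w 0.0117
d [ 0.0202 -0.0016  0.1547] n 3.7 ('turn', np.float64(-0.54))
```

View pics/w12.png

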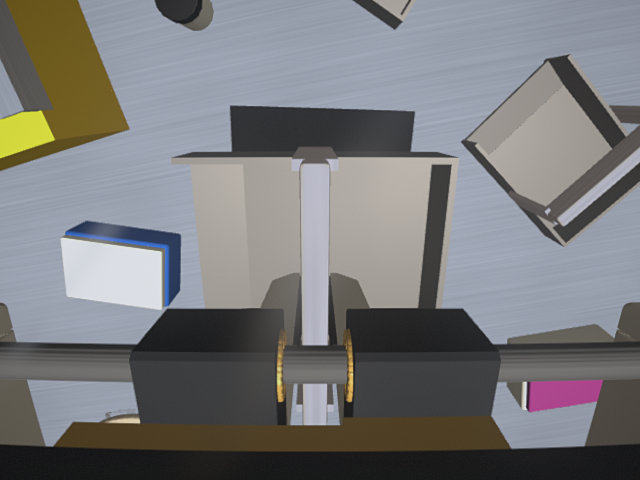

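Request:
{"name": "apply_moves", "arguments": {"increments": [[[0.005,0,0.03,0,0],[0.005,0,0.038,0,0],[0.005,0,0.038,0,0],[0.003,0,0.03,0,0],[0.001,0,0.012,0,0],[0,0,0,0,0]]]}}

```text
time_s: 16.02
tool_pos: [0.444, -0.3699, 0.1207]
tool_rot: [0.996, -0.078, -0.032, -0.009]
wrist_force: [-0.7, -0.6, -1.5]
gripper_width: 0.0118
```

```bash
sed -i 's/    print("d",d/    print("Z",M[:,2].round(4),end=" "); print("d",d/' h.py; python3 - <<'E'
from h import *
to([.4424,-.3692,.096],-9.8)
E
```

```text
t 16.02 P [ 0.444  -0.3699  0.1207] yaw -8.92 tilt 3.8 F [-0.7 -0.6 -1.5] w 0.0118
Z [-0.0624  0.0223 -0.9978] d [-0.0001 -0.0001  0.0248] n 0.6 ('turn', np.float64(0.88))
```

Request:
{"name": "apply_moves", "arguments": {"increments": [[[0,0,0.012,0.9,0],[0,0,0.008,0,0],[0,0,0.005,0,0],[0,0,0.002,0,0],[0,0,0,0,0]]]}}

```text
time_s: 16.43
tool_pos: [0.4428, -0.3688, 0.0976]
tool_rot: [0.996, -0.081, -0.032, -0.009]
wrist_force: [-0.4, -0.3, -2.1]
gripper_width: 0.0119
```

```bash
python3 - <<'E'
from h import *
to([.4424,-.3692,.096],-9.8)
E
```

```text
t 16.43 P [ 0.4428 -0.3688  0.0976] yaw -9.22 tilt 3.78 F [-0.4 -0.3 -2.1] w 0.0119
Z [-0.062   0.0225 -0.9978] d [-0.0002  0.0005  0.0016] n 0.0 ('turn', np.float64(0.58))
```

Request:
{"name": "apply_moves", "arguments": {"increments": [[[0,0,0.003,0,0],[0,0,0.003,0,0],[0,0,0,0,0]]]}}

```text
time_s: 16.68
tool_pos: [0.4441, -0.3688, 0.0975]
tool_rot: [0.996, -0.078, -0.029, -0.008]
wrist_force: [-0.2, -0.3, -2.0]
gripper_width: 0.0119
```

```bash
python3 - <<'E'
from h import *
to([.4424,-.3692,.096],-9.8)
E
```

```text
t 16.68 P [ 0.4441 -0.3688  0.0975] yaw -8.96 tilt 3.48 F [-0.2 -0.3 -2. ] w 0.0119
Z [-0.0572  0.0203 -0.9982] d [-0.0016  0.0006  0.0016] n 0.0 ('turn', np.float64(0.84))
```

Request:
{"name": "apply_moves", "arguments": {"increments": [[[0,0,0.008,0,0],[0,0,0.008,0,0],[0,0,0.008,0,0]]]}}

```text
time_s: 16.93
tool_pos: [0.4501, -0.3699, 0.0838]
tool_rot: [0.997, -0.076, -0.021, -0.005]
wrist_force: [-3.5, 7.6, 41.3]
gripper_width: 0.0119
```

```bash
python3 - <<'E'
from h import *
to([.4424,-.3692,.096],-9.8)
E
```

```text
t 16.93 P [ 0.4501 -0.3699  0.0838] yaw -8.7 tilt 2.49 F [-3.5  7.6 41.3] w 0.0119
Z [-0.0414  0.0131 -0.9991] d [-0.0083  0.0004 -0.0118] n 0.3 ('turn', np.float64(1.1))
```

Request:
{"name": "apply_moves", "arguments": {"increments": [[[0,0,-0.003,0,0],[0,0,0,0,0.6],[0,0,0,0,0.6],[0,0,0,0,0.6],[0,0,0,0,0.6],[0,0,0,0,0.6],[0,0,-0.02,0,0.6],[0,0,-0.035,0,0.6],[0,0,-0.035,0,0.6],[0,0,-0.035,0,0.6],[0,0,-0.035,0,0.6],[0,0,0,0,0.6]]]}}

```text
time_s: 17.93
tool_pos: [0.4565, -0.3717, 0.2499]
tool_rot: [0.997, -0.073, -0.023, -0.007]
wrist_force: [1.0, -0.6, 0.6]
gripper_width: 0.0557
```

```bash
python3 - <<'E'
from h import *
to([.6335,-.2756,.25],15)
snap("top","t13"); snap("wrist","w13")
E
```

```text
t 17.93 P [ 0.4565 -0.3717  0.2499] yaw -8.42 tilt 2.79 F [ 1.  -0.6  0.6] w 0.0557
Z [-0.0459  0.0165 -0.9988] d [ 0.1608 -0.121  -0.0067] n 3.9 ('turn', np.float64(-23.42))
```

View pics/w13.png

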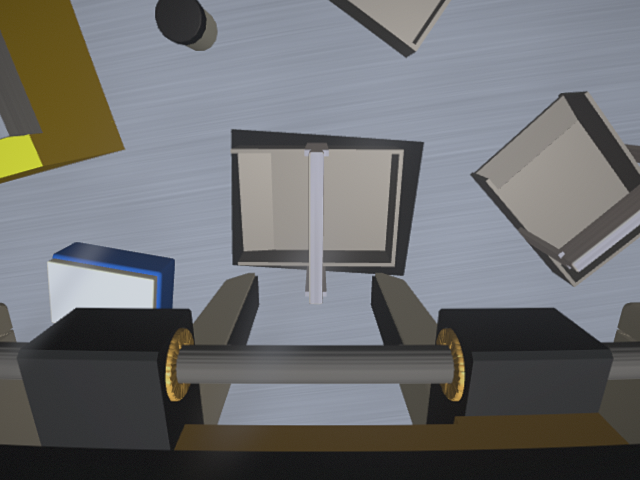

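View pics/t13.png

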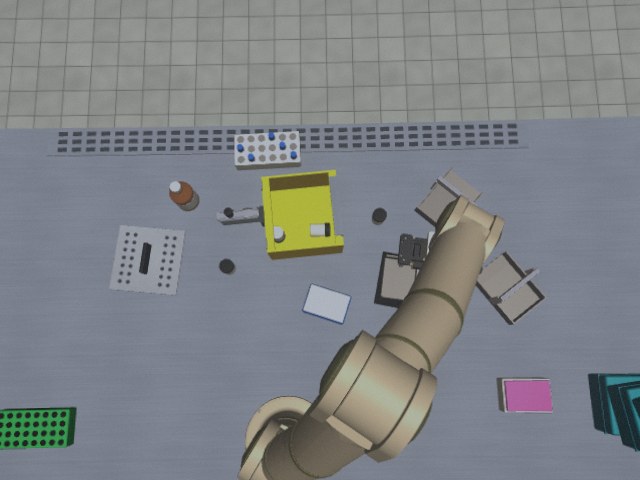

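Request:
{"name": "apply_moves", "arguments": {"increments": [[[0.03,-0.024,0,0,0.8],[0.032,-0.024,0,0,0.8],[0.032,-0.024,0,0,0.8],[0.032,-0.024,0,0,0.8],[0.032,-0.024,0,0,0.8],[0,0,0,0,0.8],[0,0,0,0,0.8]]], "grip_force": 20}}

```text
time_s: 18.62
tool_pos: [0.6284, -0.2711, 0.2237]
tool_rot: [0.996, -0.077, -0.035, -0.01]
wrist_force: [-1.0, -0.8, -0.7]
gripper_width: 0.0744
```

```bash
python3 - <<'E'
from h import *
to([.6335,-.2756,.035],-8)
snap("wrist","w14"); print(proj(cal("wrist"),[.6335,-.2756,.06]))
E
```

```text
t 18.62 P [ 0.6284 -0.2711  0.2237] yaw -8.8 tilt 4.15 F [-1.  -0.8 -0.7] w 0.0744
Z [-0.0676  0.0258 -0.9974] d [0.0191 0.0065 0.1877] n 4.5 ('turn', np.float64(-0.8))
[[323.10849571 197.93315479]]
```

View pics/w14.png

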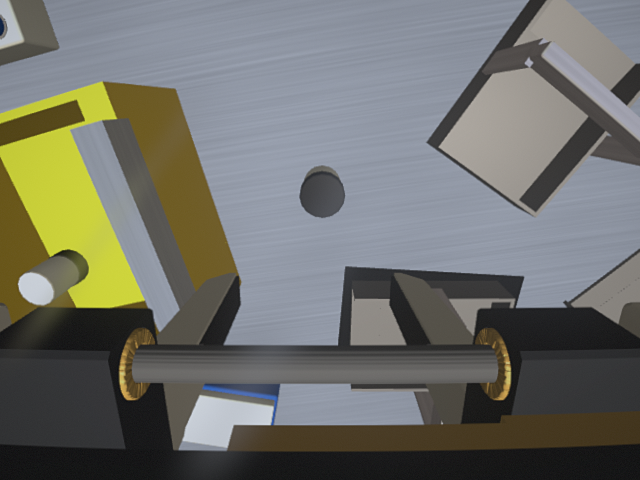

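Request:
{"name": "apply_moves", "arguments": {"increments": [[[0.003,0.003,0.03,0,0.8],[0.004,0.002,0.038,0,0.8],[0.004,0.001,0.038,0,0.8],[0.004,0,0.038,0,0.8],[0.002,0,0.03,0,0.8],[0,0,0,0,0.8]]]}}

```text
time_s: 19.17
tool_pos: [0.6266, -0.2788, 0.0404]
tool_rot: [0.996, -0.079, -0.035, -0.01]
wrist_force: [-0.6, 0.5, 0.2]
gripper_width: 0.0744
```

```bash
python3 - <<'E'
from h import *
to([.6335,-.2756,.036],-8)
E
```

```text
t 19.17 P [ 0.6266 -0.2788  0.0404] yaw -9.04 tilt 4.23 F [-0.6  0.5  0.2] w 0.0744
Z [-0.0691  0.0257 -0.9973] d [ 0.0066 -0.0041  0.004 ] n 0.2 ('turn', np.float64(-1.04))
```

Request:
{"name": "apply_moves", "arguments": {"increments": [[[0.007,-0.004,0.004,0,0.8],[0,0,0,0,0.3],[0,0,0,0,0.3],[0,0,0,0,0.3],[0,0,0,0,0.3],[0,0,0,0,0.3],[0,0,0,0,0.3],[0,0,-0.015,0,0.3],[0,0,-0.035,0,0.3],[0,0,-0.035,0,0.3],[0,0,-0.035,0,0.3],[0,0,-0.035,0,0.3],[0,0,-0.015,0,0.3],[0,0,0,0,0.3]]]}}

```text
time_s: 20.33
tool_pos: [0.6455, -0.283, 0.2223]
tool_rot: [0.996, -0.081, -0.033, -0.009]
wrist_force: [0.9, -0.6, -0.6]
gripper_width: 0.0414
```

```bash
python3 - <<'E'
from h import *
to(b2w(.05,.0,.08),4.7)
snap("wrist","w15")
E
```

```text
t 20.33 P [ 0.6455 -0.283   0.2223] yaw -9.23 tilt 3.86 F [ 0.9 -0.6 -0.6] w 0.0414
Z [-0.0634  0.0227 -0.9977] d [-0.0024 -0.2399  0.0154] n 5.8 ('turn', np.float64(-13.93))
```

View pics/w15.png

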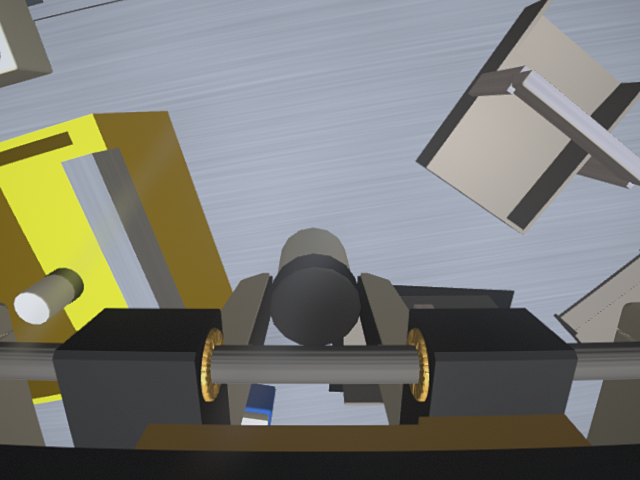

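Request:
{"name": "apply_moves", "arguments": {"increments": [[[0,-0.02,0,0,0.3],[0,-0.034,0,0,0.3],[0,-0.034,0,0,0.3],[0,-0.034,0,0,0.3],[0,-0.034,0,0,0.3],[0,-0.034,0,0,0.3],[0,-0.03,0,0,0.3],[0,-0.015,0,0,0.3],[0,0,0,-7,0.3],[0,0,0,-7,0.3],[0,0,0,0,0.3]]]}}

```text
time_s: 21.3
tool_pos: [0.6754, -0.0422, 0.2054]
tool_rot: [0.998, 0.043, -0.042, -0.013]
wrist_force: [-0.8, 0.1, 0.1]
gripper_width: 0.0414
```

```bash
python3 - <<'E'
from h import *
to(b2w(.05,.0,.0),4.7)
s,P,M=tool();print(w2b(P))
snap("wrist","w16")
E
```

```text
t 21.3 P [ 0.6754 -0.0422  0.2054] yaw 4.98 tilt 5.07 F [-0.8  0.1  0.1] w 0.0414
Z [-0.0855  0.022  -0.9961] d [0.0114 0.006  0.0746] n 1.8 ('turn', np.float64(0.28))
[0.04484005 0.00376721 0.07539449]
```

View pics/w16.png

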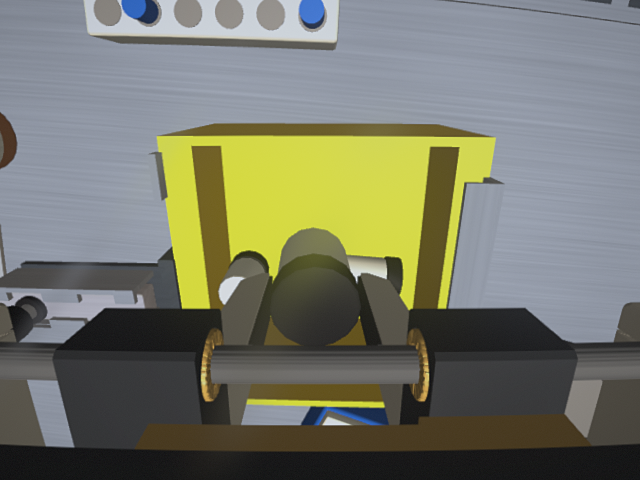

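Request:
{"name": "apply_moves", "arguments": {"increments": [[[0.01,0.003,0.02,0,0.3],[0.01,0,0.025,0,0.3],[0.005,0,0.025,0,0.3],[0,0,0.01,0,0.3],[0,0,0,0,0.65],[0,0,0,0,0.65],[0,0,0,0,0.65],[0,0,0,0,0.65]]]}}

```text
time_s: 22.02
tool_pos: [0.6926, -0.0507, 0.1205]
tool_rot: [0.999, 0.022, -0.043, -0.01]
wrist_force: [-0.2, -0.3, 0.1]
gripper_width: 0.0598
```

```bash
python3 - <<'E'
from h import *
to(b2w(.05,.0,.15),4.7)
s,P,M=tool();print(w2b(P))
C,im=snap("top","t17"); snap("side","s17")
E
```

```text
t 22.02 P [ 0.6926 -0.0507  0.1205] yaw 2.63 tilt 5.08 F [-0.2 -0.3  0.1] w 0.0598
Z [-0.0864  0.0188 -0.9961] d [-0.0251 -0.0093 -0.1578] n 3.8 ('turn', np.float64(-2.07))
[ 0.06129903 -0.0061656  -0.00950094]
```

View pics/s17.png

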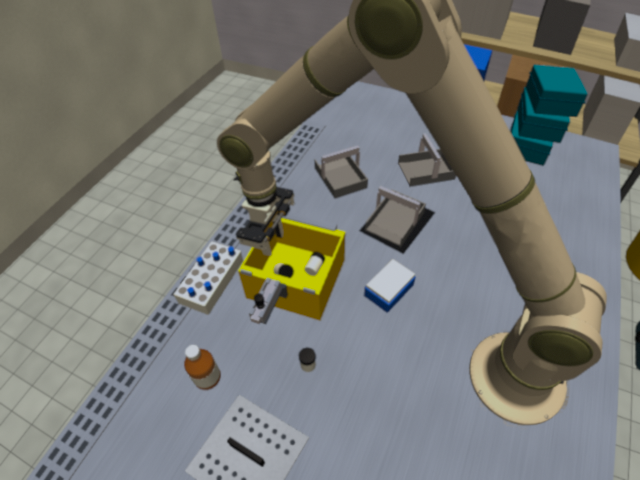

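Request:
{"name": "apply_moves", "arguments": {"increments": [[[0,0,-0.02,0,0.8],[0,0,-0.03,0,0.8],[0,0,-0.03,0,0.8],[0,0,-0.03,0,0.8],[0,0,-0.02,0,0.8],[0,0,0,0,0.8],[-0.016,-0.019,0,0,0.8],[-0.016,-0.019,0,0,0.8],[-0.016,-0.019,0,0,0.8],[-0.016,-0.019,0,0,0.8],[-0.016,-0.019,0,0,0.8],[-0.016,-0.019,0,0,0.8],[-0.016,-0.019,0,0,0.8],[-0.016,-0.019,0,0,0.8],[-0.016,-0.019,0,0,0.8],[-0.016,-0.019,0,0,0.8],[-0.016,-0.019,0,0,0.8],[-0.016,-0.019,0,0,0.8],[0,0,0,0,0.8],[0,0,0,0,0.8]]]}}

```text
time_s: 23.78
tool_pos: [0.492, 0.1746, 0.2848]
tool_rot: [0.999, 0.021, -0.034, -0.011]
wrist_force: [1.4, -1.6, -0.0]
gripper_width: 0.0747
```

```bash
python3 - <<'E'
from h import *
to([.490,.171,.036],4.7)
snap("wrist","w18"); print(proj(cal("wrist"),[.49,.171,.06]))
E
```

```text
t 23.78 P [0.492  0.1746 0.2848] yaw 2.44 tilt 4.08 F [ 1.4 -1.6 -0. ] w 0.0747
Z [-0.0683  0.0198 -0.9975] d [0.0146 0.0092 0.2482] n 6.0 ('turn', np.float64(-2.26))
[[323.1963843  191.85301944]]
```

View pics/w18.png

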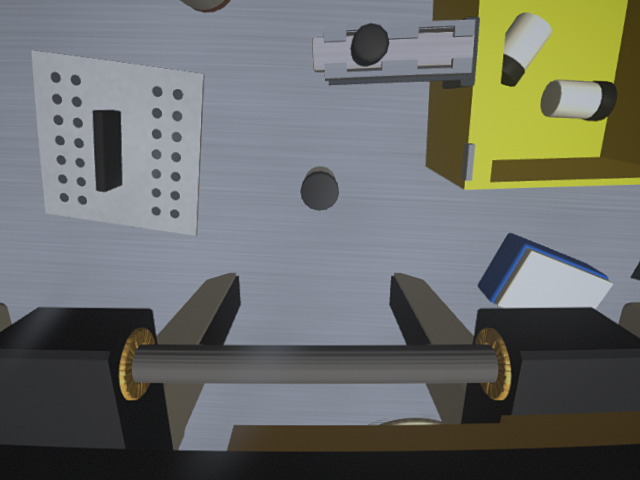

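Request:
{"name": "apply_moves", "arguments": {"increments": [[[0.002,0.002,0.03,0,0.8],[0.002,0.002,0.038,0,0.8],[0.003,0.001,0.038,0,0.8],[0.003,0,0.038,0,0.8],[0.003,0,0.038,0,0.8],[0.002,0,0.035,0,0.8],[0,0,0.02,0,0.8],[0,0,0,0,0.8]]]}}

```text
time_s: 24.5
tool_pos: [0.5026, 0.1699, 0.0409]
tool_rot: [0.999, 0.016, -0.026, -0.012]
wrist_force: [-0.2, 0.3, 0.3]
gripper_width: 0.0745
```

```bash
python3 - <<'E'
from h import *
to([.490,.171,.036],4.7)
E
```

```text
t 24.5 P [0.5026 0.1699 0.0409] yaw 1.83 tilt 3.28 F [-0.2  0.3  0.3] w 0.0745
Z [-0.0521  0.0235 -0.9984] d [-0.0123 -0.0014  0.0056] n 0.3 ('turn', np.float64(-2.87))
```

Request:
{"name": "apply_moves", "arguments": {"increments": [[[-0.012,-0.001,0.005,0,0.8],[0,0,0,0,0.3],[0,0,0,0,0.3],[0,0,0,0,0.3],[0,0,0,0,0.3],[0,0,0,0,0.3],[0,0,0,0,0.3],[0,0,-0.015,0,0.3],[0,0,-0.035,0,0.3],[0,0,-0.035,0,0.3],[0,0,-0.035,0,0.3],[0,0,-0.035,0,0.3],[0,0,-0.035,0,0.3],[0,0,0,0,0.3]]]}}

```text
time_s: 25.67
tool_pos: [0.5061, 0.1629, 0.2398]
tool_rot: [1.0, 0.013, -0.023, -0.012]
wrist_force: [1.2, -0.2, -0.0]
gripper_width: 0.0417
```

```bash
python3 - <<'E'
from h import *
to(b2w(-.03,-.0,.1),4.7)
snap("wrist","w19")
E
```

```text
t 25.67 P [0.5061 0.1629 0.2398] yaw 1.51 tilt 2.97 F [ 1.2 -0.2 -0. ] w 0.0417
Z [-0.0461  0.0236 -0.9987] d [0.0897 0.2175 0.0004] n 5.2 ('turn', np.float64(-3.19))
```

View pics/w19.png

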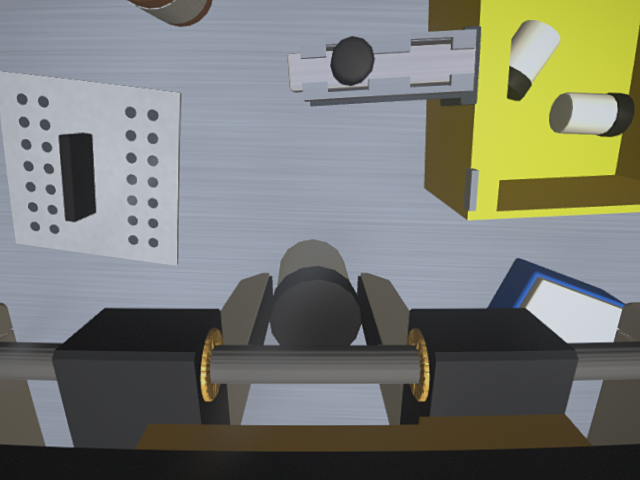

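```bash
python3 - <<'E'
from h import *
W=cal("wrist")
for p in ((590,113),(530,55)): print(w2b(onz(W,[p],.03)[0]).round(3))
im=cv2.imread("pics/t17.png"); cv2.imwrite("pics/t17z.png",cv2.resize(im[150:280,210:370],None,fx=4,fy=4))
to(b2w(-.0,-.03,.1),4.7)
E
```

```text
[-0.037 -0.044 -0.1  ]
[ 0.017  0.021 -0.1  ]
t 25.72 P [0.505  0.1626 0.2374] yaw 1.52 tilt 3.06 F [-0.4 -0.3 -0.3] w 0.0419
Z [-0.0482  0.0228 -0.9986] d [ 0.1222  0.2454 -0.0043] n 5.9 ('turn', np.float64(-3.18))
```

View pics/t17z.png

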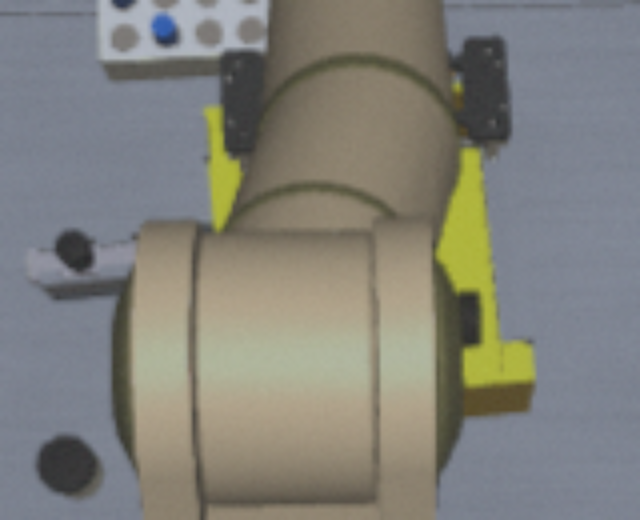

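Request:
{"name": "apply_moves", "arguments": {"increments": [[[0.006,0.012,-0.004,-1.5,0.3],[0.013,0.022,0,-1.5,0.3],[0.013,0.024,0,0,0.3],[0.013,0.024,0,0,0.3],[0.013,0.024,0,0,0.3],[0.013,0.024,0,0,0.3],[0.013,0.024,0,0,0.3],[0.013,0.024,0,0,0.3],[0.013,0.024,0,0,0.3],[0.013,0.024,0,0,0.3],[0.01,0.012,0,0,0.3],[0,0,0,0,0.3],[0,0,0,0,0.3]]]}}

```text
time_s: 26.8
tool_pos: [0.6549, -0.0746, 0.2142]
tool_rot: [0.998, 0.043, -0.032, -0.012]
wrist_force: [-0.8, 1.5, -0.4]
gripper_width: 0.0418
```

```bash
python3 - <<'E'
from h import *
to(b2w(.02,-.03,-.01),4.7)
s,P,M=tool();print(w2b(P))
snap("wrist","w20")
E
```

```text
t 26.8 P [ 0.6549 -0.0746  0.2142] yaw 5.03 tilt 3.88 F [-0.8  1.5 -0.4] w 0.0418
Z [-0.0641  0.0216 -0.9977] d [0.0041 0.0057 0.0941] n 2.3 ('turn', np.float64(0.33))
[ 0.0217557  -0.02685473  0.08424146]
```

View pics/w20.png

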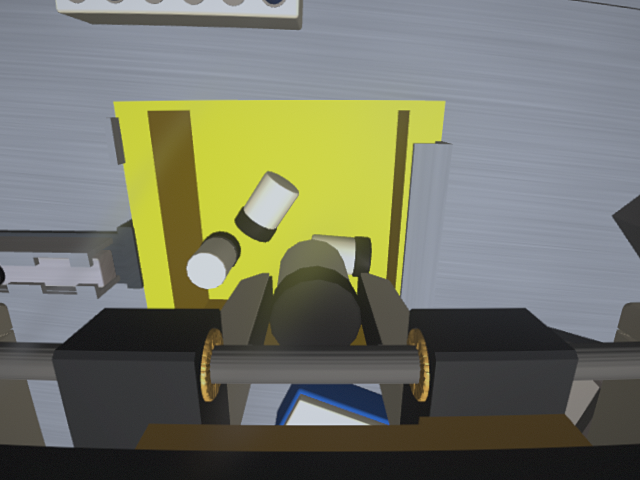

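Request:
{"name": "apply_moves", "arguments": {"increments": [[[0.018,0.002,0.01,0,0.3],[0.02,0.002,0.02,0,0.3],[0.005,0,0.025,0,0.3],[0,0,0.025,0,0.3],[0,0,0.01,0,0.3],[0,0,0,0,0.3],[0,0,0,0,0.6],[0,0,0,0,0.6],[0,0,0,0,0.6],[0,0,0,0,0.6]]]}}

```text
time_s: 27.68
tool_pos: [0.6898, -0.0613, 0.1224]
tool_rot: [0.998, 0.049, -0.031, -0.014]
wrist_force: [-0.8, 0.0, -0.3]
gripper_width: 0.0557
```

```bash
python3 - <<'E'
from h import *
to(b2w(.02,-.03,-.01),4.7)
s,P,M=tool();print(w2b(P))
E
```

```text
t 27.68 P [ 0.6898 -0.0613  0.1224] yaw 5.67 tilt 3.89 F [-0.8  0.  -0.3] w 0.0557
Z [-0.063   0.0248 -0.9977] d [-0.0376  0.013   0.0043] n 0.9 ('turn', np.float64(0.97))
[ 0.05763462 -0.0165037  -0.00759693]
```

Request:
{"name": "apply_moves", "arguments": {"increments": [[[0,0,-0.02,0,0.5],[0,0,-0.03,0,0.5],[0,0,-0.035,0,0.5],[0,0,-0.035,0,0.5],[0,0,-0.03,0,0.5],[0,0,0,0,0.5]]]}}

```text
time_s: 28.18
tool_pos: [0.6995, -0.0659, 0.2839]
tool_rot: [0.998, 0.048, -0.029, -0.014]
wrist_force: [0.6, -0.3, 0.4]
gripper_width: 0.0463
```

```bash
python3 - <<'E'
from h import *
T=cal("top")
z=lambda x,y:(100+(x+.5)/6-.5,210+(y+.5)/6-.5)
c=onz(T,[z(122,90),z(510,124),z(458,508),z(56,473)],.006); print("plate",c.round(4),c.mean(0))
for i in range(4): print(np.linalg.norm(c[i]-c[(i+1)%4]), np.degrees(np.arctan2(*(c[(i+1)%4]-c[i])[1::-1])))
h=onz(T,[z(286,200),z(261,382)],.046); print("blade",h,h.mean(0),np.degrees(np.arctan2(*(h[0]-h[1])[1::-1])))
to([c.mean(0)[0],c.mean(0)[1],.22],-1)
C,im=snap("side","s21"); snap("wrist","w21")
E
```

```text
plate [[0.6283 0.5103 0.006 ]
 [0.6074 0.3131 0.006 ]
 [0.413  0.3321 0.006 ]
 [0.4338 0.5314 0.006 ]] [0.52062969 0.42173834 0.006     ]
0.19828304055710178 -96.05075691894525
0.1953464485643291 174.43990680112321
0.20044600233721913 84.02289042263648
0.19559755007257887 -6.194270369534983
blade [[0.56197047 0.41085749 0.046     ]
 [0.47198924 0.41858392 0.046     ]] [0.51697986 0.4147207  0.046     ] -4.907780064997149
t 28.18 P [ 0.6995 -0.0659  0.2839] yaw 5.61 tilt 3.64 F [ 0.6 -0.3  0.4] w 0.0463
Z [-0.0586  0.0246 -0.998 ] d [-0.1266 -0.5004  0.0862] n 12.0 ('turn', np.float64(6.61))
```

View pics/w21.png

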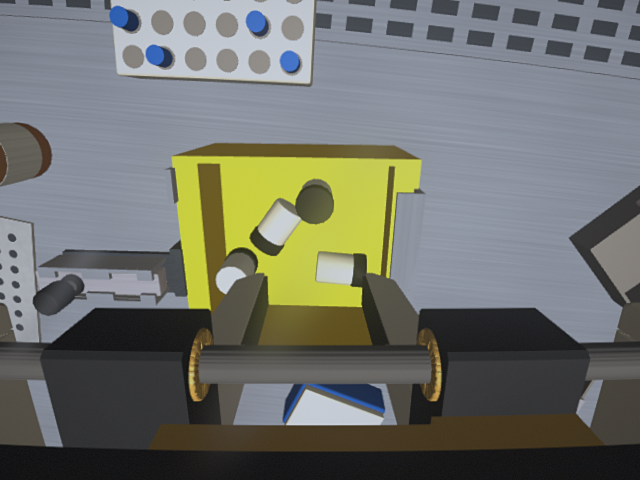

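Request:
{"name": "apply_moves", "arguments": {"increments": [[[-0.008,-0.015,0,0,0.5],[-0.008,-0.031,0,0,0.5],[-0.008,-0.031,0,0,0.5],[-0.008,-0.031,0,0,0.5],[-0.008,-0.031,0,0,0.5],[-0.008,-0.031,0,0,0.5],[-0.008,-0.031,0,0,0.5],[-0.008,-0.031,0,0,0.5],[-0.008,-0.031,0,0,0.5],[-0.008,-0.031,0,0,0.5],[-0.008,-0.031,0,0,0.5],[-0.008,-0.031,0,0,0.5],[-0.008,-0.031,0,0,0.5],[-0.008,-0.031,0,0,0.5],[-0.008,-0.031,0,0,0.5],[-0.008,-0.031,0,0,0.5],[0,0,0,5.5,0.5],[0,0,0,5.5,0.5],[0,0,0,0,0.5],[0,0,0,0,0.5]]]}}

```text
time_s: 29.95
tool_pos: [0.4815, 0.4258, 0.2753]
tool_rot: [0.997, -0.045, -0.055, -0.001]
wrist_force: [0.1, 0.3, 0.1]
gripper_width: 0.0467
```

```bash
python3 - <<'E'
from h import *
to([.518,.418,.02],-5.5)
snap("wrist","w22"); W=cal("wrist")
print(proj(W,[[.562,.411,.046],[.472,.4186,.046]]))
E
```

```text
t 29.95 P [0.4815 0.4258 0.2753] yaw -5.2 tilt 6.34 F [0.1 0.3 0.1] w 0.0467
Z [-0.1102  0.0075 -0.9939] d [0.065  0.0039 0.2496] n 6.0 ('turn', np.float64(0.3))
[[321.90588245  99.67048645]
 [321.77812038 187.91790932]]
```

View pics/w22.png

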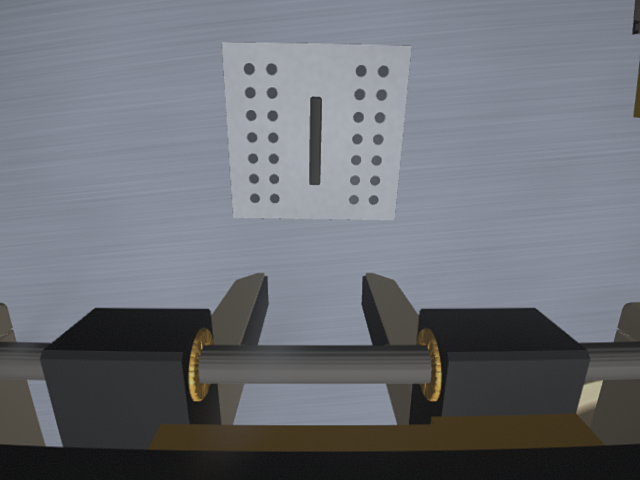

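Request:
{"name": "apply_moves", "arguments": {"increments": [[[0.008,0,0.01,0,0.5],[0.008,0,0.01,0,0.5],[0.008,0,0.01,0,0.5],[0.008,0,0.01,0,0.5],[0,0,0,0,0.5],[0,0,0,0,0.5]]]}}

```text
time_s: 30.5
tool_pos: [0.513, 0.4189, 0.2248]
tool_rot: [0.997, -0.044, -0.056, -0.0]
wrist_force: [0.7, -0.1, 0.8]
gripper_width: 0.0466
```

```bash
python3 - <<'E'
from h import *
to([.516,.418,.02],-5.5)
W=cal("wrist")
for p in ((316,97),(316,185)): pass
E
```

```text
t 30.5 P [0.513  0.4189 0.2248] yaw -5.09 tilt 6.45 F [ 0.7 -0.1  0.8] w 0.0466
Z [-0.1122  0.0051 -0.9937] d [ 0.026  -0.0003  0.2032] n 4.9 ('turn', np.float64(0.41))
```

Request:
{"name": "apply_moves", "arguments": {"increments": [[[0.004,0,0.03,0,0.5],[0.004,0,0.034,0,0.5],[0.004,0,0.034,0,0.5],[0.004,0,0.034,0,0.5],[0.004,0,0.034,0,0.5],[0.002,0,0.015,0,0.5],[0,0,0,0,0.5]]]}}

```text
time_s: 31.08
tool_pos: [0.5193, 0.4193, 0.0384]
tool_rot: [0.998, -0.045, -0.053, -0.003]
wrist_force: [0.6, -0.2, -0.1]
gripper_width: 0.0464
```

```bash
python3 - <<'E'
from h import *
to([.516,.417,.018],-5.5)
E
```

```text
t 31.08 P [0.5193 0.4193 0.0384] yaw -5.19 tilt 6.1 F [ 0.6 -0.2 -0.1] w 0.0464
Z [-0.1057  0.0116 -0.9943] d [-0.0009  0.0026  0.0206] n 0.5 ('turn', np.float64(0.31))
```

Request:
{"name": "apply_moves", "arguments": {"increments": [[[0,0.003,0.01,0.3,0.5],[0,0,0.01,0,0.5],[0,0,0,0,0],[0,0,0,0,0],[0,0,0,0,0],[0,0,0,0,0],[0,0,0,0,0],[0,0,0,0,0],[0,0,0,0,0]]], "grip_force": 30}}

```text
time_s: 31.83
tool_pos: [0.5193, 0.4188, 0.0228]
tool_rot: [0.998, -0.048, -0.05, -0.006]
wrist_force: [0.3, -0.2, -3.0]
gripper_width: 0.012
```

```bash
python3 - <<'E'
from h import *
to([.516,.417,.018],-5.5)
E
```

```text
t 31.83 P [0.5193 0.4188 0.0228] yaw -5.51 tilt 5.82 F [ 0.3 -0.2 -3. ] w 0.012
Z [-0.0999  0.0172 -0.9948] d [-0.0026  0.0022  0.0051] n 0.1 ('turn', np.float64(-0.01))
```

Request:
{"name": "apply_moves", "arguments": {"increments": [[[0,0,-0.015,0,0],[0,0,-0.025,0,0],[0,0,-0.03,0,0],[0,0,-0.03,0,0],[0,0,-0.03,0,0],[0,0,-0.03,0,0],[0,0,-0.03,0,0],[0,0,-0.03,0,0],[0,0,-0.025,0,0],[0,0,0,0,0],[0,0,0,0,0]]]}}

```text
time_s: 32.75
tool_pos: [0.5424, 0.4115, 0.2747]
tool_rot: [0.997, -0.048, -0.053, -0.002]
wrist_force: [0.6, 0.4, -5.3]
gripper_width: 0.0119
```

```bash
python3 - <<'E'
from h import *
to(b2w(0,.06,.14),4.7)
snap("wrist","w23"); snap("side","s23"); snap("top","t23")
E
```

```text
t 32.75 P [0.5424 0.4115 0.2747] yaw -5.49 tilt 6.11 F [ 0.6  0.4 -5.3] w 0.0119
Z [-0.106   0.01   -0.9943] d [ 0.1215  0.3914 -0.0082] n 9.4 ('turn', np.float64(-10.19))
```

View pics/w23.png

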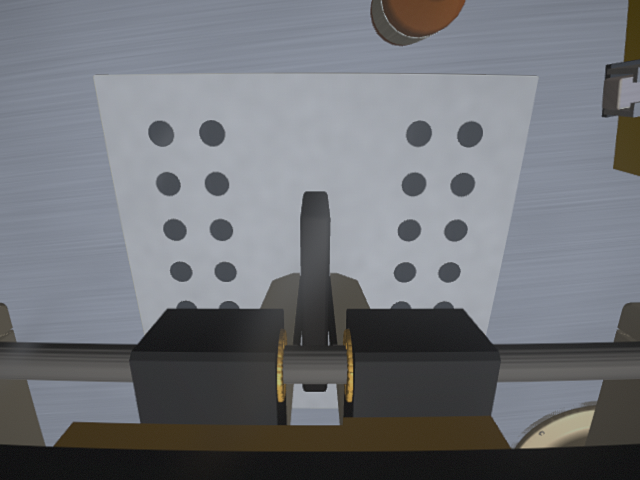

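View pics/s23.png

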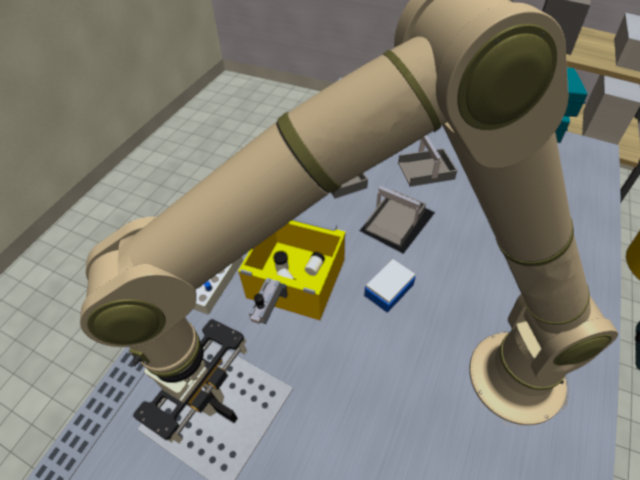

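Request:
{"name": "apply_moves", "arguments": {"increments": [[[0.012,-0.02,-0.005,0,0],[0.012,-0.02,-0.005,0,0],[0.012,-0.02,-0.005,0,0],[0.012,-0.02,-0.005,0,0],[0.012,-0.02,-0.005,0,0],[0.012,-0.02,-0.005,0,0],[0.012,-0.02,-0.005,0,0],[0.012,-0.02,0,0,0],[0.012,-0.02,0,0,0],[0.012,-0.02,0,0,0],[0.012,-0.02,0,0,0],[0.012,-0.02,0,0,0],[0.012,-0.02,0,0,0]]]}}

```text
time_s: 33.98
tool_pos: [0.722, 0.6553, 0.2523]
tool_rot: [0.996, -0.048, -0.07, 0.015]
wrist_force: [1.5, 1.4, -2.4]
gripper_width: 0.0121
```

```bash
python3 - <<'E'
from h import *
s,P,M=tool();print(np.hypot(*P[:2]),s["q"].round(3))
to(b2w(0,.06,.14),4.7)
E
```

```text
0.9750419694281992 [-0.754  1.085 -0.063  0.478 -0.028  1.695 -2.457]
t 33.98 P [0.722  0.6553 0.2523] yaw -5.72 tilt 8.17 F [ 1.5  1.4 -2.4] w 0.0121
Z [-0.1402 -0.0229 -0.9899] d [-0.0333  0.6515  0.0107] n 15.6 ('turn', np.float64(-10.42))
```

Request:
{"name": "apply_moves", "arguments": {"increments": [[[-0.0268,0.0297,0,0,0],[-0.0268,0.0297,0,0,0],[-0.0268,0.0297,0,0,0],[-0.0268,0.0297,0,0,0],[-0.0268,0.0297,0,0,0]]]}}

```text
time_s: 34.4
tool_pos: [0.5947, 0.5452, 0.2017]
tool_rot: [0.995, -0.049, -0.082, 0.025]
wrist_force: [0.2, 0.1, -2.4]
gripper_width: 0.0115
```

```bash
python3 - <<'E'
from h import *
s,P,M=tool();print(np.hypot(*P[:2]),s["q"].round(3))
to(b2w(0,.06,.14),4.7)
E
```

```text
0.8068433932571141 [-0.726  0.797 -0.101  1.24  -0.02   1.253 -2.463]
t 34.4 P [0.5947 0.5452 0.2017] yaw -5.86 tilt 9.87 F [ 0.2  0.1 -2.4] w 0.0115
Z [-0.1664 -0.0413 -0.9852] d [ 0.0737  0.5329 -0.0504] n 12.8 ('turn', np.float64(-10.56))
```

Request:
{"name": "apply_moves", "arguments": {"increments": [[[0.0134,-0.0148,-0.008,0,0],[0.0134,-0.0148,-0.008,0,0],[0.0134,-0.0148,-0.008,0,0],[0.0134,-0.0148,-0.008,0,0],[0.0134,-0.0148,-0.008,0,0],[0.0134,-0.0148,-0.008,0,0],[0.0134,-0.0148,-0.008,0,0],[0.0134,-0.0148,-0.008,0,0]]]}}

```text
time_s: 35.07
tool_pos: [0.6946, 0.6315, 0.1987]
tool_rot: [0.991, -0.047, -0.11, 0.056]
wrist_force: [1.4, 0.3, -1.6]
gripper_width: 0.0119
```

```bash
python3 - <<'E'
from h import *
s,P,M=tool();print(np.hypot(*P[:2]),s["q"].round(3))
to(b2w(0,.06,.14),4.7)
E
```

```text
0.9387315385598901 [-0.752  1.101 -0.067  0.577 -0.028  1.696 -2.456]
t 35.07 P [0.6946 0.6315 0.1987] yaw -6.22 tilt 14.18 F [ 1.4  0.3 -1.6] w 0.0119
Z [-0.2235 -0.1002 -0.9695] d [-0.016   0.6288  0.0084] n 15.1 ('turn', np.float64(-10.92))
```

Request:
{"name": "apply_moves", "arguments": {"increments": [[[-0.0067,0.0074,-0.004,0,0],[-0.0067,0.0074,-0.004,0,0],[-0.0067,0.0074,-0.004,0,0],[-0.0067,0.0074,-0.004,0,0],[-0.0067,0.0074,-0.004,0,0],[-0.0067,0.0074,-0.004,0,0],[-0.0067,0.0074,-0.004,0,0],[-0.0067,0.0074,-0.004,0,0]]]}}

```text
time_s: 35.73
tool_pos: [0.6405, 0.5819, 0.2061]
tool_rot: [0.989, -0.046, -0.124, 0.07]
wrist_force: [0.3, -0.1, -1.7]
gripper_width: 0.0118
```

```bash
python3 - <<'E'
from h import *
s,P,M=tool();print(np.hypot(*P[:2]),s["q"].round(3),s["effort"].round(1))
to(b2w(0,.06,.14),4.7)
E
```

```text
0.8653359236018243 [-0.741  0.964 -0.081  0.882 -0.025  1.569 -2.458] [  -0.2 -104.1    0.5  -31.    -0.4    1.5   -0. ]
t 35.73 P [0.6405 0.5819 0.2061] yaw -6.46 tilt 16.42 F [ 0.3 -0.1 -1.7] w 0.0118
Z [-0.2524 -0.1274 -0.9592] d [0.0333 0.5743 0.0152] n 13.8 ('turn', np.float64(-11.16))
```

Request:
{"name": "apply_moves", "arguments": {"increments": [[[0,0,0,0,0],[0,0,0,0,0],[0,0,0,0,0],[0,0,0,0,0]]]}}

```text
time_s: 36.07
tool_pos: [0.6387, 0.5809, 0.1999]
tool_rot: [0.988, -0.046, -0.127, 0.073]
wrist_force: [-0.5, -0.1, -2.0]
gripper_width: 0.0119
```

```bash
python3 - <<'E'
from h import *
s,P,M=tool();print(np.hypot(*P[:2]),s["q"].round(3))
to(b2w(0,.06,.14),4.7)
E
```

```text
0.8633595729425962 [-0.741  0.969 -0.082  0.887 -0.025  1.567 -2.458]
t 36.07 P [0.6387 0.5809 0.1999] yaw -6.5 tilt 16.85 F [-0.5 -0.1 -2. ] w 0.0119
Z [-0.2577 -0.1326 -0.9571] d [0.0334 0.5741 0.0119] n 13.8 ('turn', np.float64(-11.2))
```

Request:
{"name": "apply_moves", "arguments": {"increments": [[[0,0,0.02,0,0],[0,0,0.02,0,0],[0,0,0,0,0]]]}}

```text
time_s: 36.32
tool_pos: [0.6288, 0.5764, 0.158]
tool_rot: [0.988, -0.046, -0.127, 0.073]
wrist_force: [-0.1, 0.4, -4.5]
gripper_width: 0.0115
```

```bash
python3 - <<'E'
from h import *
s,P,M=tool();print(np.hypot(*P[:2]),s["q"].round(3))
to(b2w(0,.06,.14),4.7)
E
```

```text
0.8530475266014713 [-0.741  0.977 -0.086  0.97  -0.021  1.476 -2.459]
t 36.32 P [0.6288 0.5764 0.158 ] yaw -6.51 tilt 16.85 F [-0.1  0.4 -4.5] w 0.0115
Z [-0.2578 -0.1326 -0.9571] d [ 0.0322  0.5754 -0.0314] n 13.8 ('turn', np.float64(-11.21))
```

Request:
{"name": "apply_moves", "arguments": {"increments": [[[0,0,-0.02,0,0],[0,0,-0.02,0,0],[0,0,0,0,0]]]}}

```text
time_s: 36.57
tool_pos: [0.6387, 0.5817, 0.1938]
tool_rot: [0.988, -0.046, -0.129, 0.075]
wrist_force: [-0.0, 0.3, -1.2]
gripper_width: 0.0117
```

```bash
python3 - <<'E'
from h import *
s,P,M=tool();print(np.hypot(*P[:2]),s["q"].round(3))
to(b2w(0,.06,.14),4.7)
E
```

```text
0.8638731118142096 [-0.742  0.978 -0.081  0.882 -0.025  1.569 -2.458]
t 36.57 P [0.6387 0.5817 0.1938] yaw -6.54 tilt 17.23 F [-0.   0.3 -1.2] w 0.0117
Z [-0.2625 -0.1372 -0.9551] d [0.0319 0.5757 0.0089] n 13.8 ('turn', np.float64(-11.24))
```

```bash
python3 - <<'E'
import numpy as np
S=[(.5999,1.5999,.9429,.7246,.2180),(1.085,.478,1.695,.9750,.2523),(.797,1.24,1.253,.8068,.2017),(1.101,.577,1.696,.9387,.1987),(.964,.882,1.569,.8653,.2061),(.977,.97,1.476,.8530,.158)]
A=[];b=[]
for a,e,w,r,z in S:
    A+= [[np.sin(a),np.sin(a+e),np.sin(a+e+w),0],[np.cos(a),np.cos(a+e),np.cos(a+e+w),1]]; b+=[r,z]
x,res,_,_=np.linalg.lstsq(np.array(A),b,rcond=None); print(x,res, np.array(A)@x-b)
L1,L2,L3,H=x
from scipy.optimize import fsolve
for r in (.9,.95,1.0,1.02,1.04,1.06,1.08):
  for z in (.2,.3):
    # tool down required
    f=lambda q:[L1*np.sin(q[0])+L2*np.sin(q[0]+q[1])-r, H+L1*np.cos(q[0])+L2*np.cos(q[0]+q[1])-L3-z]
    q,_,ok,_=fsolve(f,[1,.5],full_output=1); print(r,z,q,np.pi-q.sum(),ok)
E
```

```text
[0.6481138  0.44286738 0.34688132 0.29076218] [3.6294227e-06] [-9.76230792e-04  2.72730613e-04  6.94763863e-04 -6.29127465e-06
  1.08576987e-03 -1.36335980e-04 -3.71546792e-04  5.24877302e-04
 -3.48582722e-04 -1.01300571e-04 -2.64419131e-04 -5.53680089e-04]
0.9 0.2 [0.85767497 1.10190678] 1.1820109047168832 1
0.9 0.3 [0.80472315 0.97816314] 1.3587063592406357 1
0.95 0.2 [0.94389134 0.9109065 ] 1.2867948184919276 1
0.95 0.3 [0.9042298  0.76745363] 1.469909227404233 1
1.0 0.2 [1.04986307 0.67152525] 1.4202043333975078 1
1.0 0.3 [1.0368929  0.47449242] 1.6302073414540934 1
1.02 0.2 [1.10337016 0.54861065] 1.489611842939602 1
1.02 0.3 [1.11972054 0.28414732] 1.7377247976535686 1
1.04 0.2 [1.17159051 0.38970867] 1.580293473038306 1
1.04 0.3 [ 1.24092182e+00 -7.74328382e-05] 1.9007482688739525 5
1.06 0.2 [1.30924725 0.06028752] 1.7720578801592939 1
1.06 0.3 [1.24643082e+00 6.31306141e-04] 1.8945305311553677 5
1.08 0.2 [ 1.33796840e+00 -4.19964268e-05] 1.803666254518529 5
1.08 0.3 [1.25214666e+00 3.77986789e-04] 1.8890680088720015 5
```

```bash
python3 - <<'E'
from h import *
s,P,M=tool(); to([P[0],P[1],P[2]-.1],None)
snap("top","t24")
E
```

```text
t 36.57 P [0.6387 0.5817 0.1938] yaw -6.54 tilt 17.23 F [-0.   0.3 -1.2] w 0.0117
Z [-0.2625 -0.1372 -0.9551] d [ 0.0249 -0.0161  0.0955] n 2.3
```

View pics/t24.png

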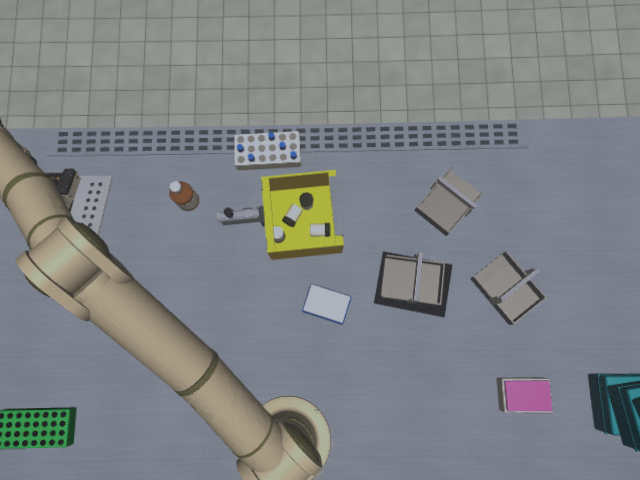

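Request:
{"name": "apply_moves", "arguments": {"increments": [[[0,0,0.03,0,0],[0,0,0.03,0,0],[0,0,0.03,0,0],[0,0,0.02,0,0],[0,0,0.01,0,0],[0,0,0.01,0,0]]], "grip_force": 8}}

```text
time_s: 37.12
tool_pos: [0.6041, 0.5642, 0.0629]
tool_rot: [0.988, -0.046, -0.128, 0.074]
wrist_force: [1.2, -0.2, -2.6]
gripper_width: 0.0121
```

```bash
python3 - <<'E'
from h import *
s,P,M=tool(); to([P[0],P[1],.02],None); print(s["q"].round(3))
E
```

```text
t 37.12 P [0.6041 0.5642 0.0629] yaw -6.5 tilt 16.94 F [ 1.2 -0.2 -2.6] w 0.0121
Z [-0.2589 -0.1338 -0.9566] d [ 0.0105 -0.0067  0.041 ] n 1.0 
[-0.743  1.013 -0.094  1.126 -0.015  1.285 -2.462]
```

Request:
{"name": "apply_moves", "arguments": {"increments": [[[0,0,0.012,0,0],[0,0,0.012,0,0],[0,0,0.012,0,0],[0,0,0.01,0,0],[0,0,0,0,0]]], "grip_force": 5}}

```text
time_s: 37.53
tool_pos: [0.5926, 0.5585, 0.0162]
tool_rot: [0.988, -0.046, -0.126, 0.072]
wrist_force: [-0.5, -0.4, -2.0]
gripper_width: 0.0162
```

```bash
python3 - <<'E'
from h import *
s,P,M=tool(); to([P[0],P[1],.02],None); print(s["q"].round(3))
snap("wrist","w25")
E
```

```text
t 37.53 P [0.5926 0.5585 0.0162] yaw -6.49 tilt 16.74 F [-0.5 -0.4 -2. ] w 0.0162
Z [-0.2563 -0.1312 -0.9576] d [-0.0009  0.0006 -0.0037] n 0.1 
[-0.744  1.039 -0.097  1.188 -0.012  1.194 -2.464]
```

View pics/w25.png

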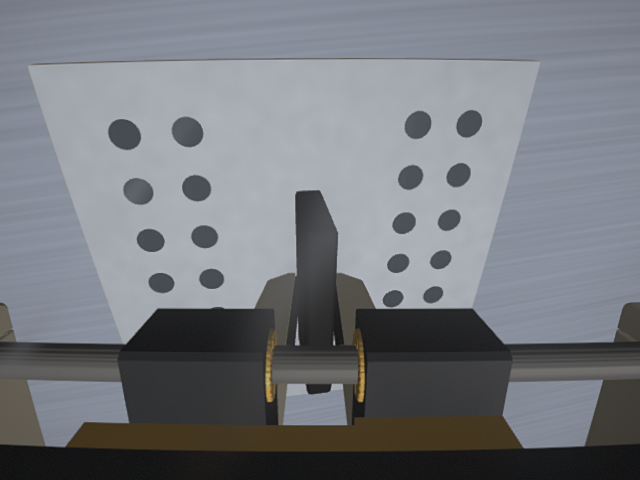

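Request:
{"name": "apply_moves", "arguments": {"increments": [[[0,0,0,0,0.32],[0,0,0,0,0.32],[0,0,0,0,0.32],[0,0,0.006,0,0.32],[0,0,0.006,0,0.32],[0,0,0.006,0,0.32]]]}}

```text
time_s: 38.08
tool_pos: [0.5925, 0.5601, 0.0094]
tool_rot: [0.989, -0.047, -0.122, 0.068]
wrist_force: [-1.4, -3.6, 47.1]
gripper_width: 0.0278
```

```bash
python3 - <<'E'
from h import *
s,P,M=tool(); to([P[0],P[1],.02],None); print(s["q"].round(3))
E
```

```text
t 38.08 P [0.5925 0.5601 0.0094] yaw -6.42 tilt 16.09 F [-1.4 -3.6 47.1] w 0.0278
Z [-0.2486 -0.1224 -0.9608] d [-0.0025  0.0015 -0.0102] n 0.2 
[-0.745  1.041 -0.098  1.199 -0.011  1.168 -2.464]
```

Request:
{"name": "apply_moves", "arguments": {"increments": [[[0,0,0.007,0,0.32],[0,0,0.007,0,0.32],[0,0,0.007,0,0.32],[0,0,0.007,0,0.32]]]}}

```text
time_s: 38.42
tool_pos: [0.5926, 0.5621, 0.009]
tool_rot: [0.99, -0.047, -0.117, 0.06]
wrist_force: [-3.5, -6.1, 35.1]
gripper_width: 0.0239
```

```bash
python3 - <<'E'
from h import *
s,P,M=tool(); to([P[0],P[1],.02],None); print(s["q"].round(3))
E
```

```text
t 38.42 P [0.5926 0.5621 0.009 ] yaw -6.31 tilt 15.07 F [-3.5 -6.1 35.1] w 0.0239
Z [-0.2364 -0.1082 -0.9656] d [-0.0025  0.0014 -0.0106] n 0.3 
[-0.744  1.034 -0.099  1.215 -0.011  1.14  -2.465]
```

Request:
{"name": "apply_moves", "arguments": {"increments": [[[0,0,0.01,0,0.32],[0,0,0.01,0,0.32],[0,0,0.01,0,0.32],[0,0,0.01,0,0.32],[0,0,0.01,0,0.32],[0,0,0.01,0,0.32]]]}}

```text
time_s: 38.92
tool_pos: [0.5927, 0.5625, 0.0082]
tool_rot: [0.992, -0.048, -0.106, 0.048]
wrist_force: [-5.8, -11.4, 49.7]
gripper_width: 0.0229
```

```bash
python3 - <<'E'
from h import *
s,P,M=tool(); to([P[0],P[1],.02],None); print(s["q"].round(3))
E
```

```text
t 38.92 P [0.5927 0.5625 0.0082] yaw -6.22 tilt 13.37 F [ -5.8 -11.4  49.7] w 0.0229
Z [-0.2147 -0.0857 -0.9729] d [-0.0024  0.0013 -0.0115] n 0.3 
[-0.743  1.019 -0.101  1.249 -0.011  1.089 -2.467]
```

Request:
{"name": "apply_moves", "arguments": {"increments": [[[0,0,0.012,0,0.32],[0,0,0.012,0,0.32],[0,0,0.012,0,0.32],[0,0,0.012,0,0.32],[0,0,0.012,0,0.32],[0,0,0.012,0,0.32],[0,0,0.012,0,0.32],[0,0,0.012,0,0.32],[0,0,0.012,0,0.32],[0,0,0.012,0,0.32]]]}}

```text
time_s: 39.75
tool_pos: [0.5926, 0.5633, 0.0072]
tool_rot: [0.994, -0.05, -0.088, 0.028]
wrist_force: [-10.3, -17.3, 63.6]
gripper_width: 0.0217
```

```bash
python3 - <<'E'
from h import *
s,P,M=tool(); to([P[0],P[1],.02],None); print(s["q"].round(3))
E
```

```text
t 39.75 P [0.5926 0.5633 0.0072] yaw -6.14 tilt 10.58 F [-10.3 -17.3  63.6] w 0.0217
Z [-0.1774 -0.0477 -0.983 ] d [-0.0022  0.0008 -0.0126] n 0.3 
[-0.74   0.995 -0.104  1.304 -0.009  1.003 -2.47 ]
```

Request:
{"name": "apply_moves", "arguments": {"increments": [[[0,0,0.012,0,0.32],[0,0,0.012,0,0.32],[0,0,0.012,0,0.32],[0,0,0.012,0,0.32],[0,0,0.012,0,0.32],[0,0,0.012,0,0.32],[0,0,0.012,0,0.32],[0,0,0.012,0,0.32],[0,0,0.012,0,0.32],[0,0,0.012,0,0.32],[0,0,0.012,0,0.32],[0,0,0.012,0,0.32],[0,0,0.012,0,0.32],[0,0,0.012,0,0.32],[0,0,0.012,0,0.32]]]}}

```text
time_s: 41.0
tool_pos: [0.5926, 0.5637, 0.0064]
tool_rot: [0.996, -0.053, -0.066, 0.007]
wrist_force: [-14.5, -20.0, 70.1]
gripper_width: 0.0208
```

```bash
python3 - <<'E'
from h import *
s,P,M=tool(); to([P[0],P[1],.02],None); print(s["q"].round(3))
snap("wrist","w26")
E
```

```text
t 41.0 P [0.5926 0.5637 0.0064] yaw -6.18 tilt 7.62 F [-14.5 -20.   70.1] w 0.0208
Z [-0.1325 -0.0067 -0.9912] d [-0.0018  0.0003 -0.0134] n 0.3 
[-0.739  0.969 -0.104  1.367 -0.006  0.905 -2.476]
```

View pics/w26.png

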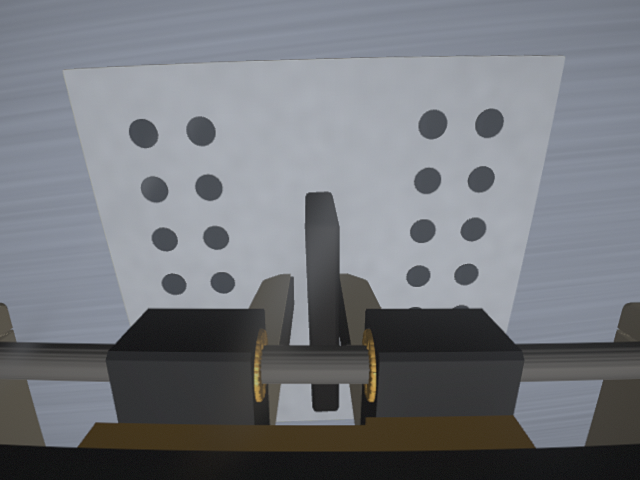

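Request:
{"name": "apply_moves", "arguments": {"increments": [[[0,0,0.012,0,0.32],[0,0,0.012,0,0.32],[0,0,0.012,0,0.32],[0,0,0.012,0,0.32],[0,0,0.012,0,0.32],[0,0,0.012,0,0.32],[0,0,0.012,0,0.32],[0,0,0.012,0,0.32],[0,0,0.012,0,0.32],[0,0,0.012,0,0.32],[0,0,0.012,0,0.32],[0,0,0.012,0,0.32],[0,0,0.012,0,0.32],[0,0,0.012,0,0.32],[0,0,0.012,0,0.32],[0,0,0.012,0,0.32],[0,0,0.012,0,0.32],[0,0,0.012,0,0.32],[0,0,0.012,0,0.32],[0,0,0.012,0,0.32]]]}}

```text
time_s: 42.72
tool_pos: [0.5934, 0.5666, 0.0063]
tool_rot: [0.998, -0.055, -0.042, -0.013]
wrist_force: [-14.2, -13.5, 68.9]
gripper_width: 0.0269
```

```bash
python3 - <<'E'
from h import *
s,P,M=tool(); to([P[0],P[1],.02],None); print(s["q"].round(3))
E
```

```text
t 42.72 P [0.5934 0.5666 0.0063] yaw -6.24 tilt 5.08 F [-14.2 -13.5  68.9] w 0.0269
Z [-0.0832  0.0303 -0.9961] d [-0.0012 -0.0003 -0.0137] n 0.3 
[-0.745  0.947 -0.1    1.422  0.     0.811 -2.486]
```

Request:
{"name": "apply_moves", "arguments": {"increments": [[[0,0,0.014,0,0.32],[0,0,0.014,0,0.32],[0,0,0.014,0,0.32],[0,0,0.014,0,0.32],[0,0,0.014,0,0.32],[0,0,0.014,0,0.32],[0,0,0.014,0,0.32],[0,0,0.014,0,0.32],[0,0,0.014,0,0.32],[0,0,0.014,0,0.32],[0,0,0.014,0,0.32],[0,0,0.014,0,0.32],[0,0,0.014,0,0.32],[0,0,0.014,0,0.32],[0,0,0.014,0,0.32],[0,0,0.014,0,0.32],[0,0,0.014,0,0.32],[0,0,0.014,0,0.32],[0,0,0.014,0,0.32],[0,0,0.014,0,0.32]]]}}

```text
time_s: 44.38
tool_pos: [0.598, 0.5993, 0.0092]
tool_rot: [0.997, -0.064, -0.021, -0.038]
wrist_force: [-22.0, -24.6, 89.2]
gripper_width: 0.0932
```

```bash
python3 - <<'E'
from h import *
s,P,M=tool(); to([P[0],P[1],.02],None); print(s["q"].round(3))
E
```

```text
t 44.38 P [0.598  0.5993 0.0092] yaw -7.21 tilt 4.95 F [-22.  -24.6  89.2] w 0.0932
Z [-0.0377  0.0776 -0.9963] d [-0.0005 -0.0008 -0.0108] n 0.3 
[-0.774  0.947 -0.091  1.412 -0.01   0.753 -2.517]
```

Request:
{"name": "apply_moves", "arguments": {"increments": [[[0,0,-0.02,0,0.6],[0,0,-0.035,0,0.6],[0,0,-0.025,0,0.6],[0,0,-0.02,0,0.6],[0,0,0,0,0.6]]]}}

```text
time_s: 44.8
tool_pos: [0.6014, 0.5902, 0.1221]
tool_rot: [0.997, -0.064, -0.02, -0.039]
wrist_force: [1.0, 0.8, 0.7]
gripper_width: 0.0554
```

```bash
python3 - <<'E'
from h import *
s,P,M=tool(); to([P[0],P[1],.02],None); print(s["q"].round(3))
snap("wrist","w27"); np.save("w27",np.array(list(cal("wrist")),dtype=object),allow_pickle=True)
E
```

```text
t 44.8 P [0.6014 0.5902 0.1221] yaw -7.21 tilt 4.99 F [1.  0.8 0.7] w 0.0554
Z [-0.0342  0.08   -0.9962] d [0.0045 0.0077 0.1017] n 2.4 
[-0.764  0.825 -0.091  1.379 -0.016  0.904 -2.513]
```

View pics/w27.png

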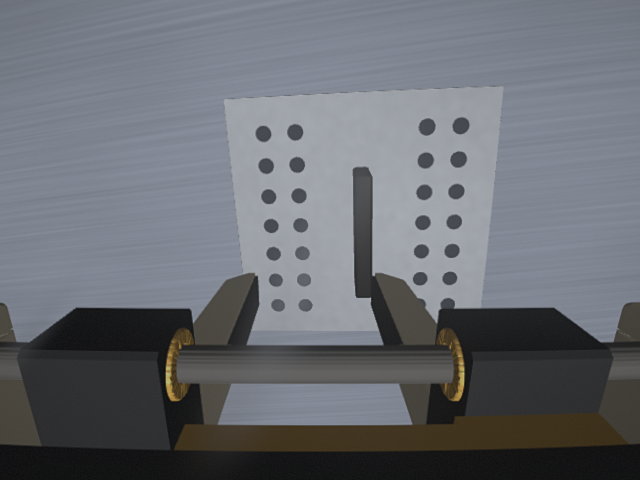

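```bash
python3 - <<'E'
from h import *
W=cal("wrist")
h=onz(W,[(361,169),(363,297)],.046); print(h.round(4),h.mean(0),np.degrees(np.arctan2(*(h[0]-h[1])[1::-1])))
c=onz(W,[(225,99),(503,87),(480,331),(245,331)],.006); print(c.round(4),c.mean(0)); d=c[1]-c[0];print(np.linalg.norm(d),np.degrees(np.arctan2(d[1],d[0])))
to([*h.mean(0)[:2],.022],-8)
E
```

```text
[[0.6462 0.5596 0.046 ]
 [0.5554 0.5663 0.046 ]] [0.60080516 0.56294475 0.046     ] -4.199900772696014
[[0.7026 0.6511 0.006 ]
 [0.6855 0.4562 0.006 ]
 [0.4925 0.4702 0.006 ]
 [0.5095 0.673  0.006 ]] [0.59754099 0.56261889 0.006     ]
0.19562073118072806 -95.01583419763384
t 44.85 P [0.6007 0.5898 0.12  ] yaw -7.21 tilt 4.95 F [-0.1 -0.  -0.3] w 0.056
Z [-0.0357  0.0786 -0.9963] d [0.0079 0.0337 0.0955] n 2.3 ('turn', np.float64(0.79))
```

Request:
{"name": "apply_moves", "arguments": {"increments": [[[0.002,0.012,0.01,-2.4,0.55],[0.002,0.012,0.02,0,0.55],[0.002,0.009,0.03,0,0.55],[0,0,0.025,0,0.55],[0,0,0,0,0.55]]]}}

```text
time_s: 45.27
tool_pos: [0.5981, 0.5624, 0.0263]
tool_rot: [0.998, -0.041, -0.02, -0.039]
wrist_force: [-0.5, -0.0, -0.5]
gripper_width: 0.0512
```

```bash
python3 - <<'E'
from h import *
to([.599,.563,.022],-4.8)
E
```

```text
t 45.27 P [0.5981 0.5624 0.0263] yaw -4.59 tilt 4.99 F [-0.5 -0.  -0.5] w 0.0512
Z [-0.0367  0.0789 -0.9962] d [ 0.001  -0.0003  0.0043] n 0.1 ('turn', np.float64(0.21))
```

Close and lift.

Request:
{"name": "apply_moves", "arguments": {"increments": [[[0,0,0.003,0,0],[0,0,0,0,0],[0,0,0,0,0],[0,0,0,0,0],[0,0,0,0,0],[0,0,0,0,0],[0,0,0,0,0]]], "grip_force": 40}}

```text
time_s: 45.85
tool_pos: [0.5974, 0.5635, 0.0241]
tool_rot: [0.998, -0.04, -0.02, -0.038]
wrist_force: [-1.7, -2.8, 3.7]
gripper_width: 0.0126
```

```bash
python3 - <<'E'
from h import *
to([.599,.563,.26],-4.8); snap("wrist","w28")
E
```

```text
t 45.85 P [0.5974 0.5635 0.0241] yaw -4.52 tilt 4.98 F [-1.7 -2.8  3.7] w 0.0126
Z [-0.0377  0.0782 -0.9962] d [-0.0087 -0.0173 -0.2351] n 5.6 ('turn', np.float64(0.28))
```

View pics/w28.png

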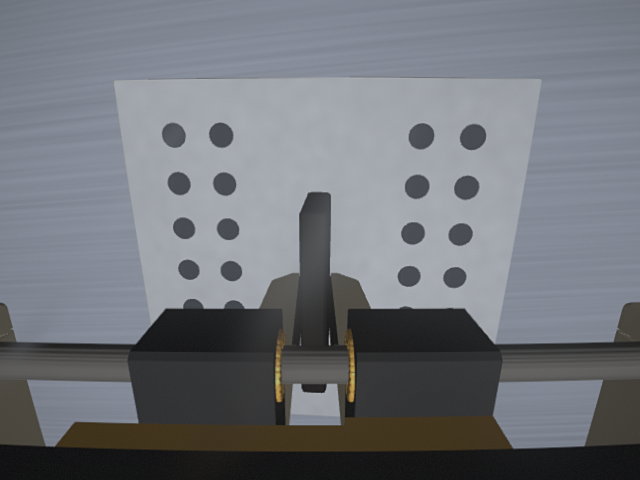

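Request:
{"name": "apply_moves", "arguments": {"increments": [[[0,0,-0.02,0,0],[0,0,-0.04,0,0],[0,0,-0.04,0,0],[0,0,-0.04,0,0],[0,0,-0.04,0,0],[0,0,-0.04,0,0],[0,0,-0.04,-4.6,0],[0,0,-0.03,-4.6,0],[0,0,0,0,0]]]}}

```text
time_s: 46.65
tool_pos: [0.6065, 0.5388, 0.3223]
tool_rot: [0.998, 0.044, -0.02, -0.037]
wrist_force: [0.9, -0.3, -1.8]
gripper_width: 0.0116
```

```bash
python3 - <<'E'
from h import *
to(b2w(0,.06,.17),4.7); snap("side","s29")
E
```

```text
t 46.65 P [0.6065 0.5388 0.3223] yaw 5.12 tilt 4.83 F [ 0.9 -0.3 -1.8] w 0.0116
Z [-0.0432  0.0723 -0.9964] d [-0.0269  0.5284 -0.0168] n 12.7 ('turn', np.float64(0.42))
```

View pics/s29.png

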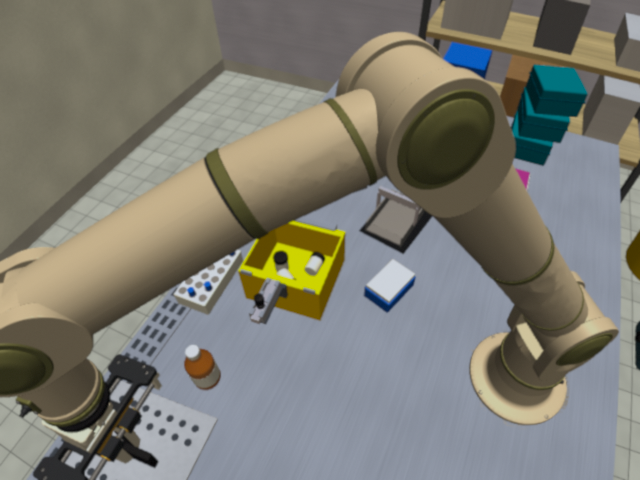

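Request:
{"name": "apply_moves", "arguments": {"increments": [[[-0.002,0.025,-0.003,0,0],[-0.002,0.04,-0.003,0,0],[-0.002,0.04,-0.003,0,0],[-0.002,0.04,-0.003,0,0],[-0.002,0.04,-0.003,0,0],[-0.002,0.04,-0.003,0,0],[-0.002,0.04,-0.003,0,0],[-0.002,0.04,-0.003,0,0],[-0.002,0.04,-0.003,0,0],[-0.002,0.04,-0.003,0,0],[-0.002,0.04,-0.003,0,0],[-0.002,0.04,-0.003,0,0],[0,0.02,0,0,0],[0,0,0,0,0]]]}}

```text
time_s: 47.87
tool_pos: [0.6064, 0.0339, 0.2932]
tool_rot: [0.998, 0.036, -0.039, -0.032]
wrist_force: [0.2, -0.3, -2.8]
gripper_width: 0.0118
```

```bash
python3 - <<'E'
from h import *
to(b2w(0,.03,.15),4.7); snap("wrist","w30");C,im=snap("side","s30")
cv2.imwrite("pics/s30z.png",cv2.resize(im[100:340,160:460,::-1],(750,600),interpolation=cv2.INTER_CUBIC))
E
```

```text
t 47.87 P [0.6064 0.0339 0.2932] yaw 4.24 tilt 5.79 F [ 0.2 -0.3 -2.8] w 0.0118
Z [-0.0803  0.0609 -0.9949] d [0.0191 0.0558 0.0081] n 1.3 ('turn', np.float64(-0.46))
```

View pics/w30.png

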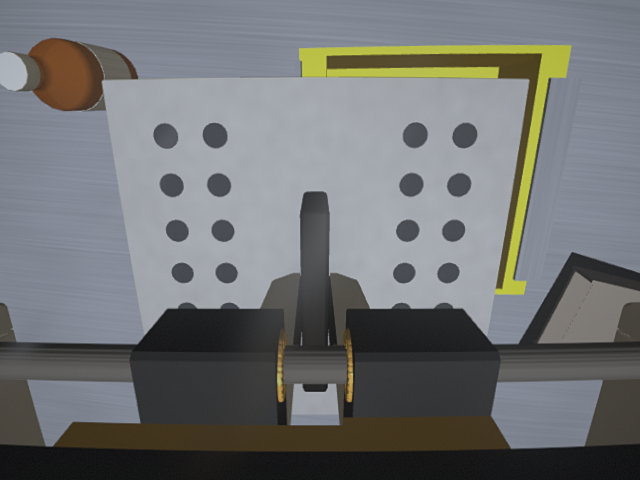

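View pics/s30z.png

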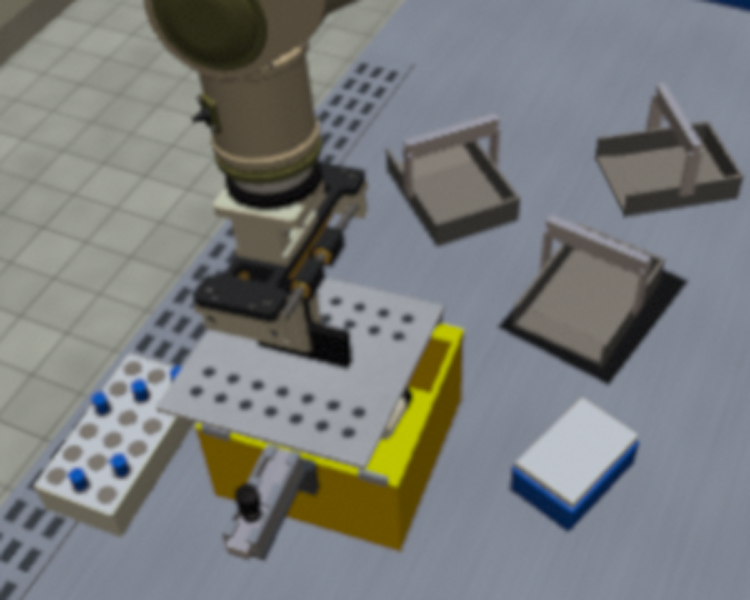

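```bash
cat >> h.py <<'E'
def plate(u1,u2):
    C=cal("wrist"); o,d=ray(C,[u1,u2]); s=.2/np.linalg.norm(d[0]-d[1]); a=o+s*d[0]; b=o+s*d[1]
    print("corners box",w2b(a).round(4),w2b(b).round(4),"tilt along y",((a-b)[2]/.2).round(3),"mid",w2b((a+b)/2).round(4), "yaw off box deg",np.degrees(np.arctan2(*(w2b(a)-w2b(b))[:2])).round(2))
    s_,P,M=tool(); print("in tool",(M.T@(a-P)).round(4),(M.T@(b-P)).round(4)); return a,b
E
python3 - <<'E'
from h import *
plate((103,79.5),(528,78))
W=cal("wrist")
s,P,M=tool(); print("tcp box",w2b(P).round(4))
print("rim",[w2b(onz(W,[p],.13)[0]).round(4) for p in ((570,46),(300,49),(524,294))])
print("lip free edge", [w2b(onz(W,[p],.15)[0]).round(4) for p in ((551,78),(524,280),(576,78))])
E
python3 - <<'E'
import cv2
a=cv2.imread("pics/w30.png"); cv2.imwrite("pics/w30z.png",cv2.resize(a[30:310,440:640],(500,700),interpolation=cv2.INTER_CUBIC)[:600])
E
```

```text
corners box [0.0816 0.1903 0.1467] [ 0.0807 -0.0092  0.1325] tilt along y 0.071 mid [0.0811 0.0905 0.1396] yaw off box deg 0.28
in tool [ 0.0996 -0.0998  0.0163] [0.1004 0.1002 0.0166]
tcp box [-0.0174  0.09    0.1635]
rim [array([ 0.1121, -0.0992,  0.    ]), array([0.1108, 0.1122, 0.    ]), array([-0.1059, -0.102 ,  0.    ])]
lip free edge [array([ 0.0874, -0.0783,  0.02  ]), array([-0.0808, -0.0881,  0.02  ]), array([ 0.0876, -0.097 ,  0.02  ])]
```

View pics/w30z.png

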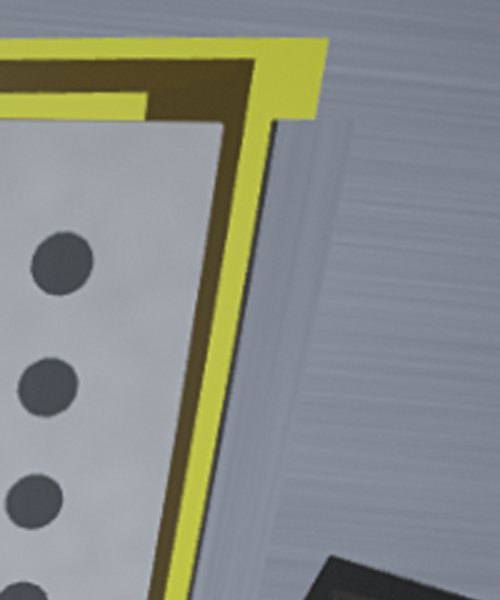

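Request:
{"name": "apply_moves", "arguments": {"increments": [[[0.005,0.02,0,-0.5,0],[0.006,0.03,0,0,0],[0.006,0.03,0,0,0],[0.002,0.012,0.02,0,0],[0,0,0.03,0,0],[0,0,0.025,0,0],[0,0,0,0,0]]]}}

```text
time_s: 48.55
tool_pos: [0.628, -0.0307, 0.205]
tool_rot: [0.997, 0.051, -0.039, -0.037]
wrist_force: [-0.0, 1.1, -3.0]
gripper_width: 0.0114
```

```bash
python3 - <<'E'
from h import *
s,P,M=tool(); print("tcp box",w2b(P).round(4))
to(b2w(0,-.001,.055),4.7); snap("wrist","w31")
E
```

```text
tcp box [-0.0015  0.0191  0.075 ]
t 48.55 P [ 0.628  -0.0307  0.205 ] yaw 6.0 tilt 6.22 F [-0.   1.1 -3. ] w 0.0114
Z [-0.0821  0.0707 -0.9941] d [0.0025 0.0217 0.0182] n 0.5 ('turn', np.float64(1.3))
```

View pics/w31.png

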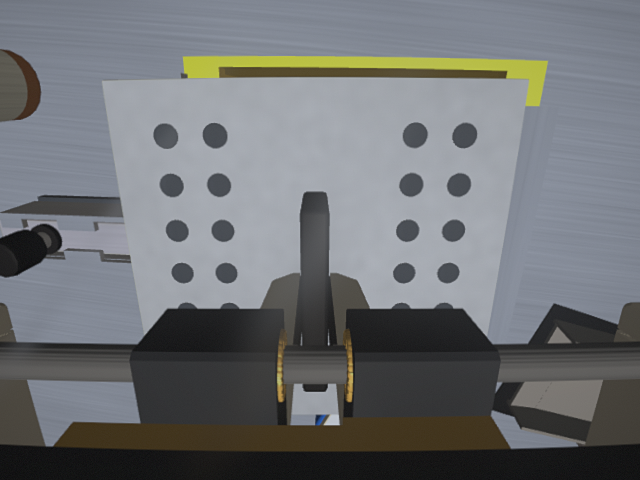

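Request:
{"name": "apply_moves", "arguments": {"increments": [[[0.002,0.012,0,1.3,0],[0,0.01,0.006,0,0],[0,0,0.008,0,0],[0,0,0.006,0,0],[0,0,0,0,0]]]}}

```text
time_s: 49.02
tool_pos: [0.6349, -0.0484, 0.1881]
tool_rot: [0.998, 0.041, -0.036, -0.037]
wrist_force: [-0.2, -0.3, -2.9]
gripper_width: 0.0117
```

```bash
python3 - <<'E'
from h import *
s,P,M=tool(); print("tcp box",w2b(P).round(4))
to(b2w(0,-.001,.055),4.7); snap("wrist","w32")
C,im=snap("side","s32")
cv2.imwrite("pics/s32z.png",cv2.resize(im[180:340,220:380,::-1],(600,600),interpolation=cv2.INTER_CUBIC))
E
```

```text
tcp box [0.004  0.0009 0.0581]
t 49.02 P [ 0.6349 -0.0484  0.1881] yaw 4.84 tilt 5.92 F [-0.2 -0.3 -2.9] w 0.0117
Z [-0.074   0.0718 -0.9947] d [-0.0038  0.0022  0.0032] n 0.1 ('turn', np.float64(0.14))
```

View pics/s32z.png

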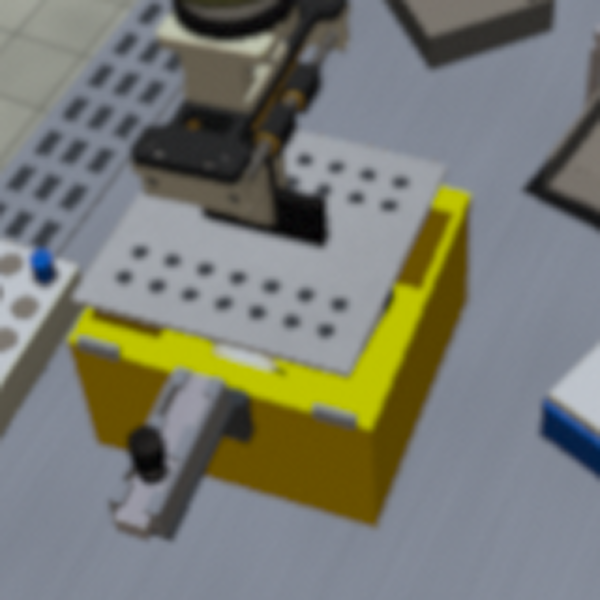

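View pics/w32.png

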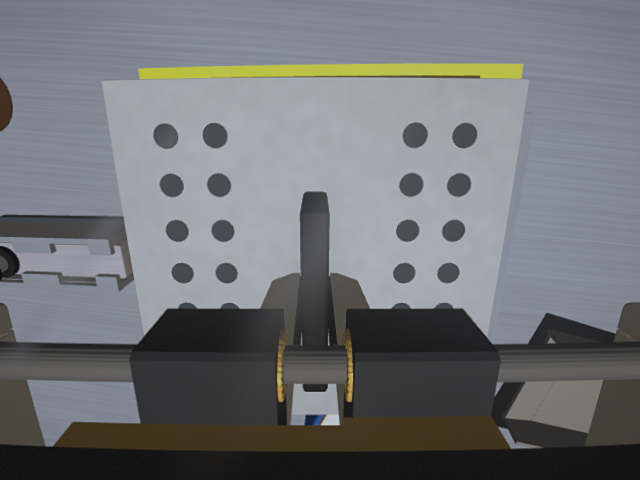

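Request:
{"name": "apply_moves", "arguments": {"increments": [[[-0.003,0.002,0.006,0,0],[0,0,0.006,0,0],[0,0,0.005,0,0]]], "grip_force": 12}}

```text
time_s: 49.37
tool_pos: [0.6323, -0.0478, 0.1736]
tool_rot: [0.998, 0.042, -0.033, -0.038]
wrist_force: [0.9, 3.9, 1.9]
gripper_width: 0.0132
```

```bash
python3 - <<'E'
from h import *
s,P,M=tool(); print("tcp box",w2b(P).round(4))
to(b2w(0,-.001,.055),4.7)
E
```

```text
tcp box [0.0015 0.0017 0.0436]
t 49.37 P [ 0.6323 -0.0478  0.1736] yaw 4.92 tilt 5.76 F [0.9 3.9 1.9] w 0.0132
Z [-0.0688  0.0732 -0.9949] d [-0.0022  0.0018 -0.0115] n 0.3 ('turn', np.float64(0.22))
```

Request:
{"name": "apply_moves", "arguments": {"increments": [[[0,0,0.005,0,0],[0,0,0.005,0,0],[0,0,0.003,0,0]]], "grip_force": 6}}

```text
time_s: 49.62
tool_pos: [0.6324, -0.0456, 0.1604]
tool_rot: [0.998, 0.042, -0.032, -0.038]
wrist_force: [-0.9, -2.2, 12.7]
gripper_width: 0.0163
```

```bash
python3 - <<'E'
from h import *
s,P,M=tool(); print("tcp box",w2b(P).round(4))
to(b2w(0,-.001,.055),4.7); snap("wrist","w33")
C,im=snap("side","s33")
cv2.imwrite("pics/s33z.png",cv2.resize(im[180:340,220:380,::-1],(600,600),interpolation=cv2.INTER_CUBIC))
E
```

```text
tcp box [0.0017 0.0038 0.0304]
t 49.62 P [ 0.6324 -0.0456  0.1604] yaw 4.98 tilt 5.69 F [-0.9 -2.2 12.7] w 0.0163
Z [-0.0661  0.0738 -0.9951] d [-0.0032  0.0029 -0.0247] n 0.6 ('turn', np.float64(0.28))
```

View pics/s33z.png

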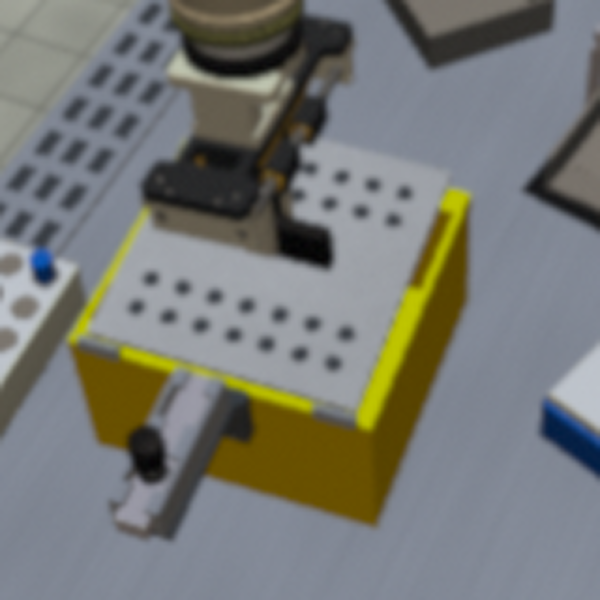

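View pics/w33.png

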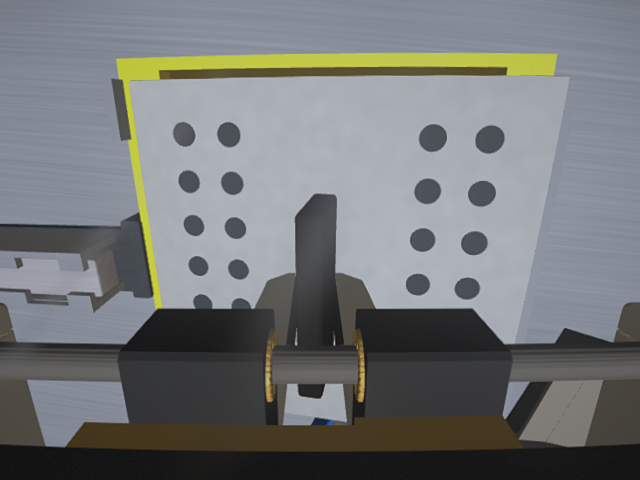

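Request:
{"name": "apply_moves", "arguments": {"increments": [[[0,0,-0.015,0,0],[0,0,-0.015,0,0],[0,0,-0.012,0,0],[0,0,0,0,0],[0,0,0,0,0]]], "grip_force": 40}}

```text
time_s: 50.13
tool_pos: [0.6343, -0.0521, 0.2002]
tool_rot: [0.998, 0.041, -0.033, -0.037]
wrist_force: [-0.3, 0.3, -3.1]
gripper_width: 0.0117
```

```bash
python3 - <<'E'
from h import *
s,P,M=tool(); print("tcp box",w2b(P).round(4))
to(b2w(0,.025,.055),4.7); snap("wrist","w34")
C,im=snap("side","s34")
cv2.imwrite("pics/s34z.png",cv2.resize(im[180:340,220:380,::-1],(600,600),interpolation=cv2.INTER_CUBIC))
E
```

```text
tcp box [ 0.0031 -0.0027  0.0702]
t 50.13 P [ 0.6343 -0.0521  0.2002] yaw 4.87 tilt 5.66 F [-0.3  0.3 -3.1] w 0.0117
Z [-0.0693  0.0701 -0.9951] d [-0.0021 -0.0265  0.0174] n 0.6 ('turn', np.float64(0.17))
```

View pics/s34z.png

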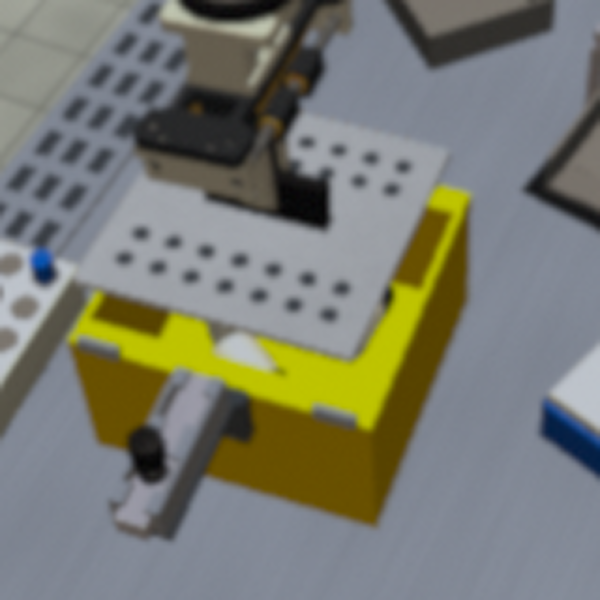

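View pics/w34.png

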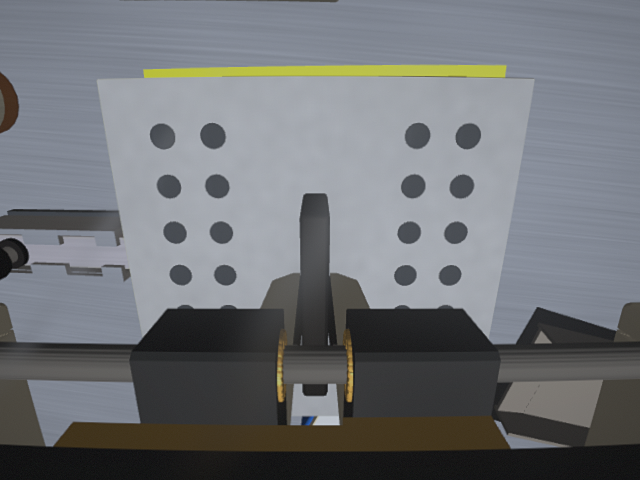

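```bash
python3 - <<'E'
from h import *
plate((97,79.5),(534,79.5))
s,P,M=tool(); print("tcp box",w2b(P).round(4))
E
```

```text
corners box [0.1012 0.0981 0.06  ] [ 0.101  -0.1013  0.0447] tilt along y 0.077 mid [ 0.1011 -0.0016  0.0524] yaw off box deg 0.07
in tool [ 0.0989 -0.0998  0.0111] [0.0991 0.1002 0.0113]
tcp box [ 0.003  -0.0025  0.0698]
```

```bash
python3 - <<'E'
from h import *
S=cal("side")
for (x,y),p in zip(((.101,.098),(-.095,.0985),(-.095,-.101)),((75,292),(352,357),(449,155))):
    u=(220+(p[0]+.5)*160/600-.5,180+(p[1]+.5)*160/600-.5)
    for z in (.03,.04,.05,.06,.07):
        q=proj(S,b2w(x,y,z))[0]; print((x,y),z,(q-np.array(u)).round(2))
E
```

```text
(0.101, 0.098) 0.03 [0.79 3.7 ]
(0.101, 0.098) 0.04 [0.12 1.28]
(0.101, 0.098) 0.05 [-0.56 -1.17]
(0.101, 0.098) 0.06 [-1.24 -3.65]
(0.101, 0.098) 0.07 [-1.93 -6.17]
(-0.095, 0.0985) 0.03 [0.25 7.58]
(-0.095, 0.0985) 0.04 [0.1  5.22]
(-0.095, 0.0985) 0.05 [-0.05  2.83]
(-0.095, 0.0985) 0.06 [-0.21  0.4 ]
(-0.095, 0.0985) 0.07 [-0.36 -2.07]
(-0.095, -0.101) 0.03 [0.31 2.6 ]
(-0.095, -0.101) 0.04 [0.35 0.09]
(-0.095, -0.101) 0.05 [ 0.39 -2.45]
(-0.095, -0.101) 0.06 [ 0.43 -5.03]
(-0.095, -0.101) 0.07 [ 0.47 -7.64]
```

```bash
python3 - <<'E'
import cv2
im=cv2.imread("pics/s34.png"); cv2.imwrite("pics/s34y.png",cv2.resize(im[205:290,232:346],None,fx=7,fy=7,interpolation=cv2.INTER_CUBIC))
E
```

```text
(no output)
```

View pics/s34y.png

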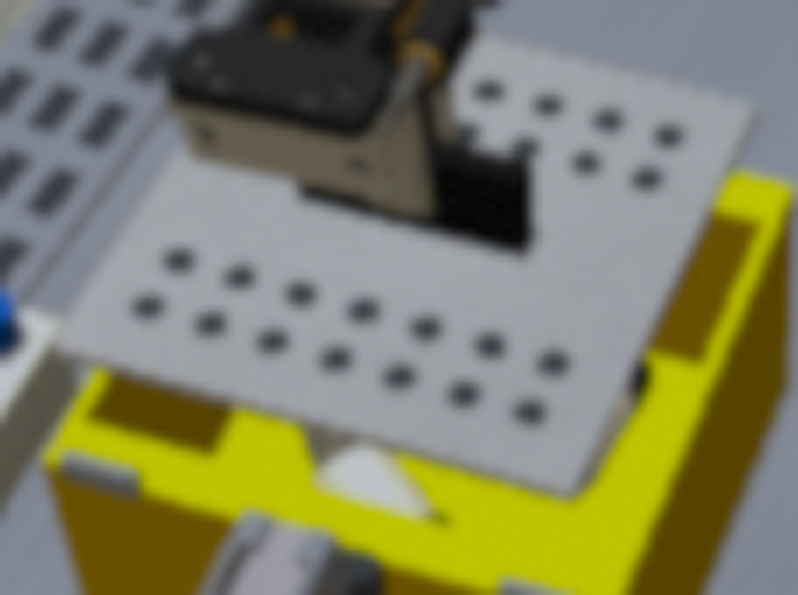

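```bash
python3 - <<'E'
from h import *
S=cal("side")
px=lambda x,y:np.array((232+(x+.5)/7-.5,205+(y+.5)/7-.5))
for b,p in (((.11,.107,0),(45,460)),((-.11,-.107,0),(792,187))):
    print(b,(proj(S,b2w(*b))[0]-px(*p)).round(2))
for b,p in (((.101,.098),(62,347)),((-.095,.0985),(573,492)),((-.095,-.101),(751,103))):
    for z in (.04,.05,.06): print(b,z,(proj(S,b2w(*b,z))[0]-px(*p)).round(2))
E
```

```text
(0.11, 0.107, 0) [-0.36 -0.27]
(-0.11, -0.107, 0) [ 0.76 -0.63]
(0.101, 0.098) 0.04 [-0.68  4.64]
(0.101, 0.098) 0.05 [-1.35  2.19]
(0.101, 0.098) 0.06 [-2.04 -0.3 ]
(-0.095, 0.0985) 0.04 [0.17 5.2 ]
(-0.095, 0.0985) 0.05 [0.02 2.8 ]
(-0.095, 0.0985) 0.06 [-0.13  0.37]
(-0.095, -0.101) 0.04 [0.86 1.77]
(-0.095, -0.101) 0.05 [ 0.9  -0.77]
(-0.095, -0.101) 0.06 [ 0.94 -3.35]
```

Request:
{"name": "apply_moves", "arguments": {"increments": [[[-0.001,-0.009,0,0.2,0],[-0.001,-0.009,0.003,0,0],[-0.001,-0.008,0.006,0,0],[0,0,0.006,0,0],[0,0,0,0,0]]]}}

```text
time_s: 50.65
tool_pos: [0.6255, -0.0212, 0.1826]
tool_rot: [0.998, 0.04, -0.036, -0.037]
wrist_force: [0.2, -1.3, -2.9]
gripper_width: 0.012
```

```bash
python3 - <<'E'
from h import *
s,P,M=tool(); print("tcp box",w2b(P).round(4))
to(b2w(0,.023,.05),4.7); snap("wrist","w35")
E
```

```text
tcp box [-0.0031  0.0288  0.0526]
t 50.65 P [ 0.6255 -0.0212  0.1826] yaw 4.73 tilt 5.92 F [ 0.2 -1.3 -2.9] w 0.012
Z [-0.0748  0.0709 -0.9947] d [0.0033 0.0059 0.0019] n 0.1 ('turn', np.float64(0.03))
```

View pics/w35.png

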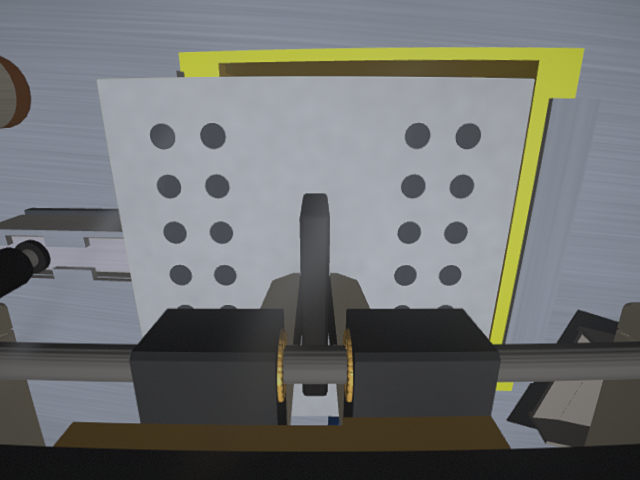

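```bash
python3 - <<'E'
from h import *
W=cal("wrist")
im=cv2.imread("pics/w35.png"); cv2.imwrite("pics/w35z.png",cv2.resize(im[60:310,460:640],None,fx=3,fy=2.4,interpolation=cv2.INTER_CUBIC))
print("lip edge",[w2b(onz(W,[p],.15)[0]).round(4) for p in ((551,100),(521,300))])
print("plate edge",[w2b(onz(W,[p],.159)[0]).round(4) for p in ((530,100),(499,300))])
E
```

```text
lip edge [array([ 0.086, -0.083,  0.02 ]), array([-0.023 , -0.0881,  0.02  ])]
plate edge [array([ 0.0858, -0.0688,  0.029 ]), array([-0.0184, -0.0712,  0.029 ])]
```

View pics/w35z.png

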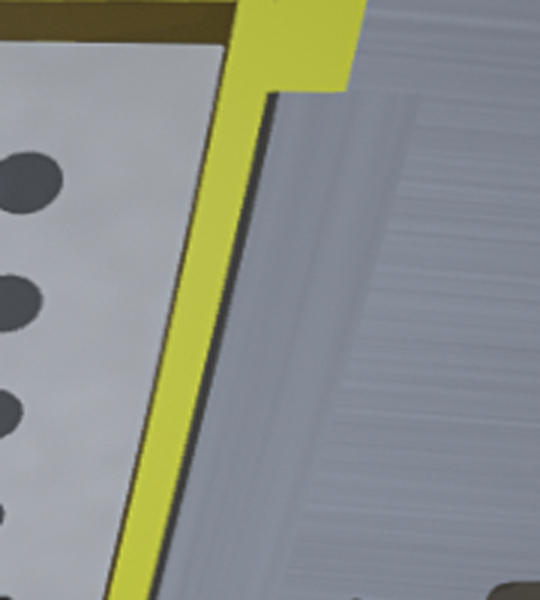

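Request:
{"name": "apply_moves", "arguments": {"increments": [[[0.003,0.008,0,-0.7,0],[0,0,0.004,0,0],[0,0,0.003,0,0],[0,0,0,0,0]]], "grip_force": 25}}

```text
time_s: 51.03
tool_pos: [0.63, -0.0294, 0.1748]
tool_rot: [0.998, 0.047, -0.035, -0.037]
wrist_force: [-0.4, -0.1, -2.0]
gripper_width: 0.0122
```

```bash
python3 - <<'E'
from h import *
s,P,M=tool(); print("tcp box",w2b(P).round(4))
to(b2w(0,.0205,.045),4.7)
E
```

```text
tcp box [0.0006 0.0203 0.0448]
t 51.03 P [ 0.63   -0.0294  0.1748] yaw 5.5 tilt 5.87 F [-0.4 -0.1 -2. ] w 0.0122
Z [-0.0733  0.0712 -0.9948] d [-0.0007 -0.0003 -0.0002] n 0.0 ('turn', np.float64(0.8))
```

Request:
{"name": "apply_moves", "arguments": {"increments": [[[0,0,0.003,0,0],[0,0,0.003,0,0],[0,0,0,0,0]]], "grip_force": 8}}

```text
time_s: 51.28
tool_pos: [0.6299, -0.0303, 0.1685]
tool_rot: [0.998, 0.046, -0.034, -0.037]
wrist_force: [0.8, 0.9, -0.3]
gripper_width: 0.0124
```

```bash
python3 - <<'E'
from h import *
s,P,M=tool(); print("tcp box",w2b(P).round(4))
to(b2w(0,.0205,.045),4.7); snap("wrist","w36")
C,im=snap("side","s36"); cv2.imwrite("pics/s36y.png",cv2.resize(im[205:300,232:346,::-1],None,fx=6,fy=6,interpolation=cv2.INTER_CUBIC))
E
```

```text
tcp box [0.0005 0.0193 0.0385]
t 51.28 P [ 0.6299 -0.0303  0.1685] yaw 5.39 tilt 5.8 F [ 0.8  0.9 -0.3] w 0.0124
Z [-0.0722  0.0707 -0.9949] d [-0.0009 -0.0017 -0.0063] n 0.2 ('turn', np.float64(0.69))
```

View pics/s36y.png

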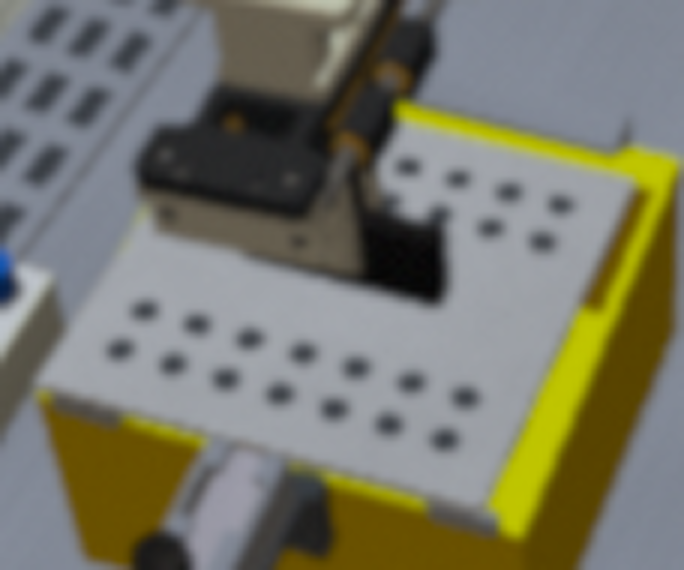

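View pics/w36.png

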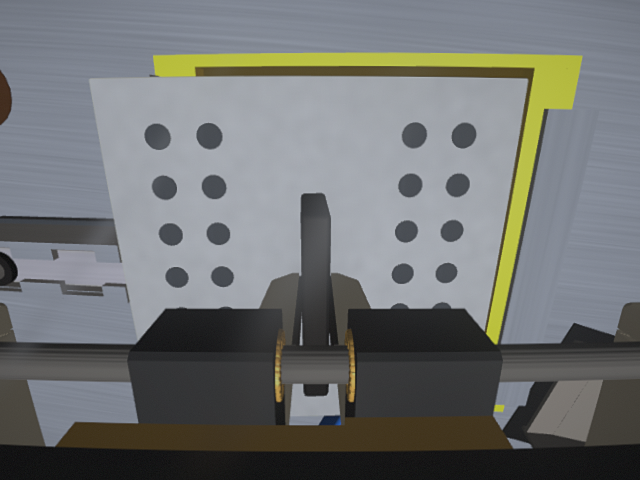

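Request:
{"name": "apply_moves", "arguments": {"increments": [[[0,0.004,0,0,0],[0,0.004,0,0,0],[0,0.003,0,0,0]]]}}

```text
time_s: 51.63
tool_pos: [0.631, -0.0406, 0.1682]
tool_rot: [0.998, 0.047, -0.034, -0.037]
wrist_force: [0.7, 0.2, -3.3]
gripper_width: 0.0118
```

```bash
python3 - <<'E'
from h import *
s,P,M=tool(); print("tcp box",w2b(P).round(4))
to(b2w(0,.0205,.045),4.7); snap("wrist","w37")
C,im=snap("side","s37"); cv2.imwrite("pics/s37y.png",cv2.resize(im[205:300,232:346,::-1],None,fx=6,fy=6,interpolation=cv2.INTER_CUBIC))
E
```

```text
tcp box [0.0008 0.009  0.0382]
t 51.63 P [ 0.631  -0.0406  0.1682] yaw 5.52 tilt 5.81 F [ 0.7  0.2 -3.3] w 0.0118
Z [-0.0721  0.0711 -0.9949] d [-0.001  -0.012  -0.0058] n 0.3 ('turn', np.float64(0.82))
```

View pics/s37y.png

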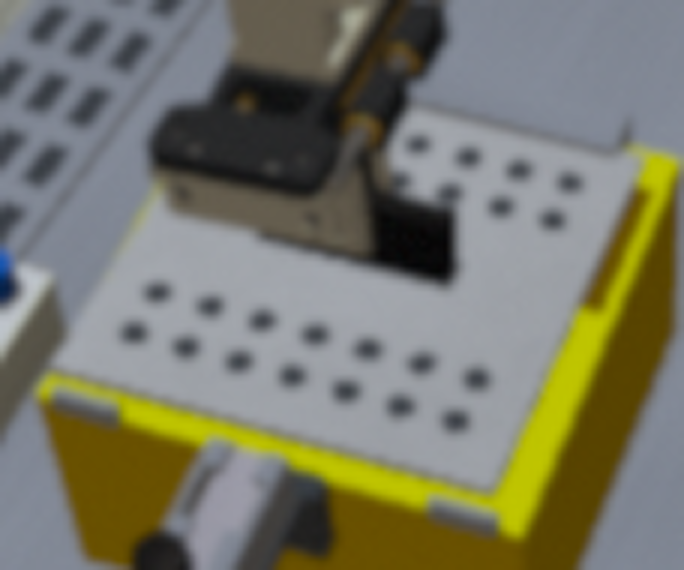

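View pics/w37.png

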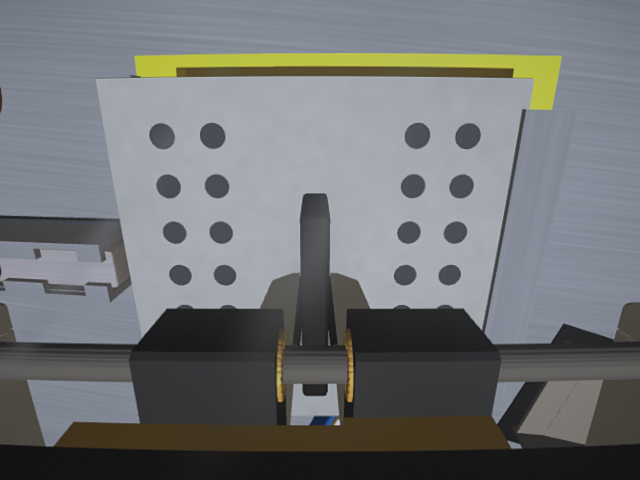

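Request:
{"name": "apply_moves", "arguments": {"increments": [[[0,0.004,0,0,0],[0,0.004,0.001,0,0],[0,0.001,0.003,0,0],[0,0,0,0,0]]]}}

```text
time_s: 52.07
tool_pos: [0.6313, -0.0513, 0.1628]
tool_rot: [0.998, 0.046, -0.035, -0.037]
wrist_force: [0.5, -0.1, -3.1]
gripper_width: 0.0119
```

```bash
python3 - <<'E'
from h import *
s,P,M=tool(); print("tcp box",w2b(P).round(4))
to(b2w(0,.0,.02),4.7); snap("wrist","w38")
C,im=snap("side","s38"); cv2.imwrite("pics/s38y.png",cv2.resize(im[205:300,232:346,::-1],None,fx=6,fy=6,interpolation=cv2.INTER_CUBIC))
E
```

```text
tcp box [ 0.0002 -0.0017  0.0328]
t 52.07 P [ 0.6313 -0.0513  0.1628] yaw 5.42 tilt 5.81 F [ 0.5 -0.1 -3.1] w 0.0119
Z [-0.0725  0.0707 -0.9949] d [ 0.0007 -0.0007  0.0128] n 0.3 ('turn', np.float64(0.72))
```

View pics/s38y.png

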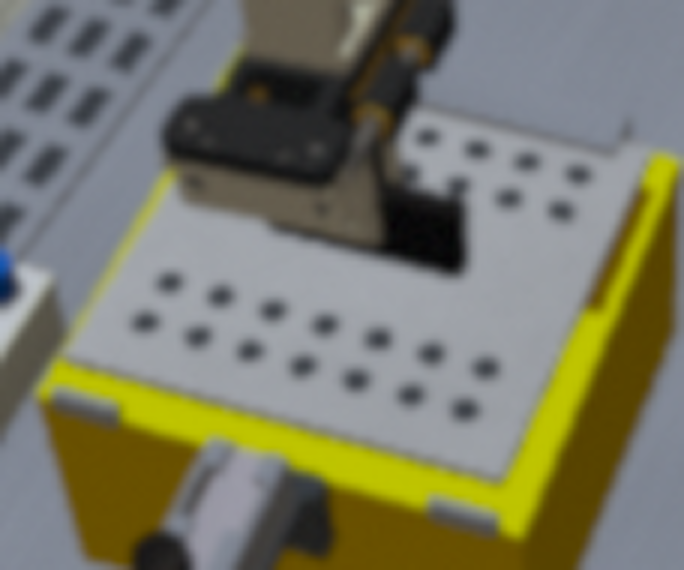

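View pics/w38.png

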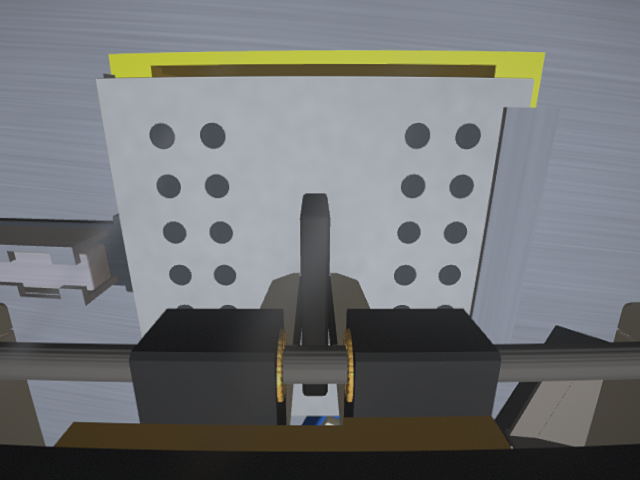

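Request:
{"name": "apply_moves", "arguments": {"increments": [[[0,0,0.005,0,0],[0,0,0.005,0,0],[0,0,0.004,0,0],[0,0,0,0,0]]], "grip_force": 4}}

```text
time_s: 52.5
tool_pos: [0.6317, -0.0492, 0.1492]
tool_rot: [0.998, 0.047, -0.033, -0.037]
wrist_force: [-0.2, -0.7, -1.5]
gripper_width: 0.0139
```

```bash
python3 - <<'E'
from h import *
s,P,M=tool(); print("tcp box",w2b(P).round(4))
to(b2w(0,.0,.02),4.7)
C,im=snap("side","s39"); cv2.imwrite("pics/s39y.png",cv2.resize(im[205:300,232:346,::-1],None,fx=6,fy=6,interpolation=cv2.INTER_CUBIC))
E
```

```text
tcp box [0.0007 0.0004 0.0192]
t 52.5 P [ 0.6317 -0.0492  0.1492] yaw 5.48 tilt 5.68 F [-0.2 -0.7 -1.5] w 0.0139
Z [-0.0691  0.0709 -0.9951] d [-0.0008  0.0003 -0.0007] n 0.0 ('turn', np.float64(0.78))
```

View pics/s39y.png

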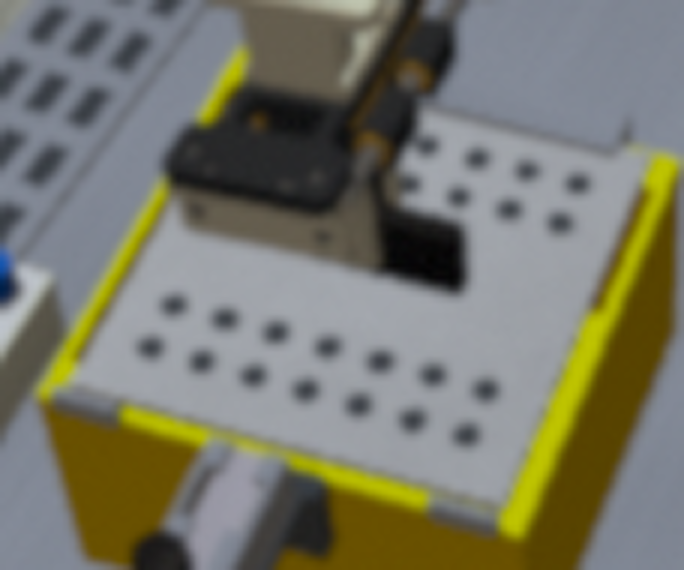

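Request:
{"name": "apply_moves", "arguments": {"increments": [[[0,0,0,0,0.35],[0,0,0,0,0.35],[0,0,0,0,0.35],[0,0,-0.01,0,0.35],[0,0,-0.025,0,0.4],[0,0,-0.035,0,0.5],[0,0,-0.035,0,0.5],[0,0,-0.02,0,0.5],[0,0,0,0,0.5]]], "grip_force": 20}}

```text
time_s: 53.3
tool_pos: [0.6398, -0.0579, 0.2813]
tool_rot: [0.998, 0.047, -0.035, -0.038]
wrist_force: [-0.1, -0.0, 0.6]
gripper_width: 0.0465
```

```bash
python3 - <<'E'
from h import *
s,P,M=tool(); print("tcp box",w2b(P).round(4))
to([.6139,.1469,.1847],4.7); snap("wrist","w40")
C,im=snap("side","s40"); cv2.imwrite("pics/s40y.png",cv2.resize(im[190:330,200:360,::-1],None,fx=5,fy=4,interpolation=cv2.INTER_CUBIC))
E
```

```text
tcp box [ 0.0081 -0.009   0.1513]
t 53.3 P [ 0.6398 -0.0579  0.2813] yaw 5.53 tilt 5.86 F [-0.1 -0.   0.6] w 0.0465
Z [-0.0726  0.0718 -0.9948] d [ 0.0003 -0.1981  0.1127] n 4.8 ('turn', np.float64(0.83))
```

View pics/s40y.png

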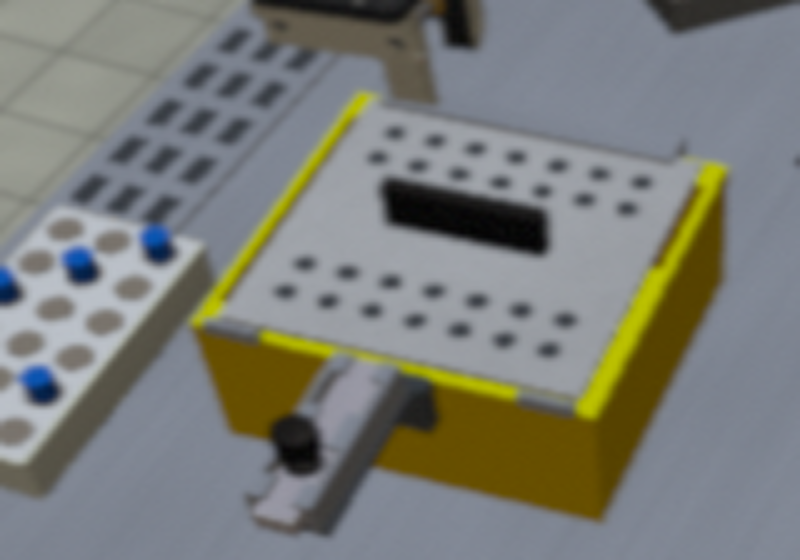

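View pics/w40.png

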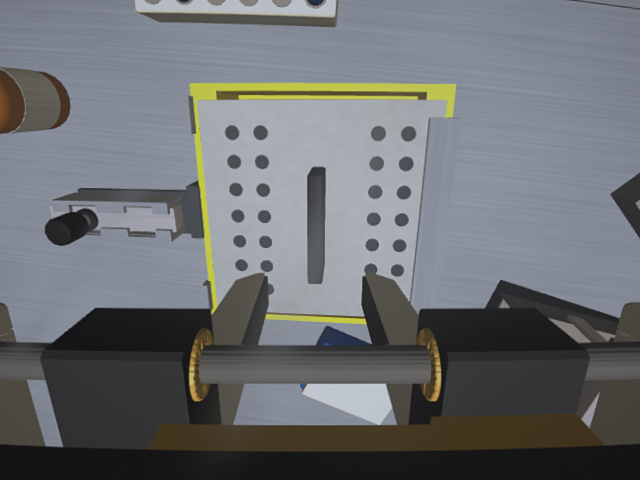

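Request:
{"name": "apply_moves", "arguments": {"increments": [[[0,-0.03,0,0.8,0.5],[0,-0.038,0,0,0.5],[0,-0.038,0,0,0.5],[0,-0.038,0,0,0.5],[0,-0.035,0,0,0.5],[0,-0.015,0.01,0,0.5],[0,0,0.02,0,0.5],[0,0,0,0,0.5]]]}}

```text
time_s: 54.07
tool_pos: [0.6137, 0.1437, 0.2519]
tool_rot: [0.998, 0.038, -0.045, -0.036]
wrist_force: [0.2, 0.2, -1.4]
gripper_width: 0.0465
```

```bash
python3 - <<'E'
from h import *
s,P,M=tool(); print("tcp box",w2b(P).round(4))
to([.6139,.1469,.1835],4.7); snap("wrist","w41")
print(proj(cal("wrist"),[.6139,.1469,.198]))
E
```

```text
tcp box [-0.0014  0.1941  0.1219]
t 54.07 P [0.6137 0.1437 0.2519] yaw 4.5 tilt 6.63 F [ 0.2  0.2 -1.4] w 0.0465
Z [-0.0922  0.0694 -0.9933] d [0.0064 0.0021 0.0682] n 1.6 ('turn', np.float64(-0.2))
[[316.69364698 247.42644565]]
```

View pics/w41.png

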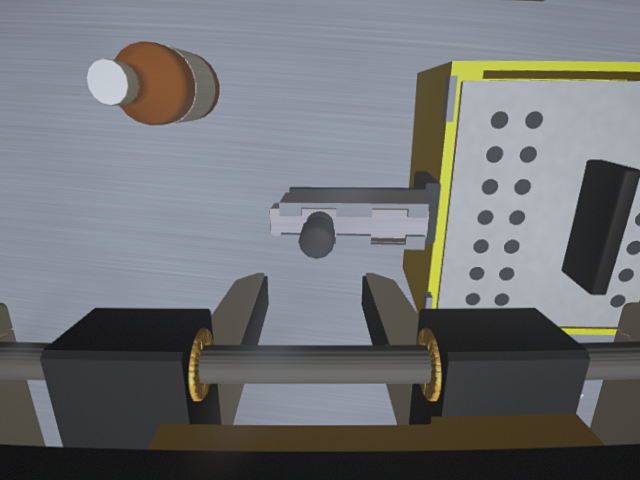

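Request:
{"name": "apply_moves", "arguments": {"increments": [[[0.002,0.001,0.025,0,0.5],[0.002,0.001,0.025,0,0.5],[0.002,0,0.014,0,0.5],[0,0,0,0,0.5]]]}}

```text
time_s: 54.45
tool_pos: [0.6161, 0.1436, 0.1887]
tool_rot: [0.998, 0.036, -0.044, -0.036]
wrist_force: [0.1, 0.4, -0.7]
gripper_width: 0.0467
```

```bash
python3 - <<'E'
from h import *
to([.6139,.1469,.1835],4.7)
E
```

```text
t 54.45 P [0.6161 0.1436 0.1887] yaw 4.28 tilt 6.49 F [ 0.1  0.4 -0.7] w 0.0467
Z [-0.0896  0.069  -0.9936] d [-0.0015 -0.0031  0.0056] n 0.1 ('turn', np.float64(-0.42))
```

Request:
{"name": "apply_moves", "arguments": {"increments": [[[-0.002,-0.003,0.006,0,0.5],[0,0,0,0,0.1],[0,0,0,0,0.1],[0,0,0,0,0.1],[0,0,0,0,0.1],[0,0,0,0,0.1],[0,0,0,0,0.1]]], "grip_force": 30}}

```text
time_s: 55.03
tool_pos: [0.6145, 0.1455, 0.1858]
tool_rot: [0.998, 0.034, -0.043, -0.037]
wrist_force: [1.1, 0.2, -7.0]
gripper_width: 0.0224
```

```bash
python3 - <<'E'
from h import *
to([.6139,.1469,.1765],4.7)
E
```

```text
t 55.03 P [0.6145 0.1455 0.1858] yaw 4.11 tilt 6.43 F [ 1.1  0.2 -7. ] w 0.0224
Z [-0.0874  0.0701 -0.9937] d [ 0.0003 -0.0007  0.0094] n 0.2 ('turn', np.float64(-0.59))
```

Request:
{"name": "apply_moves", "arguments": {"increments": [[[0,0,0.006,0,0.1],[0,0,0.004,0,0.1],[0,0,0.001,0,0.1]]]}}

```text
time_s: 55.28
tool_pos: [0.6147, 0.1456, 0.1772]
tool_rot: [0.998, 0.034, -0.041, -0.036]
wrist_force: [-4.4, -0.7, 16.0]
gripper_width: 0.0223
```

```bash
python3 - <<'E'
from h import *
to([.6182,.0967,.1765],4.7)
E
```

```text
t 55.28 P [0.6147 0.1456 0.1772] yaw 4.08 tilt 6.25 F [-4.4 -0.7 16. ] w 0.0223
Z [-0.0837  0.0697 -0.994 ] d [ 0.     0.049 -0.003] n 1.2 ('turn', np.float64(-0.62))
```

Request:
{"name": "apply_moves", "arguments": {"increments": [[[0,0.01,-0.001,0,0.1],[0,0.012,-0.001,0,0.1],[0,0.012,-0.001,0,0.1],[0,0.01,-0.001,0,0.1],[0,0,0,0,0.1]]]}}

```text
time_s: 55.7
tool_pos: [0.6183, 0.1022, 0.1801]
tool_rot: [0.998, 0.035, -0.04, -0.038]
wrist_force: [-1.0, -2.7, 4.4]
gripper_width: 0.022
```

```bash
python3 - <<'E'
from h import *
to([.6182,.0962,.177],4.7)
E
```

```text
t 55.7 P [0.6183 0.1022 0.1801] yaw 4.24 tilt 6.26 F [-1.  -2.7  4.4] w 0.022
Z [-0.0815  0.0724 -0.994 ] d [-0.0003  0.0062  0.0026] n 0.1 ('turn', np.float64(-0.46))
```

Request:
{"name": "apply_moves", "arguments": {"increments": [[[0,0.005,0,0,0.1],[0,0.003,0,0,0.1],[0,0,0,0,0.1],[0,0,-0.004,0,0.1],[0,0,-0.004,0,0.1],[0,0,0,0,0.1]]]}}

```text
time_s: 56.2
tool_pos: [0.6186, 0.0967, 0.1856]
tool_rot: [0.998, 0.036, -0.041, -0.04]
wrist_force: [1.6, 2.6, -0.7]
gripper_width: 0.0224
```

```bash
python3 - <<'E'
from h import *
to([.6182,.0962,.185],4.7)
E
```

```text
t 56.2 P [0.6186 0.0967 0.1856] yaw 4.34 tilt 6.56 F [ 1.6  2.6 -0.7] w 0.0224
Z [-0.084   0.0773 -0.9935] d [-0.0004  0.0005  0.0006] n 0.0 ('turn', np.float64(-0.36))
```

Request:
{"name": "apply_moves", "arguments": {"increments": [[[0,-0.004,0,0,0.1],[0,-0.004,0,0,0.1]]]}}

```text
time_s: 56.37
tool_pos: [0.6183, 0.1013, 0.1856]
tool_rot: [0.998, 0.035, -0.041, -0.038]
wrist_force: [0.5, -9.9, 0.9]
gripper_width: 0.0225
```

```bash
python3 - <<'E'
from h import *
to([.6182,.0962,.185],4.7)
E
```

```text
t 56.37 P [0.6183 0.1013 0.1856] yaw 4.21 tilt 6.42 F [ 0.5 -9.9  0.9] w 0.0225
Z [-0.0845  0.0732 -0.9937] d [-0.0005  0.0051  0.0003] n 0.1 ('turn', np.float64(-0.49))
```

Request:
{"name": "apply_moves", "arguments": {"increments": [[[0,0.004,0,0,0.1],[0,0.002,0,0,0.1],[0,0,0,0,0.1],[0,0,0,0,0.1]]]}}

```text
time_s: 56.7
tool_pos: [0.6186, 0.0967, 0.1856]
tool_rot: [0.998, 0.036, -0.041, -0.039]
wrist_force: [1.1, 1.5, -1.5]
gripper_width: 0.0227
```

```bash
python3 - <<'E'
from h import *
to([.6182,.0962,.185],4.7)
E
```

```text
t 56.7 P [0.6186 0.0967 0.1856] yaw 4.28 tilt 6.45 F [ 1.1  1.5 -1.5] w 0.0227
Z [-0.0845  0.074  -0.9937] d [-0.0004  0.0005  0.0006] n 0.0 ('turn', np.float64(-0.42))
```

Locked. Release, lift clear and check.

Request:
{"name": "apply_moves", "arguments": {"increments": [[[0,0,0,0,0.5],[0,0,0,0,0.5],[0,0,0,0,0.5],[0,0,0,0,0.5],[0,0,-0.03,0,0.5],[0,0,-0.04,0,0.5],[0,0,-0.03,0,0.5],[-0.02,-0.03,-0.01,0,0.5],[-0.02,-0.035,0,0,0.5],[-0.02,-0.035,0,0,0.5],[-0.02,-0.035,0,0,0.5],[-0.02,-0.035,0,0,0.5],[-0.01,-0.035,0,0,0.5],[0,-0.035,0,0,0.5],[0,0,0,0,0.5]]]}}

```text
time_s: 57.95
tool_pos: [0.5004, 0.3227, 0.3304]
tool_rot: [0.998, 0.03, -0.039, -0.039]
wrist_force: [-0.4, -0.1, 0.8]
gripper_width: 0.0462
```

```bash
python3 - <<'E'
from h import *
to([.6182,.0962,.185],4.7)
C,im=snap("top","t50"); cv2.imwrite("pics/t50z.png",cv2.resize(im[130:330,200:466,::-1],None,fx=3,fy=3,interpolation=cv2.INTER_CUBIC))
C,im=snap("side","s50"); cv2.imwrite("pics/s50z.png",cv2.resize(im[140:340,200:460,::-1],None,fx=3,fy=3,interpolation=cv2.INTER_CUBIC))
E
```

```text
t 57.95 P [0.5004 0.3227 0.3304] yaw 3.59 tilt 6.31 F [-0.4 -0.1  0.8] w 0.0462
Z [-0.0804  0.075  -0.9939] d [0.1141 0.2437 0.1181] n 5.8 ('turn', np.float64(-1.11))
```

View pics/t50z.png

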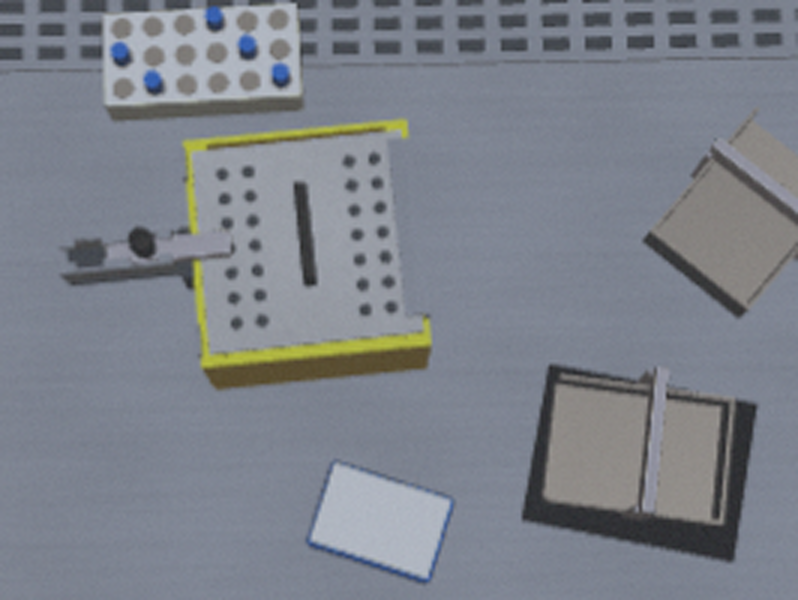

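View pics/s50z.png

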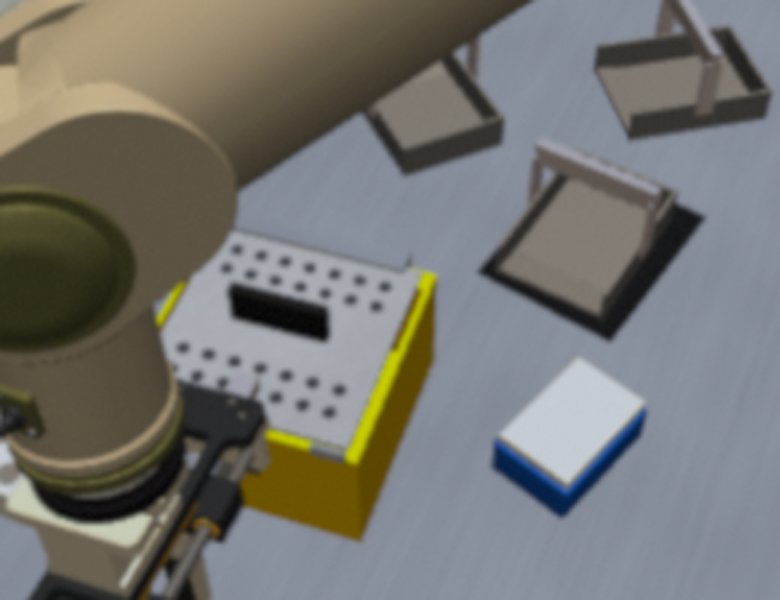

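View pics/t50.png

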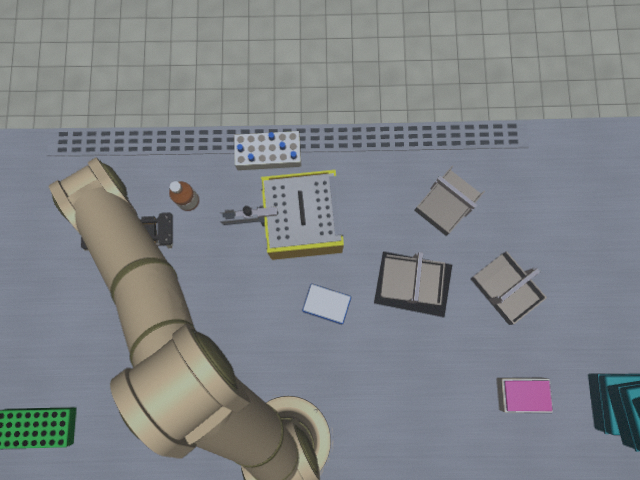

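```bash
python3 - <<'E'
from h import *
T=cal("top"); z=lambda x,y:(200+(x+.5)/3-.5,130+(y+.5)/3-.5)
h=onz(T,[z(657,372),z(649,510)],.121); print("tray handle",h.mean(0), np.linalg.norm(h.mean(0)[:2]-[.4342,-.3729]))
b=onz(T,[z(299,183),z(311,285)],.176); print("blade box",[w2b(q).round(4) for q in b],w2b(b.mean(0)).round(4))
print("button",w2b(onz(T,[z(141,240)],.198)[0]).round(4),"bar tip",w2b(onz(T,[z(232,243)],.159)[0]).round(4))
E
```

```text
tray handle [ 0.44054146 -0.36493026  0.121     ] 0.010184837234048514
blade box [array([0.0445, 0.0014, 0.046 ]), array([-0.0519, -0.0008,  0.046 ])] [-0.0037  0.0003  0.046 ]
button [-0.0009  0.1464  0.068 ] bar tip [-0.0013  0.0682  0.029 ]
```

All checks pass, so I'm handing the job in.

```bash
python3 - <<'E'
from h import *
print(bot.finish_job()); print(sensors.state()["time_s"])
E
```

```text
the job is handed in; nothing more can be done
None
the job is handed in; nothing more can be done
```

The job is done and handed in at about 58 s. The hand-in gave no verdict.

**What I did**
- Slid the bolt back until its button popped up.
- Tipped the tray over the lip with a loose grip, and its two jars slid into the box.
- Set the tray back on its mat and dropped in the two strays.
- Hooked the cover plate under the lip and lowered it flat inside the end stops. I slid the bolt over it until the button popped up at the locked hole.

**Last checks, from the top and side pictures and the arm's readings**
- **Plate:** about 4 mm off in x, under 1 mm in y and about 1° off square. It looks flat.
- **Bolt:** the bar tip measures +68 mm against +70 mm nominal. It resisted a pull-back with 10 N, after moving about 4.6 mm at the tool. I pushed it back before letting go, and the button was up.
- **Tray:** upright and empty, about 10 mm from the mat's centre.
- **Jars:** all four were in the box in the last picture before covering. No other jars were seen at the start or later.
- **Bottle and tip box:** unmoved in the pictures.

**What went wrong or disagreed**
- The tool slowly drifted out of vertical, up to about 17°. I set the plate down and pressed the fingertips on it to bring the tool back to about 5°. It was still leaning about 6° at the end.
- The wrist camera placed the box's edges several mm away from where the top camera did, so I placed the plate by contact and relative views.

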